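# Load a casting into the cure box under its spring hood

### The arm

A 7-joint arm with a two-finger parallel gripper is mounted at the origin on the work surface. World frame = base frame: x ahead of the robot, y to its left, z up, the work surface at z = 0. Lengths are in m, angles in rad, forces in N, time in s.
With the tool pointing down it reaches from about 0.425 to 0.925 m from the base axis. Payload 6.8 kg.
Tool frame: the origin (TCP) lies at the very end of the fingers, on their centre line; the grasp point (between the pads) lies 19 mm behind it (r.grip_depth is the distance from the TCP to the grasp point, in m); z points along the fingers, y is the direction in which the jaws open and shut (so a half turn about z gives the same grasp; the last joint's range is limited). The gripper opens to 85 mm and grips with 20 to 120 N. Pads are 22 mm wide; open, the fingers measure 114 mm over their backs; the gripper's body (76 mm by 85 mm) begins 54 mm behind the grasp point. The pads swing forward as they close: fully open they stand 13 mm farther back than shut.
Start: joints at [1.079, 0.477, 0.022, 1.555, -0.011, 1.109, -0.083], TCP at [0.253, -0.626, 0.231] pointing down, gripper open.
Joint ranges: [-2.96, 2.96], [-0.34, 2.1], [-1.41, 1.46], [0.24, 2.44], [-1.37, 4.51], [0.17, 1.92], [-2.96, 2.96]. Speed limits (rad/s): [2.39, 2.39, 3.14, 3.14, 3.14, 3.14, 3.14].

### API

Orientations are given as a rotation vector (axis times angle).
In Python, from bench import r, grab_frame gives the robot as it stands. The module is installed in compiled form; this text tells all that it offers.
- The arm moves only by the tool play_rows, never from a script. Its argument "increments" is a list of rows, each a list of 7 numbers: the shift along the tool's x, y, z in mm, then the turn, a rotation vector about the tool's x, y, z in rad, then the closure in counts, from 0 (fully open) to 255 (shut). In form: [[tx, ty, tz, rx, ry, rz, claw], ...]. A call has 1 to 5 rows; each row shifts and turns the pose as measured when the row begins, along the tool's axes as they then stand; what a row does not reach is not made up. A row lasts 1/10 s, in which the tool goes at most 50 mm and 8.59 degrees, less where a joint would pass 70% of its speed; a pose out of reach is approached as far as the arm can. A call is refused whole if a number of a shift passes 50 or a number of a turn 0.15, either way. A call with a gripper value outside its range is refused whole. The fingers move at their own pace and stop on an object; "force" is the grip in N (left out, the last holds). Time passes only in rows, so rows that do not move let the fingers close. It gives the time, the measured TCP pose, the force and the opening at its end, in the units of the state.
- r.get_obs(): the state, without advancing time (a new reading comes with each control period).
- grab_frame(name): name is "scene" or "top"; returns a dict with "color" (384x512x3 uint8, blue, green, red), "depth" (384x512 float32, m along the optical axis (not along the pixel's ray), 0 where there is no reading), "K" (3x3 intrinsics, pixels), "k1" (the pictures are not rectified: a ray, as slopes to the right and down, at radius r is drawn at 1 + k1 r^2 times it, then the intrinsics apply), "T" (4x4, takes a point from camera to world coordinates). Camera axes: x right, y up, looking along -z (the intrinsics and any distortion apply to the point x, -y, -z); pixel columns grow to the right and rows downward; lengths in m; the calibration is good to about 2 mm. A picture is of the moment at which its call begins.
- r.hand_in(): hands the job in, once; it reports no verdict.
The state is a dict: "clock": time; "joints": joint angles; "qvel": joint speeds; "tau": joint torques, N m; "tcp_pos": TCP position; "orientation": TCP orientation; "contact_force": force on the tool from outside, world axes, zero at the start; "moment": the same for the moment, N m; "grip_width": finger opening in m.
Only numpy, scipy, OpenCV 4.12 (cv2) and the standard library are available. Lean on these libraries where they do the work, as an engineer would, in place of code of your own. Each camera call takes 0.05 s, during which the arm holds its last target.

### The job

Load the cure box: with one fingertip push the red peg back so that the spring-closed amber hood swings up, and while you hold it up, use the other fingertip to push the plywood carrier with the green casting along its lane until it is completely under the hood. Then draw your fingers back so that the hood springs fully shut behind it. Only push the carrier, do not lift it or let the hood touch it, and leave everything else where it is.

Things in the scene. Friction and masses are not known exactly. Their poses are not given: they have to be found in the camera images.
- cure_box: White UV cure box fixed to the bench: lamp head 150 mm deep, 157 wide, 62 tall, amber hood before it, aluminium loading plate in front. Origin: on the bench under the hood's hinge line, mid-lane. x points into the box (the push direction), z up, y left when looking in. Hinge line along y at x = 0, 38 mm above the bench. Mouth y = -26 to 122 mm, 30 mm high, between fixed cheeks.
- lane (a point): Point on the top of the loading plate, in the middle of the loading lane, 125 mm out in front of the hinge line; axes as the box. Plate top is 8 mm above the bench; the plate reaches 205 mm out. Three lanes along x, centred on box y = 0 (this one), 48 and 96 mm, 44 mm wide between steel guide strips 5 mm high that run from x = -200 to +60 mm.
- hood (a joint): Angle of the hood: 0 shut (at the start), up to 1.5 rad as its front swings up and back. Sprung shut, no catch: 0.07 N m at 0, 0.13 N m at 1 rad, so 1 to 3 N at the peg. Shut, it bars the lanes; pushing the carrier against it does not open it. From about 0.5 rad the carrier passes clear below.
- hood_edge (a point): Middle of the lower edge of the hood's front skirt. Shut: 52 mm out in front of the hinge line, 4 mm above the plate. The hood is a clear amber plate (148 mm wide, y = -26 to 122 mm) that reaches level from the hinge to this skirt, which hangs 26 mm down. Edge at 0.5 rad: 58 mm out, 32 mm above the plate; at 1 rad: 50 mm out, 60 mm above the plate.
- peg (a point): Middle of the red finger peg, a level bar 10 mm thick along box y from -37 to -77 mm (this point y = -56), with a 13 mm end knob; a steel arm outside the right cheek (y = -32 to -37) fixes it to the hood. Shut: 58 mm out, 72 mm above the bench, free below and in front. Pushed back it turns about the hinge line (radius 67 mm), rising; a finger leaning back 20 degrees or more slides under it easily.
- carrier: The work: plywood plate 34 mm long (its x, the push direction), 40 mm wide, 12 mm thick, with a small green casting on top, 22 mm tall in all at the middle; about 70 g. Origin: centre of its underside, on the plate in the lane at box y = 0, out in front of the hood. Its rear edge, to be pushed, is 17 mm behind the origin (-x).
- loaded: A like carrier with a white casting that already lies under the hood in the next lane (y = 48 mm). Leave it alone. Origin: centre of its underside.
- spare: A like carrier with a terracotta casting lying on the open bench. Leave it alone. Origin: centre of its underside.
- mix_cup: Clear mixing cup, 76 mm across and 55 mm tall, with a wooden stir stick. Leave it alone. Origin: centre of its underside.
- pot: Small clear measuring pot, 44 mm across, 28 mm tall. Leave it alone. Origin: centre of its underside.
- brush: Brush 190 mm long lying on the bench. Leave it alone. Origin under its middle.
- spatula: Metal spatula 200 mm long lying on the bench. Leave it alone. Origin under its middle.
- white_bottle: White bottle, 48 mm across, 115 mm tall. Leave it alone. Origin: centre of its underside.
- black_jar: Black jar, 60 mm across, 85 mm tall. Leave it alone. Origin: centre of its underside.
Mind the look-alikes: they are no part of the job. Leave any black look-alike of the carrier alone.

How it is judged:
On the way, in this order (a step that is already met when the one before it is completed fails the run):
1. a finger on the peg holds the hood up, the carrier still in front of it (value of joint hood above 0.15 rad and contact force between the fingers and hood above 0.2 N and x of carrier in the frame of cure_box below -0.066 m), for 0.05 s.
2. the carrier is wholly under the hood while a finger still holds the hood up (value of joint hood above 0.35 rad and contact force between the fingers and hood above 0.2 N and x of carrier in the frame of cure_box above -0.032 m), for 0.1 s.
At the end, for the whole second after the job is handed in: The carrier is wholly under the hood in its own lane (its middle no more than 32 mm out in front of the hinge line), flat on the plate and at rest, and the hood is shut to within 0.05 rad (value of joint hood below 0.05 rad and x of carrier in the frame of cure_box between -0.032 and 0.06 m and y of carrier in the frame of cure_box between -0.012 and 0.012 m and z of carrier in the frame of cure_box between 0.004 and 0.012 m and angle between carrier's own z axis and vertical below 0.1 rad and linear speed of carrier below 0.01 m/s); the robot touches nothing.
It fails at once if the carrier is lifted off the plate (height (world z) of carrier above 0.016 m).
It fails at once if the carrier is tipped (angle between carrier's own z axis and vertical above 0.3 rad).
It fails at once if the hood touches the carrier or its casting (contact force between hood and carrier above 0.5 N).
It fails at once if the carrier already in the box is disturbed (distance of loaded from where it was at the start of the episode above 0.01 m).
It fails at once if something else on the bench is disturbed (distance of any of spare, mix_cup, pot, brush, spatula, white_bottle, black_jar from where it was at the start of the episode above 0.02 m).
It also fails if it takes over 38 s, if anything falls off the work surface, if the arm or the gripper's body presses on something with over 40 N, if the wrist force passes 120 N, or if a joint passes its speed limit or range.

## Working session

There is one attempt and no reset: what is moved stays moved. The work goes in short steps, Python scripts to look and compute and a tool call to move; the robot and the scene stay as the last step left them, time stands still between calls to the robot, and variables do not carry over. Pictures are saved under pics/ and viewed, and the job is handed in when it is done.

Besides the shell and the picture viewer there is one more tool, called after "Request:" as name([rows], argument=value, ...), one row to a line, values as JSON. play_rows: Moves the arm, as the interface text tells. Its arguments: {"type":"object","properties":{"increments":{"type":"array","items":{"type":"array","items":{"type":"number"}}},"force":{"type":"number"}},"required":["increments"]}

```bash
mkdir -p pics; ls
python3 - <<'E'
from bench import r, grab_frame
import cv2,numpy as np
o=r.get_obs();print(o)
for n in("scene","top"):
    f=grab_frame(n);cv2.imwrite(f"pics/{n}0.png",f["color"]);np.savez(f"pics/{n}0.npz",**{k:f[k] for k in("color","depth","K","k1","T")})
    print(n,f["K"],f["k1"],f["T"])
E
```

```text
pics
{'clock': 0.0, 'joints': array([ 1.07892529,  0.47781889,  0.02228725,  1.55645226, -0.01144699,
        1.10933044, -0.08311938]), 'qvel': array([-2.15095885e-03,  8.03772523e-04,  5.57101139e-05,  1.59554927e-03,
        6.27097376e-04,  2.96159032e-04, -1.66273228e-03]), 'tau': array([-9.73539718e-04, -5.96460772e+01,  1.60763741e+00, -2.81199574e+01,
        1.24432016e-02,  9.40080383e-03,  2.78248336e-05]), 'tcp_pos': array([ 0.25250811, -0.62533894,  0.2303118 ]), 'orientation': array([-3.08213608e+00, -5.98900419e-01,  8.14166804e-04]), 'contact_force': array([-1.1194482 ,  0.76459112,  0.45668778]), 'moment': array([ 0.02014212,  0.00181376, -0.00663086]), 'grip_width': 0.08534641308030355}
scene [[346.6978442    0.         258.70127654]
 [  0.         346.6978442  189.72401693]
 [  0.           0.           1.        ]] -0.009248959424466047 [[ 3.72072878e-04 -6.51351939e-01  7.58775667e-01  1.29074465e+00]
 [ 9.99965650e-01 -6.04036902e-03 -5.67554596e-03  3.05867229e-02]
 [ 8.28006290e-03  7.58751716e-01  6.51327318e-01  7.31213962e-01]
 [ 0.00000000e+00  0.00000000e+00  0.00000000e+00  1.00000000e+00]]
top [[382.40245603   0.         255.52249665]
 [  0.         382.40245603 188.15228195]
 [  0.           0.           1.        ]] 0.0017025735974249103 [[ 0.0042459   0.99473887 -0.10235503  0.42571739]
 [-0.99976268  0.00203559 -0.02168941  0.03277138]
 [-0.02136695  0.10242283  0.99451145  1.22957759]
 [ 0.          0.          0.          1.        ]]
```

View pics/scene0.png

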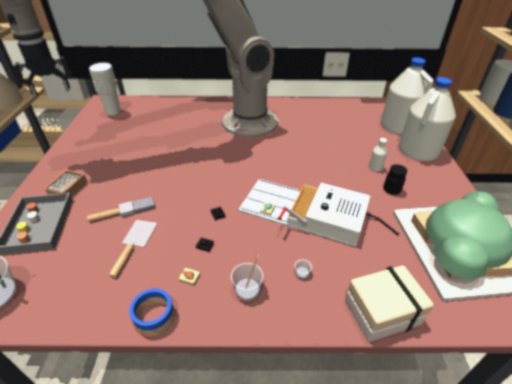

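View pics/top0.png

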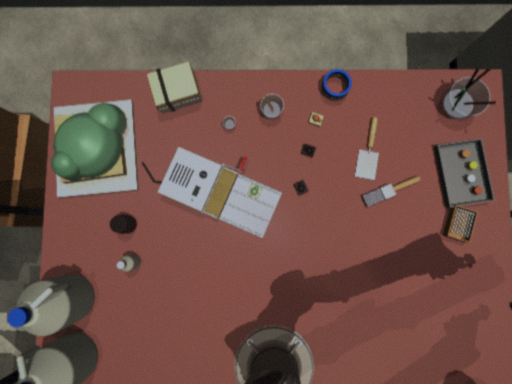

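```bash
cat > h.py <<'E'
import numpy as np,cv2
def load(n):
    d=np.load(f"pics/{n}.npz");return {k:d[k] for k in d}
def px2w(f,u,v,z=None):
    K,k1,T=f["K"],float(f["k1"]),f["T"]
    a=np.array([(u-K[0,2])/K[0,0],(v-K[1,2])/K[1,1]]);b=a.copy()
    for _ in range(5): b=a/(1+k1*(b@b))
    ray=np.array([b[0],-b[1],-1.]);
    if z is None:
        d=f["depth"][int(round(v)),int(round(u))]
    else:
        d=(z-T[2,3])/(T[:3,:3]@ray)[2]
    return T[:3,:3]@(ray*d)+T[:3,3]
def w2px(f,p):
    K,k1,T=f["K"],float(f["k1"]),f["T"]
    c=T[:3,:3].T@(np.asarray(p)-T[:3,3]);s=np.array([c[0]/-c[2],-c[1]/-c[2]]);s=s*(1+k1*(s@s))
    return np.array([K[0,0]*s[0]+K[0,2],K[1,1]*s[1]+K[1,2]])
E
python3 - <<'E'
import cv2
from h import *
a=load("top0")["color"];cv2.imwrite("pics/t0z.png",cv2.resize(a[130:250,145:295],None,fx=5,fy=5,interpolation=cv2.INTER_CUBIC))
a=load("scene0")["color"];cv2.imwrite("pics/s0z.png",cv2.resize(a[165:255,230:385],None,fx=5,fy=5,interpolation=cv2.INTER_CUBIC))
E
```

```text
(no output)
```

View pics/t0z.png

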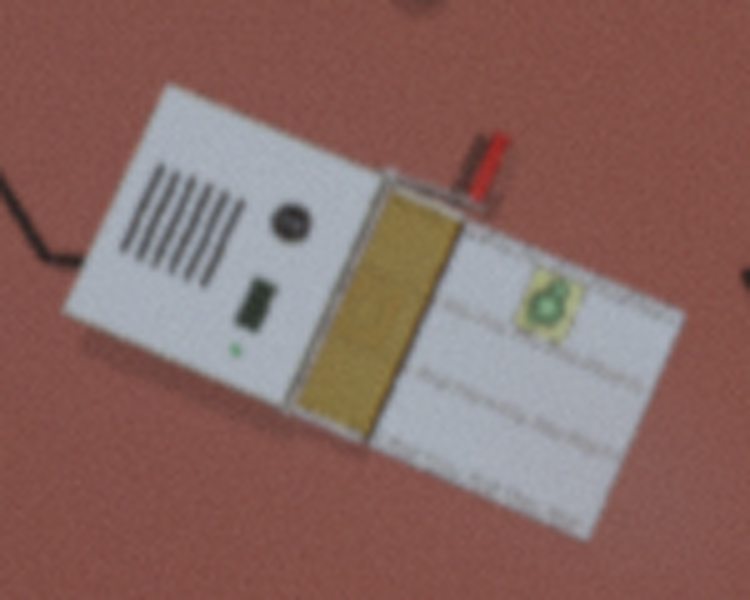

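View pics/s0z.png

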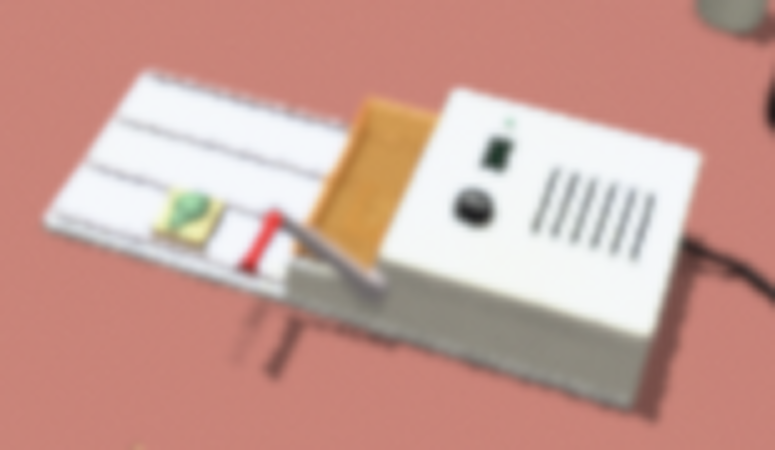

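```bash
cat > fit.py <<'E'
from h import *
from scipy.optimize import least_squares
t=load("top0");s=load("scene0")
ct=lambda U,V:((U+.5)/5-.5+145,(V+.5)/5-.5+130)
cs=lambda U,V:((U+.5)/5-.5+230,(V+.5)/5-.5+165)
# (x or None=unknown front of head)
B=[("bR",(168,85),(645,335)),("bL",(65,312),(700,155)),("fR",(390,172),(380,265)),("fL",(287,408),(455,88)),("pR",(686,313),(45,225)),("pL",(588,540),(150,72)),("k",(502,135),(247,268)),("a",(475,200),(275,216))]
def model(p):
    hx,W,pw=p[3],p[4],p[5]
    m={"bR":(hx+.15,.048-W/2,.062),"bL":(hx+.15,.048+W/2,.062),"fR":(hx,.048-W/2,.062),"fL":(hx,.048+W/2,.062),"pR":(-.205,.048-pw/2,.008),"pL":(-.205,.048+pw/2,.008),"k":(-.058,-.077,.074),"a":(-.058,-.037,.074)}
    c,sn=np.cos(p[2]),np.sin(p[2])
    return {k:np.array([p[0]+c*v[0]-sn*v[1],p[1]+sn*v[0]+c*v[1],v[2]]) for k,v in m.items()}
def res(p,full=False,which=(0,1)):
    m=model(p);o=[]
    for n,a,b in B:
        if 0 in which:o.append(w2px(t,m[n])-ct(*a))
        if 1 in which:o.append(w2px(s,m[n]-np.r_[p[6:8],0]*(1))-cs(*b))
    if full:return o
    return np.r_[np.concatenate(o),(p[4]-.157)*2000,p[6]*300,p[7]*300,p[3]*500]
q=least_squares(res,[.5,.05,1.2,0,.157,.157,0,0],loss="soft_l1")
print(q.x,np.degrees(q.x[2]))
for (n,_,_),i in zip(B,range(8)):print(n,np.round(res(q.x,True)[2*i:2*i+2],2).tolist())
p=q.x
# carrier: top center of plywood (z=8+12)
def tobox(w):
    d=w[:2]-p[:2];c,sn=np.cos(p[2]),np.sin(p[2]);return np.round(1e3*np.array([c*d[0]+sn*d[1],-sn*d[0]+c*d[1],w[2]]),1)
for q4 in [(533,268),(583,280),(567,342),(516,328)]:
    print("c top",tobox(px2w(t,*ct(*q4),z=.02)))
for q4 in [(168,190),(222,205),(210,248),(153,233)]:
    print("c scene",tobox(px2w(s,*cs(*q4),z=.02)+np.r_[p[6:8],0]))
print("peg",model(p)["k"],model(p)["a"])
E
python3 fit.py
```

```text
[ 5.91494795e-01  1.74727779e-01  1.16492335e+00 -1.53136011e-03
  1.57001041e-01  1.58200377e-01 -1.70248129e-04 -6.84154881e-04] 66.74519167807951
bR [[0.3, -0.79], [1.24, 0.54]]
bL [[-0.28, -0.18], [0.46, -0.09]]
fR [[-0.26, 0.62], [-0.9, -1.84]]
fL [[-0.49, -0.01], [-0.36, 0.14]]
pR [[0.33, -0.17], [-0.57, -0.24]]
pL [[0.32, 0.06], [-0.8, 0.08]]
k [[-0.13, 0.81], [0.54, -0.35]]
a [[0.02, -0.33], [0.08, 0.53]]
c top [-103.5  -16.8   20. ]
c top [-135.8  -22.4   20. ]
c top [-142.2   18.    20. ]
c top [-108.9   22.7   20. ]
c scene [-142.5   14.8   20. ]
c scene [-107.8   15.7   20. ]
c scene [-100.9  -21.2   20. ]
c scene [-136.2  -23.    20. ]
peg [0.63933955 0.0910386  0.074     ] [0.60258923 0.10683143 0.074     ]
```

```bash
cat > plan.py <<'E'
import numpy as np
from scipy.optimize import brentq
rad=np.radians
def tool(al,be,psi):
    # columns tool axes in box frame; al lean back, psi finger1 ahead, be raises finger1 (roll about box x)
    z=np.array([np.sin(rad(al)),0,-np.cos(rad(al))]);X=np.array([np.cos(rad(al)),0,np.sin(rad(al))]);Y=np.array([0,-1.,0])
    y=np.sin(rad(psi))*X+np.cos(rad(psi))*Y
    x=np.cross(y,z);R=np.c_[x,y,z]
    b=-rad(be);Rx=np.array([[1,0,0],[0,np.cos(b),-np.sin(b)],[0,np.sin(b),np.cos(b)]])
    return Rx@R
TH=14.5;W=22
def corners(R,s): # relative to finger tip centre
    return np.array([R@np.array([a*W/2,b*TH/2,-s]) for a in(-1,1) for b in(-1,1)])
def info(al,be,psi,D,zlow=9.5,fxs=(-120,-104,-90,-75,-60,-43),y2=0,pr=False):
    R=tool(al,be,psi);c=corners(R,0)
    tip2z=zlow-c[:,2].min();i=c[:,0].argmax()
    fz=tip2z+c[i,2]; off=D*R[:,1]
    zt=-R[:,2];d=np.array([zt[0],zt[2]]);d/=np.hypot(*d);n=np.array([d[1],-d[0]])
    out=[]
    for fx in fxs:
        tip2=np.array([fx-c[i,0],y2,tip2z]);t1=tip2+off
        h=max((t1+q)[[0,2]]@n for q in c)
        f=lambda th:np.array([-67*np.cos(th+.5303),38+67*np.sin(th+.5303)])@n-5-h
        if f(0)>0: th=0;s=np.nan
        else:
            try:th=brentq(f,0,1.8);p=np.array([-67*np.cos(th+.5303),38+67*np.sin(th+.5303)]);s=(p-t1[[0,2]])@d
            except Exception:th=9;s=0
        out.append((fx,round(th,2),round(float(s))))
    return fz,off,tip2z,out
if __name__=="__main__":
    for al in(15,20,25):
        for be in(0,10,20):
            for psi in(45,52,60):
                fz,off,tz,o=info(al,be,psi,99.5)
                print(al,be,psi,"frontz %.1f"%fz,"off",np.round(off),"tipz %.1f"%tz,[(a[1],a[2]) for a in o])
E
python3 plan.py
```

```text
15 0 45 frontz 16.2 off [ 68. -70.  18.] tipz 12.8 [(0.02, 39), (0.3, 54), (0.52, 63), (0.74, 69), (0.96, 72), (1.21, 71)]
15 0 52 frontz 16.0 off [ 76. -61.  20.] tipz 12.7 [(0.17, 45), (0.43, 57), (0.64, 64), (0.86, 69), (1.08, 70), (1.35, 67)]
15 0 60 frontz 15.6 off [ 83. -50.  22.] tipz 12.5 [(0.31, 50), (0.55, 60), (0.76, 65), (0.97, 68), (1.2, 67), (1.49, 61)]
15 10 45 frontz 15.2 off [ 68. -66.  30.] tipz 12.3 [(0.07, 30), (0.35, 44), (0.56, 52), (0.78, 58), (0.99, 60), (1.26, 58)]
15 10 52 frontz 14.4 off [ 76. -57.  31.] tipz 12.0 [(0.21, 37), (0.47, 49), (0.67, 55), (0.89, 59), (1.11, 60), (1.39, 56)]
15 10 60 frontz 14.0 off [ 83. -45.  31.] tipz 12.0 [(0.33, 43), (0.57, 53), (0.78, 58), (1.0, 60), (1.22, 59), (1.52, 52)]
15 20 45 frontz 15.5 off [ 68. -60.  41.] tipz 13.3 [(0.12, 20), (0.39, 33), (0.6, 41), (0.81, 46), (1.03, 48), (1.3, 45)]
15 20 52 frontz 15.3 off [ 76. -51.  40.] tipz 13.7 [(0.25, 28), (0.5, 38), (0.7, 45), (0.92, 48), (1.14, 48), (1.43, 43)]
15 20 60 frontz 15.0 off [ 83. -39.  38.] tipz 14.2 [(0.36, 35), (0.6, 44), (0.8, 48), (1.02, 50), (1.25, 49), (1.56, 41)]Traceback (most recent call last):
  File "plan.py", line 34, in <module>
    fz,off,tz,o=info(al,be,psi,99.5)
                ~~~~^^^^^^^^^^^^^^^^
  File "plan.py", line 28, in info
    out.append((fx,round(th,2),round(float(s))))
                               ~~~~~^^^^^^^^^^
ValueError: cannot convert float NaN to integer
```

```bash
cat > search.py <<'E'
from plan import *
import itertools
def rot(th,p): # hood opening rotation about hinge (xz) p rel hinge
    c,s=np.cos(th),np.sin(th);x,z=p  # -x goes up
    return np.array([x*c+z*s, -x*s+z*c+0.]) 
# check: p=(-58,34) th->.5 
def hoodpts(th):
    P=[(-a,3) for a in np.linspace(5,54,15)]+[(-54,3-b) for b in np.linspace(0,29,10)]
    xz=np.array([rot(th,p)+[0,38] for p in P])
    return np.array([[x,y,z] for x,z in xz for y in np.linspace(-26,122,25)])
H=np.array([[x,y,62] for x in np.linspace(0,150,10) for y in np.linspace(-30,126,12)])
def boxclear(R,o,lo,hi,pts):
    q=(pts-o)@R; d=np.maximum(np.maximum(lo-q,q-hi),0); n=np.linalg.norm(d,axis=1)
    return n.min()
def evalp(al,be,psi,w,fx,y2,zlow=9.5):
    D=w+TH; ext=13*w/85
    fz,off,tz,o=info(al,be,psi,D,zlow,(fx,),y2)
    if not np.isfinite(o[0][2]) : return None
    th,s=o[0][1],o[0][2]
    R=tool(al,be,psi);c=corners(R,0);i=c[:,0].argmax()
    tip2=np.array([fx-c[i,0],y2,tz]);mid=tip2+off/2
    hp=hoodpts(th)
    L=73-ext
    body=min(boxclear(R,mid,np.array([-42,-42,-300]),np.array([42,42,-L]),p) for p in(hp,H))
    f2=boxclear(R,tip2,np.array([-11,-TH/2-8,-300]),np.array([11,TH/2,0]),hp)
    f1=boxclear(R,tip2+off,np.array([-11,-TH/2,-300]),np.array([11,TH/2+8,0]),np.r_[hp,H])
    return dict(th=th,s=s,L=L,fz=fz,y1=(tip2+off)[1]-0,tip1=tip2+off,tip2=tip2,body=body,f2=f2,f1=f1,tcp=mid+R[:,2]*ext)
if __name__=="__main__":
    print(rot(.5,(-58,34)),rot(1,(-58,34)))
    for fx in(-104,-72,-43):
        res=[]
        for al,be,psi,w in itertools.product((15,20,25,30,35),(-10,0,10,20),(0,15,30,40,50,60),(85,70,55)):
            try:e=evalp(al,be,psi,w,fx,0)
            except Exception:continue
            if e is None or not .42<e["th"]<1.2 or e["fz"]>18.5 or e["s"]>e["L"]-6 or not -70<e["y1"]<-42:continue
            sc=min(e["body"],15)+min(e["f2"],8)
            res.append((sc,al,be,psi,w,e))
        res.sort(key=lambda r:-r[0])
        print(fx,len(res))
        for r in res[:14]:
            e=r[5];print(r[1:5],"th %.2f s %d L %.0f fz %.1f y1 %.0f body %.0f f2 %.0f f1 %.0f"%tuple(e[k] for k in("th","s","L","fz","y1","body","f2","f1")))
E
sed -i 's/round(float(s))))/float(s)))/' plan.py
python3 search.py
```

```text
[-34.59932028  57.64448834] [-2.72752026 67.17559552]
-104 7
(15, 10, 50, 85) th 0.43 s 47 L 60 fz 14.6 y1 -60 body 29 f2 48 f1 16
(15, 10, 60, 85) th 0.57 s 52 L 60 fz 14.0 y1 -45 body 22 f2 51 f1 1
(15, 20, 50, 85) th 0.47 s 37 L 60 fz 15.4 y1 -53 body 27 f2 49 f1 9
(20, 0, 60, 85) th 0.49 s 49 L 60 fz 17.6 y1 -50 body 34 f2 49 f1 11
(20, 10, 60, 85) th 0.52 s 42 L 60 fz 15.4 y1 -44 body 31 f2 51 f1 2
(20, 20, 50, 85) th 0.43 s 28 L 60 fz 16.3 y1 -51 body 35 f2 49 f1 9
(25, 10, 60, 85) th 0.47 s 32 L 60 fz 17.3 y1 -43 body 40 f2 49 f1 3
-72 16
(15, 20, 30, 70) th 0.44 s 41 L 62 fz 16.4 y1 -65 body 18 f2 17 f1 20
(15, 20, 40, 55) th 0.45 s 48 L 65 fz 15.6 y1 -46 body 18 f2 18 f1 0
(20, 10, 40, 70) th 0.52 s 49 L 62 fz 17.8 y1 -61 body 24 f2 20 f1 18
(20, 10, 50, 70) th 0.66 s 53 L 62 fz 16.7 y1 -50 body 19 f2 24 f1 6
(20, 20, 40, 85) th 0.72 s 37 L 60 fz 16.9 y1 -64 body 15 f2 27 f1 19
(20, 20, 40, 70) th 0.55 s 40 L 62 fz 16.9 y1 -54 body 19 f2 21 f1 10
(25, 10, 60, 85) th 0.91 s 43 L 60 fz 17.3 y1 -43 body 18 f2 37 f1 3
(25, 20, 50, 85) th 0.83 s 33 L 60 fz 17.1 y1 -49 body 18 f2 
[... 474 characters left out ...]
1 -56 body 0 f2 8 f1 9
(15, 20, 50, 70) th 1.18 s 53 L 62 fz 15.4 y1 -45 body 0 f2 16 f1 1
(20, 20, 40, 85) th 1.14 s 41 L 60 fz 16.9 y1 -64 body 0 f2 19 f1 19
(20, 20, 40, 70) th 0.96 s 48 L 62 fz 16.9 y1 -54 body 0 f2 10 f1 9
(20, 20, 50, 70) th 1.10 s 49 L 62 fz 16.3 y1 -43 body 0 f2 17 f1 0
(15, 20, 15, 55) th 0.50 s 51 L 65 fz 18.4 y1 -61 body 8 f2 0 f1 16
(20, 20, 40, 55) th 0.79 s 54 L 65 fz 16.9 y1 -45 body 2 f2 2 f1 1
(20, 20, 30, 70) th 0.80 s 47 L 62 fz 18.5 y1 -64 body 1 f2 3 f1 19
(20, 20, 30, 55) th 0.67 s 51 L 65 fz 18.5 y1 -52 body 3 f2 0 f1 7
(15, 20, 30, 70) th 0.86 s 52 L 62 fz 16.4 y1 -65 body 0 f2 1 f1 18
(15, 20, 30, 55) th 0.73 s 57 L 65 fz 16.4 y1 -53 body 0 f2 0 f1 6
```

```bash
cat > opt.py <<'E'
from search import *
from scipy.optimize import differential_evolution as DE
def cost(v,fx,full=False):
    al,be,psi,w,y2=v
    try:e=evalp(al,be,psi,w,fx,y2)
    except Exception:return 1e3
    if e is None:return 1e3
    if full:return e
    pen=0
    for val,lo,hi,k in((e["th"],.6,1.1,100),(e["fz"],0,18,5),(e["s"],8,e["L"]-10,3),(e["y1"],-60,-50,3),(e["f1"],8,99,3),(e["f2"],4,99,2)):
        pen+=k*(max(0,lo-val)+max(0,val-hi))
    return pen-min(e["body"],20)-.2*min(e["f2"],10)
for fx in(-44,-48):
    q=DE(cost,[(5,45),(-10,45),(-10,65),(40,85),(-9,9)],args=(fx,),maxiter=60,popsize=10,seed=1)
    e=cost(q.x,fx,True);print(fx,np.round(q.x,1),q.fun);print({k:np.round(v,1) if k!="th" else v for k,v in e.items()})
E
python3 opt.py
```

```text
-44 [24.8 13.2 50.5 60.7 -9. ] -9.676010949310566
{'th': 0.89, 's': np.float64(53.7), 'L': np.float64(63.7), 'fz': np.float64(18.0), 'y1': np.float64(-50.0), 'tip1': array([ -2.8, -50. ,  48.3]), 'tip2': array([-55.4,  -9. ,  13.8]), 'body': np.float64(7.7), 'f2': np.float64(10.3), 'f1': np.float64(8.0), 'tcp': array([-25.2, -31.4,  22.8])}
-48 [24.6 12.5 50.8 60.7 -8.9] -12.23605881110528
{'th': 0.84, 's': np.float64(53.6), 'L': np.float64(63.7), 'fz': np.float64(18.0), 'y1': np.float64(-50.0), 'tip1': array([ -6.4, -50. ,  47.7]), 'tip2': array([-59.4,  -8.9,  13.7]), 'body': np.float64(10.2), 'f2': np.float64(11.5), 'f1': np.float64(8.0), 'tcp': array([-29.1, -31.3,  22.5])}
```

Run:
```python
from search import *
for P in((25,13,50,85),(25,13,50,72),(25,13,50,60),(22,14,50,60),(25,13,57,70)):
    print(P)
    for fx in(-110,-98,-92,-86,-80,-70,-60,-50,-44):
        e=evalp(*P,fx,-8)
        if e: print(fx,"th %.2f s %.0f L %.0f fz %.1f y1 %.0f body %.0f f2 %.0f f1 %.0f"%tuple(e[k] for k in("th","s","L","fz","y1","body","f2","f1")))
```

```text
(25, 13, 50, 85)
-110 th 0.28 s 22 L 60 fz 18.2 y1 -63 body 52 f2 52 f1 24
-98 th 0.45 s 29 L 60 fz 18.2 y1 -63 body 40 f2 43 f1 22
-92 th 0.53 s 33 L 60 fz 18.2 y1 -63 body 35 f2 40 f1 22
-86 th 0.61 s 35 L 60 fz 18.2 y1 -63 body 30 f2 37 f1 21
-80 th 0.69 s 38 L 60 fz 18.2 y1 -63 body 26 f2 34 f1 21
-70 th 0.83 s 40 L 60 fz 18.2 y1 -63 body 19 f2 31 f1 21
-60 th 0.97 s 42 L 60 fz 18.2 y1 -63 body 13 f2 29 f1 19
-50 th 1.12 s 42 L 60 fz 18.2 y1 -63 body 5 f2 28 f1 19
-44 th 1.21 s 41 L 60 fz 18.2 y1 -63 body 1 f2 27 f1 19
(25, 13, 50, 72)
-110 th 0.11 s 19 L 62 fz 18.2 y1 -56 body 60 f2 54 f1 19
-98 th 0.28 s 28 L 62 fz 18.2 y1 -56 body 47 f2 40 f1 16
-92 th 0.37 s 32 L 62 fz 18.2 y1 -56 body 41 f2 36 f1 15
-86 th 0.45 s 36 L 62 fz 18.2 y1 -56 body 36 f2 32 f1 14
-80 th 0.53 s 39 L 62 fz 18.2 y1 -56 body 30 f2 29 f1 14
-70 th 0.66 s 43 L 62 fz 18.2 y1 -56 body 23 f2 24 f1 13
-60 th 0.80 s 47 L 62 fz 18.2 y1 -56 body 16 f2 21 f1 14
-50 th 0.94 s 48 L 62 fz 18.2 y1 -56 body 10 f2 18 f1 12
-44 th 1.03 s 49 L 62 fz 18.2 y1 -56 body 5 f2 17 f1 10
(25, 13, 50, 60)
-98 th 0.12 s 26 L 64 fz
[... 707 characters left out ...]
 22 f2 20 f1 5
-60 th 0.69 s 53 L 64 fz 16.9 y1 -49 body 14 f2 15 f1 5
-50 th 0.83 s 56 L 64 fz 16.9 y1 -49 body 8 f2 12 f1 6
-44 th 0.91 s 57 L 64 fz 16.9 y1 -49 body 4 f2 10 f1 7
(25, 13, 57, 70)
-110 th 0.16 s 23 L 62 fz 17.1 y1 -46 body 56 f2 53 f1 8
-98 th 0.33 s 32 L 62 fz 17.1 y1 -46 body 44 f2 41 f1 5
-92 th 0.41 s 36 L 62 fz 17.1 y1 -46 body 38 f2 37 f1 5
-86 th 0.50 s 39 L 62 fz 17.1 y1 -46 body 32 f2 34 f1 4
-80 th 0.58 s 42 L 62 fz 17.1 y1 -46 body 28 f2 31 f1 4
-70 th 0.71 s 46 L 62 fz 17.1 y1 -46 body 20 f2 27 f1 4
-60 th 0.85 s 49 L 62 fz 17.1 y1 -46 body 14 f2 24 f1 6
-50 th 0.99 s 50 L 62 fz 17.1 y1 -46 body 8 f2 21 f1 2
-44 th 1.08 s 50 L 62 fz 17.1 y1 -46 body 3 f2 20 f1 3
```

```bash
cat > go.py <<'E'
import sys,numpy as np
from search import *
from scipy.spatial.transform import Rotation as Ro, Slerp
from bench import r
BO=np.array([.5915,.1747]);YAW=rad(66.75)
Rb=Ro.from_euler("z",YAW).as_matrix()
def b2w(p):return Rb@(np.asarray(p)/1e3)+np.r_[BO,0]
def w2b(p):return Rb.T@(np.asarray(p)-np.r_[BO,0])*1e3
def cur():
    o=r.get_obs();return o,np.array(o["tcp_pos"]),Ro.from_rotvec(o["orientation"])
def target(al,be,psi,w,fx,y2,dz,zlow=9.5):
    e=geom(al,be,psi,w,fx,y2,zlow);return b2w(e+np.r_[0,0,dz]),Ro.from_matrix(Rb@tool(al,be,psi))
def geom(al,be,psi,w,fx,y2,zlow):
    R=tool(al,be,psi);c=corners(R,0);i=c[:,0].argmax()
    tip2=np.array([fx-c[i,0],y2,zlow-c[:,2].min()])
    return tip2+(w+TH)/2*R[:,1]+R[:,2]*13*w/85
def rows(pt,Rt,n=None,k=5,vmax=40,wmax=.14):
    o,p,R=cur();rv=(R.inv()*Rt).as_rotvec()
    N=max(int(np.ceil(np.linalg.norm(pt-p)*1e3/vmax)),int(np.ceil(np.linalg.norm(rv)/wmax)),1) if n is None else n
    print("t",round(o["clock"],2),"N",N,"dist mm",np.round((pt-p)*1e3,1),"rot",np.round(rv,3),"F",np.round(o["contact_force"],1),"w",round(o["grip_width"]*1e3,1))
    print("joints",np.round(o["joints"],2))
    Rk=R
    for j in range(min(k,N)):
        t=Rk.inv().apply((pt-p)/N*1e3);print([round(float(a)) if N>1 else round(float(a),1) for a in t]+[round(float(a),3) for a in rv/N])
        Rk=Rk*Ro.from_rotvec(rv/N)
def where(al=None):
    o,p,R=cur();print("tcp box",np.round(w2b(p),1),"F box",np.round(Rb.T@o["contact_force"],2),"w",round(o["grip_width"]*1e3,1),"t",round(o["clock"],2))
E
cat > m1.py <<'E'
from go import *
rows(*target(23,14,50,76,-160,-7,130)); where()
E
python3 m1.py
```

```text
t 0.1 N 19 dist mm [317.3 662.2 -77.2] rot [-0.294  0.437 -1.67 ] F [-0.2  0.1 -0.3] w 85.4
joints [ 1.08  0.48  0.02  1.56 -0.01  1.11 -0.08]
[29, -26, 4, -0.015, 0.023, -0.088]
[31, -24, 4, -0.015, 0.023, -0.088]
[32, -21, 5, -0.015, 0.023, -0.088]
[34, -18, 5, -0.015, 0.023, -0.088]
[35, -15, 6, -0.015, 0.023, -0.088]
tcp box [-868.9   -4.4  230.4] F box [ 0.01  0.26 -0.29] w 85.4 t 0.1
```

Request:
play_rows([
  [29, -26, 2, -0.015, 0.023, -0.088, 27],
  [31, -24, 2, -0.015, 0.023, -0.088, 27],
  [32, -21, 3, -0.015, 0.023, -0.088, 27],
  [34, -18, 3, -0.015, 0.023, -0.088, 27],
  [35, -15, 3, -0.015, 0.023, -0.088, 27],
])

```text
clock: 0.6
tcp_pos: [0.3331, -0.4484, 0.2178]
orientation: [2.822, 1.247, 0.195]
contact_force: [0.3, 0.6, -0.4]
grip_width: 0.0765
```

```bash
python3 m1.py
```

```text
t 0.6 N 14 dist mm [236.8 485.3 -64.7] rot [-0.219  0.319 -1.223] F [ 0.3  0.6 -0.4] w 76.5
joints [ 1.03  0.27 -0.17  1.9  -0.08  0.89  0.17]
[36, -11, 7, -0.016, 0.023, -0.087]
[37, -8, 8, -0.016, 0.023, -0.087]
[38, -5, 8, -0.016, 0.023, -0.087]
[38, -2, 9, -0.016, 0.023, -0.087]
[37, 1, 10, -0.016, 0.023, -0.087]
tcp box [-674.5   -8.5  217.8] F box [ 0.71 -0.02 -0.38] w 76.5 t 0.6
```

Request:
play_rows([
  [36, -11, 4, -0.016, 0.023, -0.087, 27],
  [37, -8, 5, -0.016, 0.023, -0.087, 27],
  [38, -5, 5, -0.016, 0.023, -0.087, 27],
  [38, -2, 6, -0.016, 0.023, -0.087, 27],
  [37, 1, 8, -0.016, 0.023, -0.087, 27],
])

```text
clock: 1.1
tcp_pos: [0.4151, -0.2669, 0.208]
orientation: [2.409, 1.813, 0.382]
contact_force: [-0.2, 0.4, 0.2]
grip_width: 0.0764
```

```bash
python3 m1.py
```

```text
t 1.1 N 9 dist mm [154.7 303.7 -54.8] rot [-0.138  0.199 -0.77 ] F [-0.2  0.4  0.2] w 76.4
joints [ 0.94  0.16 -0.39  2.11 -0.21  0.71  0.42]
[36, 5, 13, -0.015, 0.022, -0.086]
[35, 8, 14, -0.015, 0.022, -0.086]
[34, 11, 14, -0.015, 0.022, -0.086]
[33, 13, 15, -0.015, 0.022, -0.086]
[31, 16, 16, -0.015, 0.022, -0.086]
tcp box [-475.3  -12.3  208. ] F box [0.34 0.32 0.17] w 76.4 t 1.1
```

Request:
play_rows([
  [36, 5, 10, -0.015, 0.022, -0.086, 27],
  [35, 8, 10, -0.015, 0.022, -0.086, 27],
  [34, 11, 11, -0.015, 0.022, -0.086, 27],
  [33, 13, 12, -0.015, 0.022, -0.086, 27],
  [31, 16, 14, -0.015, 0.022, -0.086, 27],
])

```text
clock: 1.6
tcp_pos: [0.4966, -0.091, 0.1912]
orientation: [1.888, 2.261, 0.534]
contact_force: [0.0, -0.1, 0.3]
grip_width: 0.0757
```

```bash
python3 m1.py
```

```text
t 1.6 N 4 dist mm [ 73.3 127.9 -38.1] rot [-0.062  0.084 -0.322] F [ 0.  -0.1  0.3] w 75.7
joints [ 0.77  0.18 -0.61  2.18 -0.27  0.52  0.59]
[26, 18, 21, -0.015, 0.021, -0.081]
[24, 20, 21, -0.015, 0.021, -0.081]
[22, 21, 22, -0.015, 0.021, -0.081]
[20, 23, 23, -0.015, 0.021, -0.081]
tcp box [-281.6  -17.7  191.2] F box [-0.07 -0.05  0.34] w 75.7 t 1.6
```

Request:
play_rows([
  [26, 18, 19, -0.015, 0.021, -0.081, 27],
  [24, 20, 20, -0.015, 0.021, -0.081, 27],
  [22, 21, 20, -0.015, 0.021, -0.081, 27],
  [20, 23, 20, -0.015, 0.021, -0.081, 27],
  [0, 0, 0, 0, 0, 0, 27],
])

```text
clock: 2.1
tcp_pos: [0.5684, 0.044, 0.1586]
orientation: [1.428, 2.518, 0.638]
contact_force: [-0.3, 0.8, 0.1]
grip_width: 0.0763
```

```bash
python3 m1.py
python3 - <<'E'
from bench import grab_frame
import cv2,numpy as np
for n in("scene","top"):
    f=grab_frame(n);np.savez(f"pics/{n}1.npz",**{k:f[k] for k in("color","depth","K","k1","T")})
    c=f["color"][140:260,180:340] if n=="scene" else f["color"][110:260,180:340]
    cv2.imwrite(f"pics/{n}1.png",cv2.resize(c,None,fx=4,fy=4,interpolation=cv2.INTER_CUBIC))
E
```

```text
t 2.1 N 1 dist mm [ 1.5 -7.1 -5.4] rot [ 0.001 -0.008  0.021] F [-0.3  0.8  0.1] w 76.3
joints [ 0.55  0.34 -0.68  2.13 -0.14  0.35  0.61]
[-7.1, -4.4, 3.4, 0.001, -0.008, 0.021]
tcp box [-129.3  -30.4  158.6] F box [0.57 0.58 0.06] w 76.3 t 2.1
```

View pics/scene1.png

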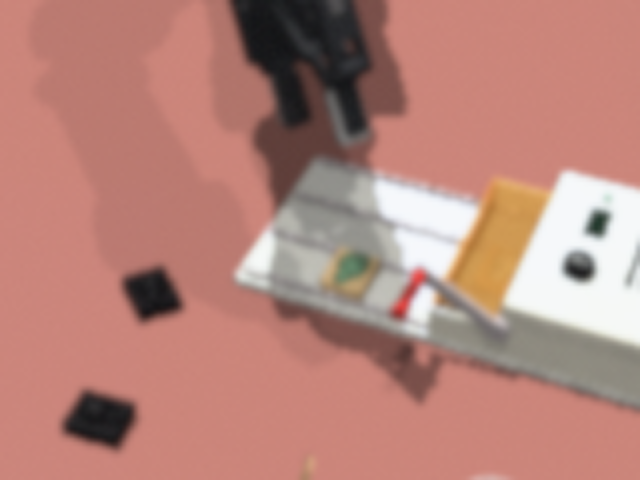

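View pics/top1.png

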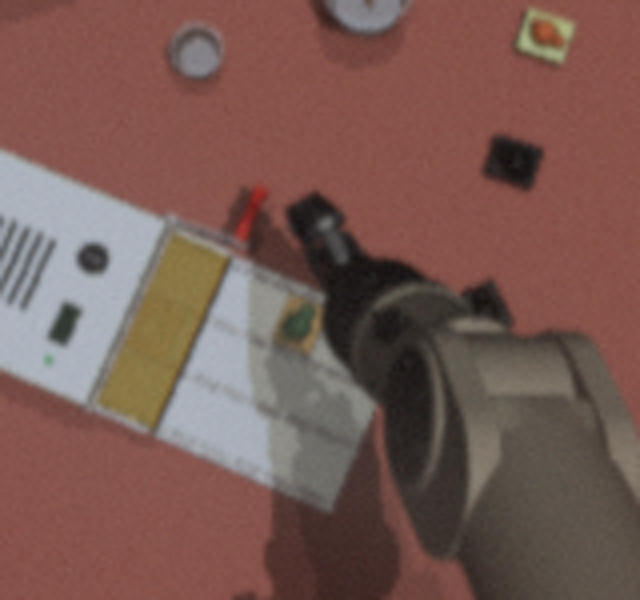

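Run:
```python
from go import *
from h import *
o,p,R=cur();Rm=R.as_matrix()
w=o["grip_width"]*1e3
for nm,ox,oy in(("scene1",180,140),("top1",180,110)):
    f=load(nm);im=cv2.imread(f"pics/{nm}.png")
    for sg,col in((1,(0,255,255)),(-1,(255,255,0))):
        for s in(0,30,60):
            for a in(-11,11):
                for b in(w/2,w/2+14.5):
                    q=p+Rm@np.array([a,sg*b,-13*w/85-s])/1e3
                    u=(w2px(f,q)-[ox,oy]+.5)*4-.5
                    cv2.circle(im,tuple(int(x) for x in u),3,col,-1)
    cv2.imwrite(f"pics/{nm}p.png",im)
```

```text
(no output)
```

View pics/scene1p.png

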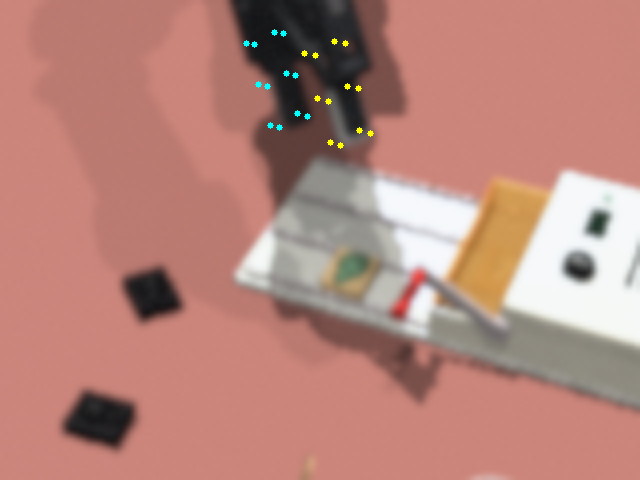

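View pics/top1p.png

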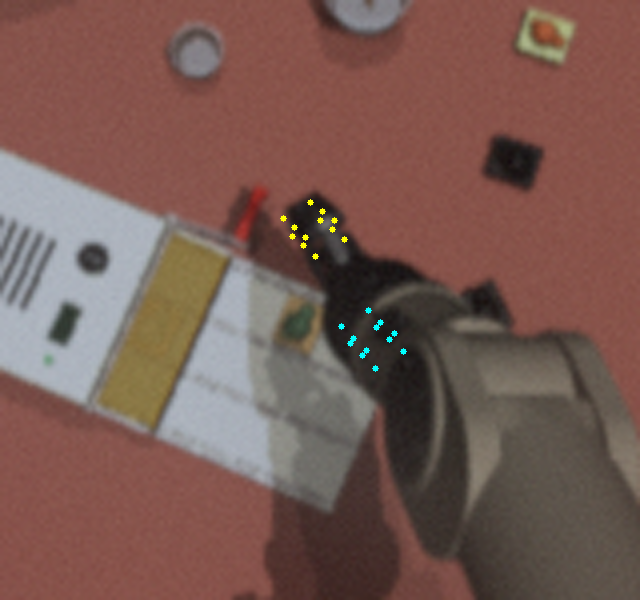

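```bash
cat > m2.py <<'E'
from go import *
import sys
a=[float(x) for x in sys.argv[1:]] # fx,y2,dz,[n]
rows(*target(23,14,50,76,*a[:3]),n=int(a[3]) if len(a)>3 else None); where()
E
python3 m2.py -160 -7 25 4
```

```text
t 2.2 N 4 dist mm [   2.6   -3.2 -110.3] rot [-0.001 -0.004  0.015] F [-0.1 -0.4 -0.5] w 76.1
joints [ 0.55  0.34 -0.67  2.13 -0.14  0.36  0.61]
[-3, -12, 25, -0.0, -0.001, 0.004]
[-3, -12, 25, -0.0, -0.001, 0.004]
[-3, -12, 25, -0.0, -0.001, 0.004]
[-3, -12, 25, -0.0, -0.001, 0.004]
tcp box [-133.3  -30.9  158.5] F box [-0.47 -0.05 -0.47] w 76.1 t 2.2
```

Request:
play_rows([
  [-3, -12, 25, 0, -0.001, 0.004, 27],
  [-3, -12, 25, 0, -0.001, 0.004, 27],
  [-3, -12, 25, 0, -0.001, 0.004, 27],
  [-3, -12, 25, 0, -0.001, 0.004, 27],
  [0, 0, 0, 0, 0, 0, 27],
])

```text
clock: 2.7
tcp_pos: [0.567, 0.0269, 0.0638]
orientation: [1.471, 2.508, 0.608]
contact_force: [-0.7, -0.1, -0.5]
grip_width: 0.0763
```

```bash
python3 m2.py -160 -7 8 2;python3 - <<'E'
from bench import grab_frame
from go import *
from h import *
o,p,R=cur();Rm=R.as_matrix();w=o["grip_width"]*1e3
for n,ox,oy in(("scene",220,150),("top",180,130)):
    f=grab_frame(n);np.savez(f"pics/{n}2.npz",**{k:f[k] for k in("color","depth","K","k1","T")})
    c=f["color"][oy:oy+100,ox:ox+130];im=cv2.resize(c,None,fx=6,fy=6,interpolation=cv2.INTER_CUBIC)
    for sg,col in((1,(0,255,255)),(-1,(255,255,0))):
        for s in(0,30,60):
            for a in(-11,11):
                for b in(w/2,w/2+14.5):
                    q=p+Rm@np.array([a,sg*b,-13*w/85-s])/1e3
                    u=(w2px(f,q)-[ox,oy]+.5)*6-.5
                    cv2.circle(im,tuple(int(x) for x in u),2,col,-1)
    cv2.imwrite(f"pics/{n}2.png",im)
E
```

```text
t 2.7 N 2 dist mm [  2.8  10.  -32.6] rot [-0.02   0.004 -0.007] F [-0.7 -0.1 -0.5] w 76.3
joints [ 0.53  0.52 -0.65  2.18  0.25  0.17  0.28]
[3, -4, 16, -0.01, 0.002, -0.003]
[3, -4, 16, -0.01, 0.002, -0.003]
tcp box [-145.5  -35.9   63.8] F box [-0.38  0.61 -0.49] w 76.3 t 2.7
```

View pics/scene2.png

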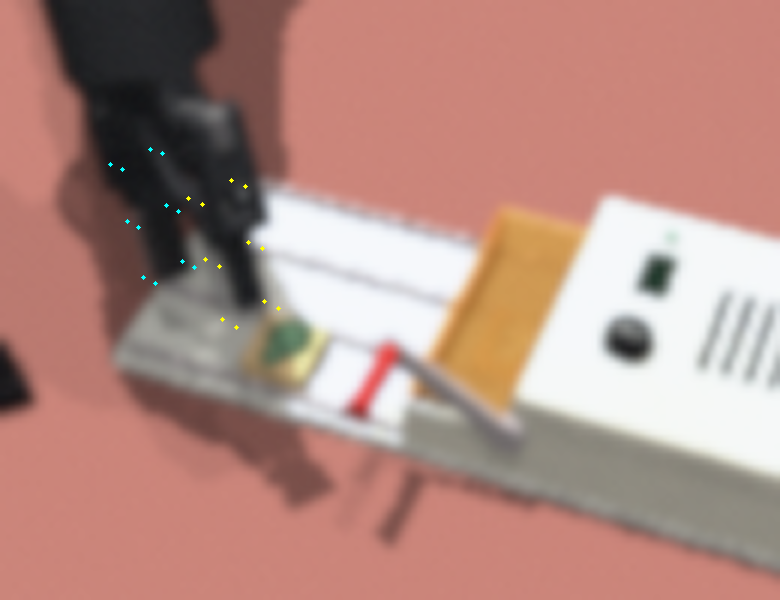

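View pics/top2.png

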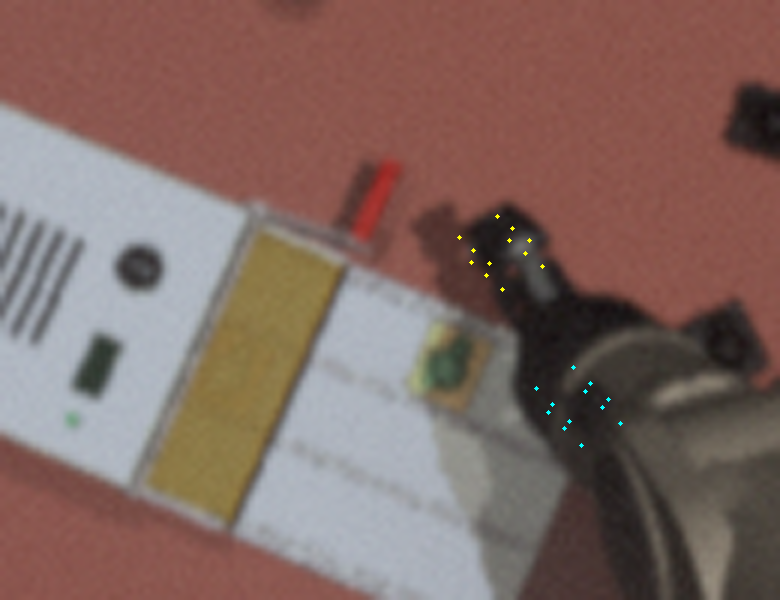

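```bash
cat > kin.py <<'E'
import numpy as np
from scipy.spatial.transform import Rotation as Ro
from scipy.optimize import least_squares
import itertools
from bench import r
o=r.get_obs()
J=np.array([[1.0789,.4778,.0223,1.5565,-.0114,1.1093,-.0831],[1.03,.27,-.17,1.9,-.08,.89,.17],[.94,.16,-.39,2.11,-.21,.71,.42],[.77,.18,-.61,2.18,-.27,.52,.59],[.55,.34,-.68,2.13,-.14,.35,.61],list(o["joints"])])
V=np.array([[-3.08214,-.5989,.0008],[2.822,1.247,.195],[2.409,1.813,.382],[1.888,2.261,.534],[1.428,2.518,.638],list(o["orientation"])])
P=np.array([[.2525,-.6253,.2303],[.3331,-.4484,.2178],[.4151,-.2669,.208],[.4966,-.091,.1912],[.5684,.044,.1586],list(o["tcp_pos"])])
RV=Ro.from_rotvec(V)
def fk(q,s,b,L):
    # L: h, a1(upper), e(elbow offset), a2, e2, wrist off, tool
    q=np.asarray(q)*s+b
    R=Ro.from_euler("z",q[0]);p=np.array([0,0,L[0]])
    R=R*Ro.from_euler("y",q[1]);R=R*Ro.from_euler("z",q[2]);p=p+R.apply([L[2],0,L[1]])
    R=R*Ro.from_euler("y",q[3]);el=p.copy();p=p+R.apply([L[4],0,L[3]]);f=R.apply([0,0,1]);R=R*Ro.from_euler("z",q[4])
    R=R*Ro.from_euler("y",q[5]);p=p+R.apply([L[5],0,L[6]]);R=R*Ro.from_euler("z",q[6])
    return p,R,f
if __name__=="__main__":
    best=None
    for s in itertools.product((1,-1),repeat=7):
        if s[1]<0: continue
        s=np.array(s)
        def res(x):
            b=np.array([x[0],0,0,0,0,0,x[1]])
            return np.concatenate([(RV[i].inv()*fk(J[i],s,b,np.zeros(7))[1]).as_rotvec() for i in range(6)])
        for x0 in itertools.product((0,2,4),(0,2,4)):
            q=least_squares(res,x0,max_nfev=20)
            if best is None or q.cost<best[0]:best=(q.cost,s,q.x)
    print(best)
    c,s,x=best;b=np.array([x[0],0,0,0,0,0,x[1]])
    rp=lambda L:np.concatenate([(fk(J[i],s,b,L)[0]-P[i])*1e3 for i in range(6)]+[np.array([L[2],L[4]+0,L[5]])*20])
    q=least_squares(rp,[.33,.4,0,.4,0,0,.2]);print(q.x,q.cost,np.round(q.fun,1))
    np.savez("kin.npz",s=s,b=b,L=q.x)
E
python3 kin.py
```

```text
(np.float64(0.0001713685852034372), array([-1,  1, -1,  1, -1,  1, -1]), array([0.00299438, 1.57461028]))
[ 0.03009704  0.4962815   0.00219604  0.40078437 -0.08069695 -0.04369683
  0.13356373] 3053.8376568834287 [ 55.9  32.6  -1.1  32.2  17.6   3.4  13.8   3.7  -2.1  -1.6  -0.2  -1.8
 -12.7 -12.7  -0.4   2.5  -1.8   1.9   0.   -1.6  -0.9]
```

```bash
cat > kin2.py <<'E'
from kin import *
s=np.array([-1,1,-1,1,-1,1,-1]);b=np.array([.003,0,0,0,0,0,1.5746])
E=lambda a,t:Ro.from_euler(a,t)
def fk2(q,L):
    q=np.asarray(q)*s+b
    R=E("z",q[0]);p=R.apply([0,L[7],L[0]])
    R=R*E("y",q[1])*E("z",q[2]);p=p+R.apply([L[2],L[8],L[1]])
    R=R*E("y",q[3]);f=R.apply([0,0,1]);R=R*E("z",q[4]);p=p+R.apply([L[4],L[9],L[3]])
    R=R*E("y",q[5])*E("z",q[6]);
    p=p+(R*E("z",-q[6])).apply([L[5],0,L[6]])
    return p,R,f
if __name__=="__main__":
    rp=lambda L:np.concatenate([(fk2(J[i],L)[0]-P[i])*1e3 for i in range(6)]+[np.r_[L[2],L[4],L[5],L[7],L[8],L[9]]*10])
    q=least_squares(rp,[.33,.4,0,.4,0,0,.2,0,0,0]);print(np.round(q.x,4),q.cost,np.round(q.fun,1))
    np.save("L.npy",q.x)
    for j in J: 
        p,R,f=fk2(j,q.x);print("forearm",np.round(f,2),"tool",np.round(R.as_matrix()[:,2],2))
E
python3 kin2.py
```

```text
[ 0.2834  0.5391  0.0034  0.4701  0.0017 -0.0008  0.3193 -0.0267 -0.0338
 -0.0021] 12.419184691099034 [ 1.2  1.  -0.3 -0.8 -0.7  1.5 -1.1 -2.2 -2.1  0.5  2.6  0.3  0.6 -0.1
  0.7 -0.3 -0.6 -0.1  0.   0.  -0.  -0.3 -0.3 -0. ]
forearm [ 0.41 -0.8  -0.45] tool [-0.  0. -1.]
forearm [ 0.56 -0.61 -0.56] tool [ 0.14  0.   -0.99]
forearm [ 0.68 -0.37 -0.63] tool [ 0.26  0.07 -0.96]
forearm [ 0.73 -0.05 -0.68] tool [ 0.34  0.18 -0.93]
forearm [ 0.66  0.22 -0.72] tool [ 0.36  0.28 -0.89]
forearm [ 0.5   0.29 -0.82] tool [ 0.35  0.26 -0.9 ]
```

```bash
cat > ik.py <<'E'
from kin2 import *
from go import target
L=np.load("L.npy")
lo=np.array([-2.96,-.34,-1.41,.24,-1.37,.17,-2.96]);hi=np.array([2.96,2.1,1.46,2.44,4.51,1.92,2.96])
def ik(pt,Rt,q0,wreg=1e-3,j6=None):
    def f(q):
        p,R,_=fk2(q,L)
        e=[(p-pt)*10,(R.inv()*Rt).as_rotvec()*3,(q-q0)*wreg]
        if j6 is not None:e.append([ (q[5]-j6)*.02])
        return np.concatenate(e)
    s_=least_squares(f,np.clip(q0,lo+1e-3,hi-1e-3),bounds=(lo-[0,0,0,0,0,.6,0],hi))
    p,R,_=fk2(s_.x,L);return s_.x,np.linalg.norm(p-pt)*1e3,np.degrees((R.inv()*Rt).magnitude())
if __name__=="__main__":
    q0=J[4]
    for P in((23,14,50,76),(23,0,50,76),(20,0,55,76),(20,-10,55,76),(25,-10,55,76),(15,5,50,76)):
        for fx in(-150,-95,-44):
            t=target(*P,fx,-7,0)
            a=ik(*t,q0);b_=ik(*t,q0,1e-4,1.0)
            print(P,fx,"near",np.round(a[0],2),"%.1f %.1f"%a[1:],"maxj6",np.round(b_[0],2),"%.1f %.1f"%b_[1:])
E
python3 ik.py
```

```text
(23, 14, 50, 76) -150 near [ 0.37  0.58 -0.5   2.19 -0.11  0.04  0.62] 0.0 0.0 maxj6 [ 0.98  1.15 -1.41  2.17  1.57  0.81 -0.74] 0.0 0.0
(23, 14, 50, 76) -95 near [ 0.19  0.59 -0.41  2.15 -0.16  0.04  0.56] 0.0 0.0 maxj6 [ 0.85  1.16 -1.41  2.12  1.61  0.85 -0.83] 0.0 0.0
(23, 14, 50, 76) -44 near [ 0.04  0.6  -0.33  2.1  -0.19  0.05  0.5 ] 0.0 0.0 maxj6 [ 0.74  1.19 -1.41  2.07  1.63  0.89 -0.89] 0.0 0.0
(23, 0, 50, 76) -150 near [ 0.46  0.66 -0.56  2.03 -0.1   0.38  0.59] 0.0 0.0 maxj6 [-0.54  0.76  0.75  2.08 -1.37  0.88  1.65] 0.0 0.0
(23, 0, 50, 76) -95 near [ 0.33  0.67 -0.52  1.99 -0.11  0.37  0.5 ] 0.0 0.0 maxj6 [-0.6   0.77  0.71  2.04 -1.37  0.84  1.54] 0.0 0.0
(23, 0, 50, 76) -44 near [ 0.22  0.69 -0.49  1.94 -0.11  0.36  0.43] 0.0 0.0 maxj6 [ 0.76  1.23 -1.41  1.92  1.26  0.91 -0.61] 0.0 0.0
(20, 0, 55, 76) -150 near [ 0.39  0.65 -0.52  2.02 -0.04  0.39  0.58] 0.0 0.0 maxj6 [-0.64  0.81  0.84  2.08 -1.37  0.91  1.69] 0.0 0.0
(20, 0, 55, 76) -95 near [ 0.27  0.66 -0.48  1.98 -0.04  0.39  0.49] 0.0 0.0 maxj6 [ 0.82  1.2  -1.41  1.95  1.24  0.95 -0.49] 0.0 0.0
(20, 0, 55, 76
[... 650 characters left out ...]
 1.    1.55] 0.0 0.0
(25, -10, 55, 76) -95 near [ 0.42  0.76 -0.6   1.88 -0.13  0.56  0.59] 0.0 0.0 maxj6 [-0.5   0.8   0.65  1.94 -1.24  1.    1.48] 0.0 0.0
(25, -10, 55, 76) -44 near [ 0.33  0.77 -0.58  1.84 -0.13  0.55  0.52] 0.0 0.0 maxj6 [ 0.76  1.28 -1.41  1.82  1.04  0.95 -0.37] 0.0 0.0
(15, 5, 50, 76) -150 near [ 0.2   0.59 -0.35  2.06 -0.01  0.32  0.41] 0.0 0.0 maxj6 [ 0.89  1.16 -1.41  2.03  1.33  0.99 -0.62] 0.0 0.0
(15, 5, 50, 76) -95 near [ 0.07  0.61 -0.3   2.01 -0.    0.33  0.32] 0.0 0.0 maxj6 [ 0.77  1.17 -1.4   1.98  1.35  1.   -0.69] 0.0 0.0
(15, 5, 50, 76) -44 near [-0.04  0.63 -0.27  1.96  0.    0.34  0.24] 0.0 0.0 maxj6 [ 0.66  1.16 -1.37  1.92  1.34  1.   -0.73] 0.0 0.0
```

Run:
```python
from search import *
for P,y2 in (((23,4,52,76),-7),((23,4,58,80),-9),((26,4,58,80),-9),((25,4,60,85),-9),((23,4,52,68),-7),((28,4,60,85),-9),((25,4,50,85),0)):
    print(P)
    for fx in(-110,-98,-92,-80,-60,-46):
        e=evalp(*P,fx,y2)
        if e: print(fx,"th %.2f s %.0f L %.0f fz %.1f y1 %.0f body %.0f f2 %.0f f1 %.0f"%tuple(e[k] for k in("th","s","L","fz","y1","body","f2","f1")))
```

```text
(23, 4, 52, 76)
-110 th 0.16 s 30 L 61 fz 18.6 y1 -61 body 56 f2 53 f1 22
-98 th 0.34 s 40 L 61 fz 18.6 y1 -61 body 43 f2 41 f1 21
-92 th 0.42 s 43 L 61 fz 18.6 y1 -61 body 38 f2 36 f1 20
-80 th 0.59 s 50 L 61 fz 18.6 y1 -61 body 28 f2 30 f1 20
-60 th 0.86 s 56 L 61 fz 18.6 y1 -61 body 14 f2 22 f1 20
-46 th 1.07 s 57 L 61 fz 18.6 y1 -61 body 7 f2 19 f1 16
(23, 4, 58, 80)
-110 th 0.30 s 35 L 61 fz 18.1 y1 -57 body 49 f2 52 f1 17
-98 th 0.47 s 43 L 61 fz 18.1 y1 -57 body 38 f2 43 f1 16
-92 th 0.55 s 46 L 61 fz 18.1 y1 -57 body 33 f2 40 f1 16
-80 th 0.71 s 50 L 61 fz 18.1 y1 -57 body 24 f2 34 f1 16
-60 th 1.00 s 54 L 61 fz 18.1 y1 -57 body 12 f2 28 f1 13
-46 th 1.21 s 53 L 61 fz 18.1 y1 -57 body 4 f2 26 f1 14
(26, 4, 58, 80)
-110 th 0.28 s 29 L 61 fz 19.2 y1 -57 body 54 f2 52 f1 17
-98 th 0.44 s 37 L 61 fz 19.2 y1 -57 body 43 f2 42 f1 17
-92 th 0.52 s 40 L 61 fz 19.2 y1 -57 body 38 f2 39 f1 17
-80 th 0.68 s 45 L 61 fz 19.2 y1 -57 body 29 f2 34 f1 17
-60 th 0.96 s 50 L 61 fz 19.2 y1 -57 body 16 f2 28 f1 13
-46 th 1.17 s 49 L 61 fz 19.2 y1 -57 body 8 f2 27 f1 14
(25, 4, 60, 85)
-110 th 0.
[... 705 characters left out ...]

-110 th 0.36 s 27 L 60 fz 19.7 y1 -56 body 53 f2 52 f1 17
-98 th 0.52 s 34 L 60 fz 19.7 y1 -56 body 43 f2 44 f1 16
-92 th 0.60 s 37 L 60 fz 19.7 y1 -56 body 38 f2 42 f1 16
-80 th 0.75 s 41 L 60 fz 19.7 y1 -56 body 29 f2 37 f1 17
-60 th 1.04 s 44 L 60 fz 19.7 y1 -56 body 18 f2 33 f1 12
-46 th 1.26 s 42 L 60 fz 19.7 y1 -56 body 7 f2 33 f1 12
(25, 4, 50, 85)
-110 th 0.23 s 28 L 60 fz 19.6 y1 -62 body 55 f2 52 f1 22
-98 th 0.40 s 37 L 60 fz 19.6 y1 -62 body 43 f2 41 f1 22
-92 th 0.48 s 40 L 60 fz 19.6 y1 -62 body 38 f2 38 f1 22
-80 th 0.65 s 46 L 60 fz 19.6 y1 -62 body 28 f2 32 f1 22
-60 th 0.92 s 51 L 60 fz 19.6 y1 -62 body 15 f2 25 f1 19
-46 th 1.13 s 51 L 60 fz 19.6 y1 -62 body 7 f2 23 f1 19
```

```bash
python3 - <<'E'
from ik import *
from search import evalp
for P in((22,6,56,78),(22,6,56,66)):
    q0=J[5]
    for fx in(-155,-110,-98,-92,-80,-60,-46):
        q,a,b_=ik(*target(*P,fx,-9,0),q0);q0=q
        e=evalp(*P,fx,-9)
        print(fx,np.round(q,2),e and "th %.2f s %.0f L %.0f fz %.1f y1 %.0f body %.0f f2 %.0f f1 %.0f"%tuple(e[k] for k in("th","s","L","fz","y1","body","f2","f1")))
E
cat > m2.py <<'E'
from go import *
import sys
a=[float(x) for x in sys.argv[1:]] # w fx,y2,dz,[n]
rows(*target(22,6,56,*a[:4]),n=int(a[4]) if len(a)>4 else None); where()
E
python3 m2.py 78 -158 -9 35 3
```

```text
-155 [ 0.51  0.65 -0.66  2.09  0.27  0.26  0.35] None
-110 [ 0.39  0.66 -0.61  2.06  0.26  0.25  0.28] th 0.26 s 34 L 61 fz 17.5 y1 -57 body 49 f2 52 f1 18
-98 [ 0.36  0.66 -0.6   2.05  0.26  0.25  0.26] th 0.43 s 42 L 61 fz 17.5 y1 -57 body 38 f2 43 f1 17
-92 [ 0.34  0.66 -0.59  2.04  0.26  0.25  0.25] th 0.52 s 45 L 61 fz 17.5 y1 -57 body 32 f2 39 f1 16
-80 [ 0.31  0.66 -0.58  2.03  0.26  0.25  0.24] th 0.68 s 51 L 61 fz 17.5 y1 -57 body 23 f2 33 f1 16
-60 [ 0.26  0.66 -0.56  2.01  0.25  0.25  0.21] th 0.96 s 55 L 61 fz 17.5 y1 -57 body 11 f2 26 f1 14
-46 [ 0.23  0.67 -0.55  2.    0.25  0.25  0.19] th 1.18 s 55 L 61 fz 17.5 y1 -57 body 3 f2 24 f1 14
-155 [ 0.52  0.65 -0.66  2.1   0.27  0.25  0.36] None
-110 [ 0.4   0.65 -0.61  2.07  0.26  0.25  0.29] th 0.08 s 29 L 63 fz 17.5 y1 -51 body 58 f2 54 f1 13
-98 [ 0.37  0.65 -0.6   2.06  0.26  0.24  0.27] th 0.27 s 40 L 63 fz 17.5 y1 -51 body 45 f2 40 f1 11
-92 [ 0.35  0.65 -0.6   2.06  0.26  0.24  0.26] th 0.36 s 44 L 63 fz 17.5 y1 -51 body 39 f2 36 f1 10
-80 [ 0.32  0.66 -0.58  2.05  0.26  0.24  0.24] th 0.53 s 51 L 63 fz 17.5 y1 -51 body 29 f2 28 f1 10
-60 [ 0.27  0.66 -0.56  2.03  0.25  0.25  0.21] th 0.81 s 58 L 63 fz 17.5 y1 -51 body 14 f2 19 f1 10
-46 [ 0.23  0.66 -0.55  2.01  0.25  0.25  0.19] th 1.01 s 60 L 63 fz 17.5 y1 -51 body 6 f2 16 f1 7
t 2.8 N 3 dist mm [  4.1  15.  -10.8] rot [ 0.074  0.097 -0.059] F [ 0.   0.6 -1.1] w 76.6
joints [ 0.52  0.52 -0.64  2.18  0.24  0.17  0.29]
[3, 2, 5, 0.025, 0.032, -0.02]
[3, 2, 5, 0.025, 0.032, -0.02]
[3, 2, 5, 0.025, 0.032, -0.02]
tcp box [-144.7  -36.5   65.3] F box [ 0.53  0.21 -1.08] w 76.6 t 2.8
```

Request:
play_rows([
  [3, 2, 4, 0.025, 0.032, -0.02, 40],
  [3, 2, 4, 0.025, 0.032, -0.02, 40],
  [3, 2, 4, 0.025, 0.032, -0.02, 40],
  [0, 0, 0, 0, 0, 0, 40],
])

```text
clock: 3.2
tcp_pos: [0.5734, 0.0395, 0.0623]
orientation: [1.418, 2.659, 0.6]
contact_force: [-0.5, 0.4, 0.1]
grip_width: 0.0722
```

```bash
python3 m2.py 72 -160 -9 12 2
```

```text
t 3.2 N 2 dist mm [ -4.7  -0.7 -31. ] rot [ 0.002  0.002 -0.001] F [-0.5  0.4  0.1] w 72.2
joints [ 0.59  0.59 -0.74  2.08  0.24  0.35  0.37]
[-1, -8, 14, 0.001, 0.001, -0.0]
[-1, -8, 14, 0.001, 0.001, -0.0]
tcp box [-131.4  -36.8   62.3] F box [0.16 0.66 0.07] w 72.2 t 3.2
```

Request:
play_rows([
  [-1, -8, 14, 0, 0, 0, 40],
  [-1, -8, 14, 0, 0, 0, 40],
  [0, 0, 0, 0, 0, 0, 40],
])

```text
clock: 3.5
tcp_pos: [0.5706, 0.037, 0.0331]
orientation: [1.421, 2.648, 0.603]
contact_force: [-0.3, 0.2, 0.2]
grip_width: 0.0719
```

```bash
python3 m2.py 72 -160 -9 0 4;python3 - <<'E'
from bench import grab_frame
from go import *
from h import *
o,p,R=cur();Rm=R.as_matrix();w=o["grip_width"]*1e3
for n,ox,oy in(("scene",220,150),("top",180,130)):
    f=grab_frame(n);np.savez(f"pics/{n}3.npz",**{k:f[k] for k in("color","depth","K","k1","T")})
    c=f["color"][oy:oy+100,ox:ox+130];im=cv2.resize(c,None,fx=6,fy=6,interpolation=cv2.INTER_CUBIC)
    for sg,col in((1,(0,255,255)),(-1,(255,255,0))):
        for s in(0,30,60):
            for a in(-11,11):
                for b in(w/2,w/2+14.5):
                    q=p+Rm@np.array([a,sg*b,-13*w/85-s])/1e3
                    u=(w2px(f,q)-[ox,oy]+.5)*6-.5
                    cv2.circle(im,tuple(int(x) for x in u),2,col,-1)
    cv2.imwrite(f"pics/{n}3.png",im)
E
```

```text
t 3.5 N 4 dist mm [ -1.9   1.8 -13.8] rot [ 0.009  0.008 -0.004] F [-0.3  0.2  0.2] w 71.9
joints [ 0.55  0.63 -0.69  2.1   0.27  0.27  0.36]
[0, -1, 3, 0.002, 0.002, -0.001]
[0, -1, 3, 0.002, 0.002, -0.001]
[0, -1, 3, 0.002, 0.002, -0.001]
[0, -1, 3, 0.002, 0.002, -0.001]
tcp box [-134.8  -35.2   33.1] F box [0.08 0.4  0.2 ] w 71.9 t 3.5
```

View pics/scene3.png

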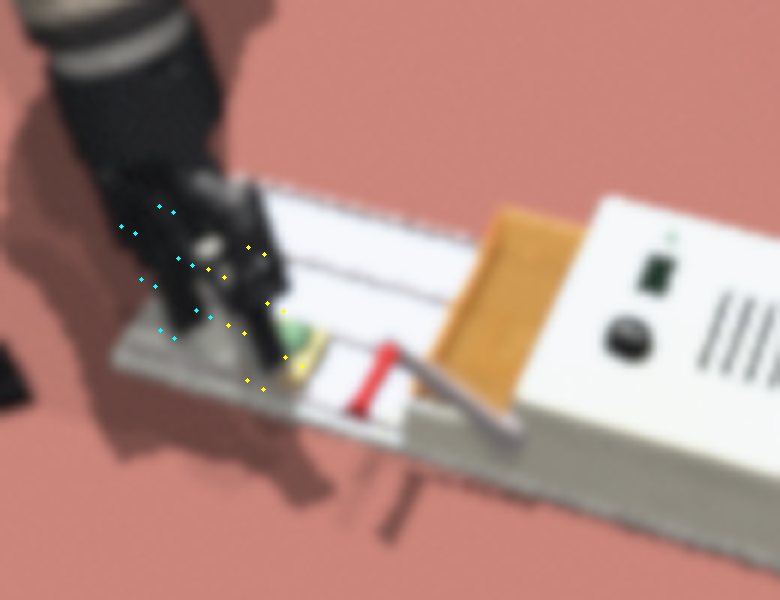

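Request:
play_rows([
  [0, -1, 3, 0.002, 0.002, -0.001, 40],
  [0, -1, 3, 0.002, 0.002, -0.001, 40],
  [0, -1, 3, 0.002, 0.002, -0.001, 40],
  [0, 0, 0, 0, 0, 0, 40],
])

```text
clock: 4.0
tcp_pos: [0.5736, 0.0386, 0.0274]
orientation: [1.414, 2.653, 0.603]
contact_force: [0.1, 0.6, -0.5]
grip_width: 0.0722
```

```bash
python3 m2.py 72 -160 -9 0 4
```

```text
t 4.0 N 4 dist mm [-4.9  0.2 -8.1] rot [0.008 0.005 0.001] F [ 0.1  0.6 -0.5] w 72.2
joints [ 0.54  0.65 -0.68  2.09  0.28  0.27  0.35]
[1, -2, 2, 0.002, 0.001, 0.0]
[1, -2, 2, 0.002, 0.001, 0.0]
[1, -2, 2, 0.002, 0.001, 0.0]
[1, -2, 2, 0.002, 0.001, 0.0]
tcp box [-132.1  -37.3   27.4] F box [ 0.63  0.15 -0.46] w 72.2 t 4.0
```

Request:
play_rows([
  [0, -3, 4, 0.002, 0.002, 0, 40],
  [0, -2, 3, 0.002, 0.002, 0, 40],
  [0, 0, 0, 0, 0, 0, 40],
])

```text
clock: 4.3
tcp_pos: [0.573, 0.0386, 0.0205]
orientation: [1.413, 2.657, 0.603]
contact_force: [-6.2, -1.8, 13.6]
grip_width: 0.0721
```

```bash
python3 m2.py 72 -160 -9 0 4
```

```text
t 4.3 N 4 dist mm [-4.3  0.2 -1.3] rot [0.006 0.003 0.002] F [-6.2 -1.8 13.6] w 72.1
joints [ 0.54  0.66 -0.67  2.1   0.28  0.26  0.35]
[1, -1, 0, 0.002, 0.001, 0.001]
[1, -1, 0, 0.002, 0.001, 0.001]
[1, -1, 0, 0.002, 0.001, 0.001]
[1, -1, 0, 0.002, 0.001, 0.001]
tcp box [-132.4  -36.7   20.5] F box [-4.08  4.94 13.62] w 72.1 t 4.3
```

```bash
python3 m2.py 72 -145 -8 3.5 2
```

```text
t 4.3 N 2 dist mm [ 0.7 14.4  2.2] rot [0.006 0.003 0.002] F [-6.2 -1.8 13.6] w 72.1
joints [ 0.54  0.66 -0.67  2.1   0.28  0.26  0.35]
[6, 4, 1, 0.003, 0.001, 0.001]
[6, 4, 1, 0.003, 0.001, 0.001]
tcp box [-132.4  -36.7   20.5] F box [-4.08  4.94 13.62] w 72.1 t 4.3
```

Request:
play_rows([
  [0, 1.5, -3, 0.003, 0.001, 0, 40],
  [6, 4, 1, 0.003, 0.001, 0, 40],
])

```text
clock: 4.5
tcp_pos: [0.5732, 0.0446, 0.0248]
orientation: [1.418, 2.662, 0.596]
contact_force: [0.9, -1.0, -0.7]
grip_width: 0.0719
```

```bash
python3 m2.py 72 -137 -8 3.5 2
```

```text
t 4.5 N 2 dist mm [ 3.7 15.7 -2. ] rot [-0.001  0.001  0.   ] F [ 0.9 -1.  -0.7] w 71.9
joints [ 0.52  0.65 -0.67  2.09  0.28  0.27  0.34]
[5, 5, 4, -0.0, 0.001, 0.0]
[5, 5, 4, -0.0, 0.001, 0.0]
tcp box [-126.8  -34.5   24.8] F box [-0.57 -1.27 -0.68] w 71.9 t 4.5
```

Request:
play_rows([
  [5, 5, 4, 0, 0.001, 0, 40],
  [5, 5, 4, 0, 0.001, 0, 40],
  [0, 0, 0, 0, 0, 0, 40],
])

```text
clock: 4.8
tcp_pos: [0.5772, 0.0634, 0.0219]
orientation: [1.416, 2.665, 0.6]
contact_force: [1.2, -1.1, 0.5]
grip_width: 0.0721
```

```bash
python3 m2.py 72 -120 -8 3.5 3
```

```text
t 4.8 N 3 dist mm [ 6.3 12.5  0.8] rot [-0.001 -0.002  0.002] F [ 1.2 -1.1  0.5] w 72.1
joints [ 0.47  0.65 -0.65  2.09  0.28  0.26  0.31]
[2, 4, 2, -0.0, -0.001, 0.001]
[2, 4, 2, -0.0, -0.001, 0.001]
[2, 4, 2, -0.0, -0.001, 0.001]
tcp box [-107.9  -30.8   21.9] F box [-0.49 -1.52  0.45] w 72.1 t 4.8
```

Request:
play_rows([
  [4, 6, 2.5, 0, 0, 0, 40],
  [4, 6, 2.5, 0, 0, 0, 40],
  [0, 0, 0, 0, 0, 0, 40],
])

```text
clock: 5.1
tcp_pos: [0.5832, 0.0785, 0.022]
orientation: [1.416, 2.667, 0.598]
contact_force: [-0.9, -0.9, -0.7]
grip_width: 0.0716
```

```bash
python3 m2.py 72 -110 -8 3.5 2;cat > shot.py <<'E'
import sys
from bench import grab_frame
from go import *
from h import *
k=sys.argv[1]
for n,ox,oy in(("scene",220,150),("top",180,130)):
    f=grab_frame(n);np.savez(f"pics/{n}{k}.npz",**{a:f[a] for a in("color","depth","K","k1","T")})
    c=f["color"][oy:oy+100,ox:ox+130];cv2.imwrite(f"pics/{n}{k}.png",cv2.resize(c,None,fx=6,fy=6,interpolation=cv2.INTER_CUBIC))
E
python3 shot.py 4
```

```text
t 5.1 N 2 dist mm [4.3 6.6 0.8] rot [-0.002 -0.003  0.002] F [-0.9 -0.9 -0.7] w 71.6
joints [ 0.43  0.65 -0.64  2.07  0.27  0.26  0.28]
[1, 3, 1, -0.001, -0.001, 0.001]
[1, 3, 1, -0.001, -0.001, 0.001]
tcp box [-91.7 -30.3  22. ] F box [-1.21  0.45 -0.72] w 71.6 t 5.1
```

View pics/scene4.png

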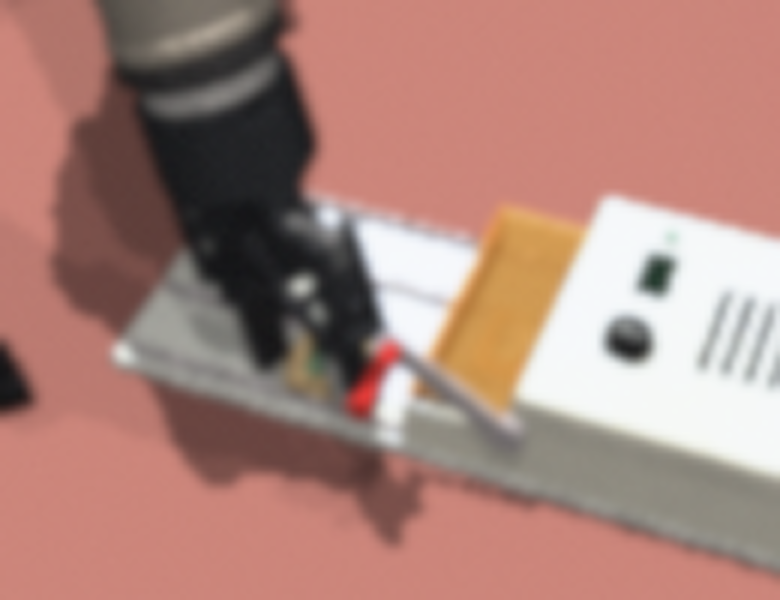

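View pics/top4.png

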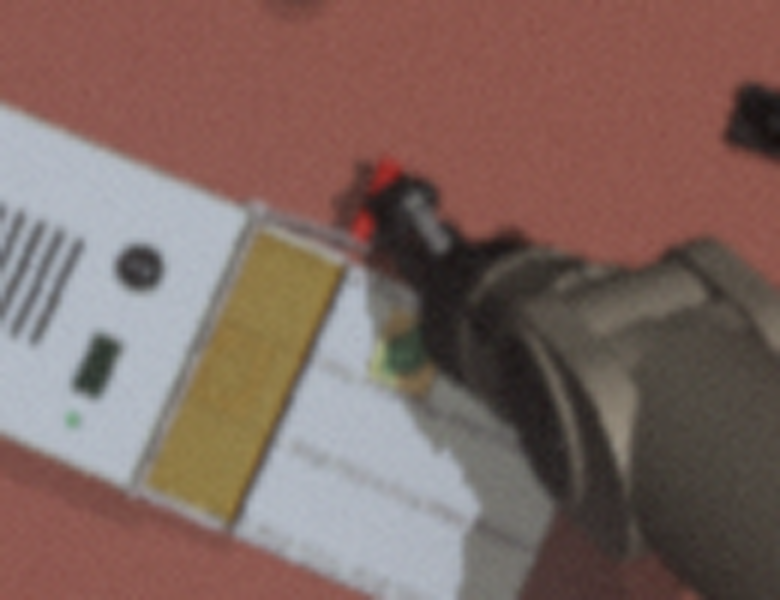

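Run:
```python
from go import *
from h import *
t=load("top4")
for U,V,z in((398,316,.02),(371,375,.02),(435,392,.02),(407,350,.03)):
    print(U,V,np.round(w2b(px2w(t,(U+.5)/6-.5+180,(V+.5)/6-.5+130,z=z)),1))
```

```text
398 316 [-86.8 -12.9  20. ]
371 375 [-86.3  21.6  20. ]
435 392 [-121.    16.5   20. ]
407 350 [-99.3   2.6  30. ]
```

Request:
play_rows([
  [3, 4.5, 2, 0, 0, 0, 40],
  [3, 4.5, 2, 0, 0, 0, 40],
  [0, 0, 0, 0, 0, 0, 40],
])

```text
clock: 5.5
tcp_pos: [0.5864, 0.0841, 0.0208]
orientation: [1.426, 2.664, 0.589]
contact_force: [-0.7, -0.5, -0.6]
grip_width: 0.0721
```

```bash
python3 m2.py 72 -98 -8 3.5 2;python3 shot.py 5
```

```text
t 5.5 N 2 dist mm [ 5.8 12.   1.9] rot [-0.007  0.    -0.004] F [-0.7 -0.5 -0.6] w 72.1
joints [ 0.4   0.65 -0.62  2.07  0.27  0.26  0.27]
[3, 6, 2, -0.004, 0.0, -0.002]
[3, 6, 2, -0.004, 0.0, -0.002]
tcp box [-85.3 -31.1  20.8] F box [-0.71  0.49 -0.6 ] w 72.1 t 5.5
```

View pics/scene5.png

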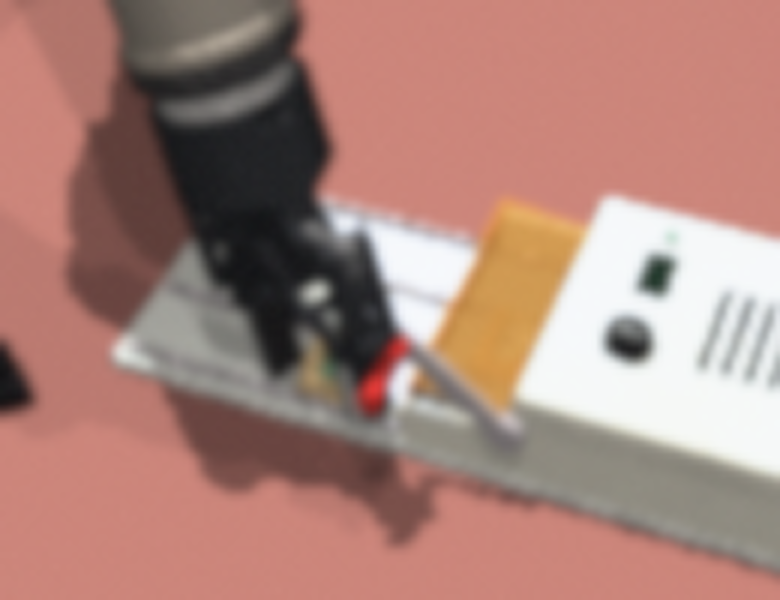

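View pics/top5.png

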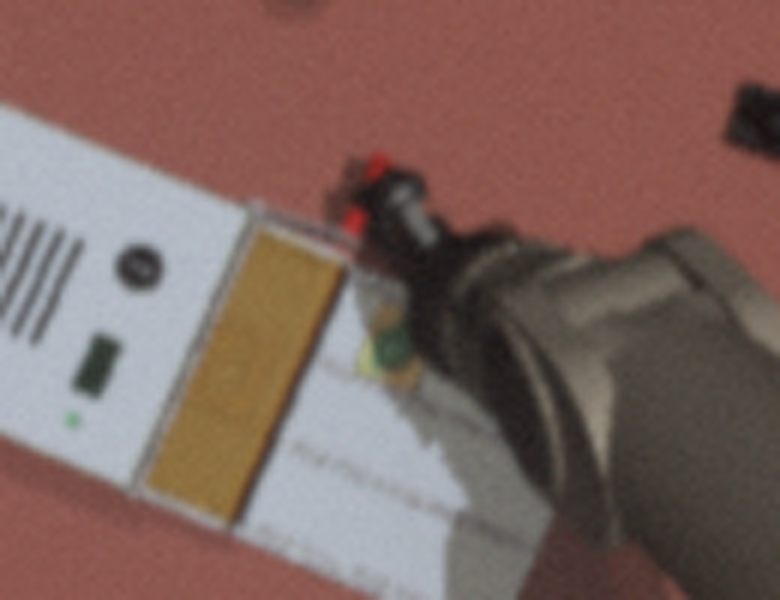

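Request:
play_rows([
  [3, 7, 2, -0.004, 0, -0.002, 28],
  [3, 7, 1.5, -0.004, 0, -0.002, 28],
  [0, 0, 0, 0, 0, 0, 28],
])

```text
clock: 5.9
tcp_pos: [0.5884, 0.087, 0.0209]
orientation: [1.433, 2.664, 0.575]
contact_force: [-3.2, -3.6, 2.0]
grip_width: 0.0763
```

```bash
python3 m2.py 76 -92 -8 3.5 2;python3 shot.py 6
```

```text
t 5.9 N 2 dist mm [ 7.9 15.8  2.1] rot [-0.016  0.006 -0.008] F [-3.2 -3.6  2. ] w 76.3
joints [ 0.38  0.65 -0.6   2.06  0.27  0.27  0.25]
[4, 7, 2, -0.008, 0.003, -0.004]
[4, 7, 2, -0.008, 0.003, -0.004]
tcp box [-81.8 -31.8  20.9] F box [-4.58  1.57  2.04] w 76.3 t 5.9
```

View pics/scene6.png

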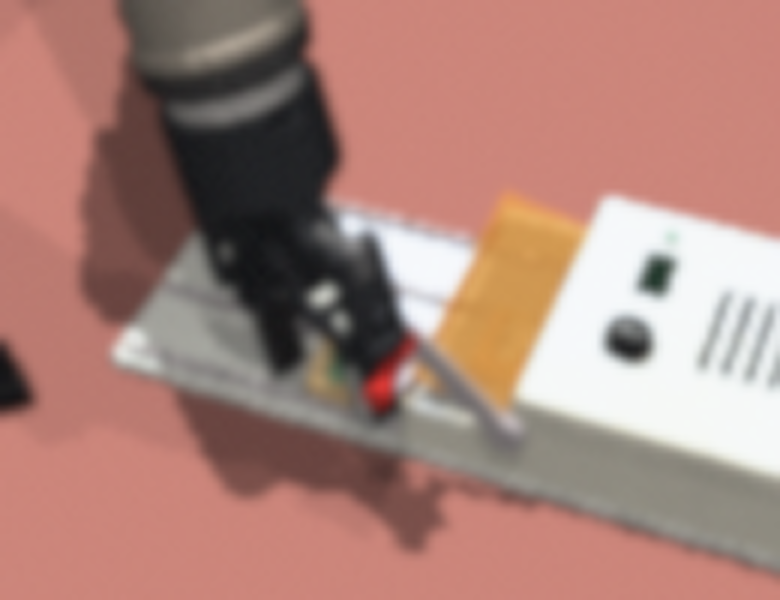

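View pics/top6.png

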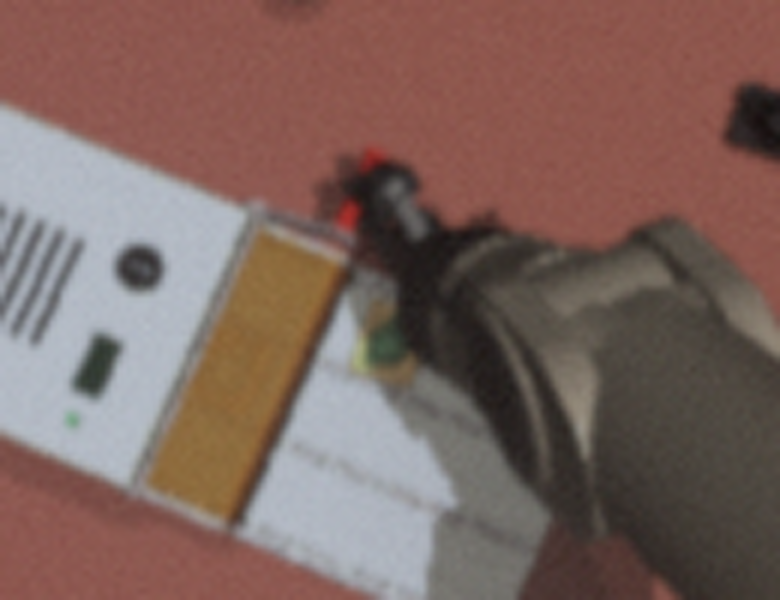

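Request:
play_rows([
  [5, 9, 1, -0.016, 0.006, -0.008, 28],
  [5, 8, 3, -0.008, 0.003, -0.004, 28],
])

```text
clock: 6.2
tcp_pos: [0.5921, 0.0922, 0.0229]
orientation: [1.428, 2.659, 0.586]
contact_force: [-47.1, -48.0, 61.8]
grip_width: 0.0762
```

```bash
python3 m2.py 76 -92 -8 3.5 2
```

```text
t 6.2 N 2 dist mm [ 4.2 10.6  0. ] rot [-0.006  0.006 -0.006] F [-47.1 -48.   61.8] w 76.2
joints [ 0.37  0.65 -0.61  2.06  0.27  0.26  0.25]
[3, 4, 2, -0.003, 0.003, -0.003]
[3, 4, 2, -0.003, 0.003, -0.003]
tcp box [-75.6 -33.1  22.9] F box [-62.71  24.35  61.8 ] w 76.2 t 6.2
```

Request:
play_rows([
  [-3, -4, -2, 0, 0, 0, 28],
])

```text
clock: 6.3
tcp_pos: [0.5892, 0.0852, 0.0233]
orientation: [1.429, 2.658, 0.581]
contact_force: [-0.4, 0.1, -0.2]
grip_width: 0.076
```

```bash
python3 m2.py 76 -92 -8 3.5 2; python3 shot.py 7
```

```text
t 6.3 N 2 dist mm [ 7.2 17.6 -0.4] rot [-0.009  0.008 -0.007] F [-0.4  0.1 -0.2] w 76.0
joints [ 0.38  0.64 -0.61  2.06  0.27  0.26  0.25]
[5, 7, 4, -0.004, 0.004, -0.004]
[5, 7, 4, -0.004, 0.004, -0.004]
tcp box [-83.1 -33.2  23.3] F box [-0.08  0.45 -0.17] w 76.0 t 6.3
```

View pics/scene7.png

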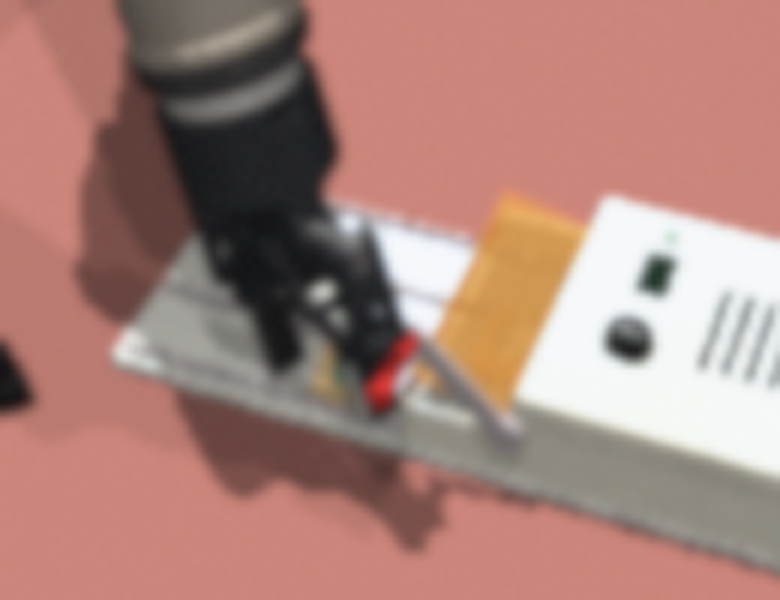

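View pics/top7.png

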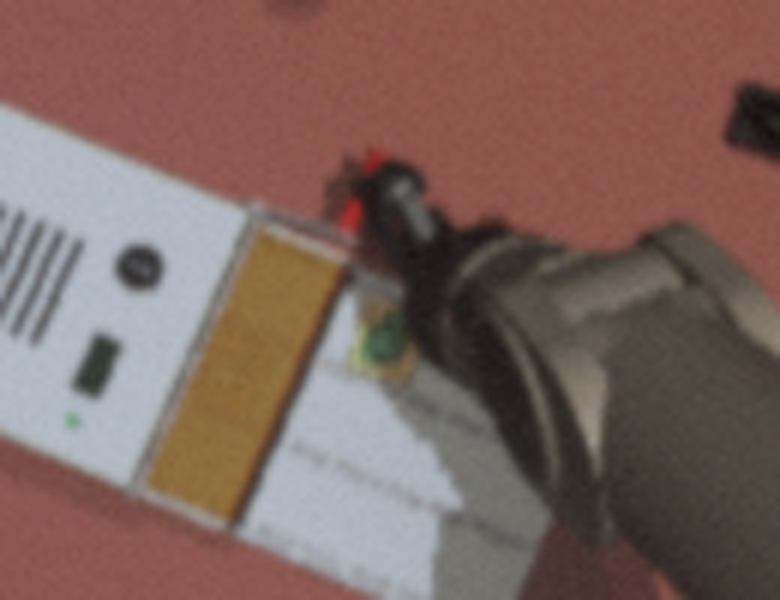

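Run:
```python
from go import *
from h import *
for n in(5,6,7):
    t=load(f"top{n}");s=load(f"scene{n}")
    c=t["color"].astype(int)[170:200,230:260]
    # green casting pixels
    g=(c[...,1]-c[...,2]>8)&(c[...,1]-c[...,0]>8)&(c[...,1]<150)
    ys,xs=np.nonzero(g);m=(230+xs.mean(),170+ys.mean());print(n,len(xs),"green",np.round(w2b(px2w(t,*m,z=.028)),1))
t=load("top7")
for U,V in((370,300),(349,370),(409,387)):
    print(U,V,np.round(w2b(px2w(t,(U+.5)/6-.5+180,(V+.5)/6-.5+130,z=.02)),1))
im=[cv2.resize(load(f"scene{n}")["color"][190:225,255:300],None,fx=9,fy=9,interpolation=cv2.INTER_CUBIC) for n in(6,7)]
cv2.imwrite("pics/cmp.png",np.hstack(im))
```

```text
5 23 green [-89.7   7.2  28. ]
6 18 green [-86.9   5.9  28. ]
7 31 green [-84.6   5.6  28. ]
370 300 [-69.7 -14.8  20. ]
349 370 [-74.5  23.8  20. ]
409 387 [-107.3   19.5   20. ]
```

View pics/cmp.png

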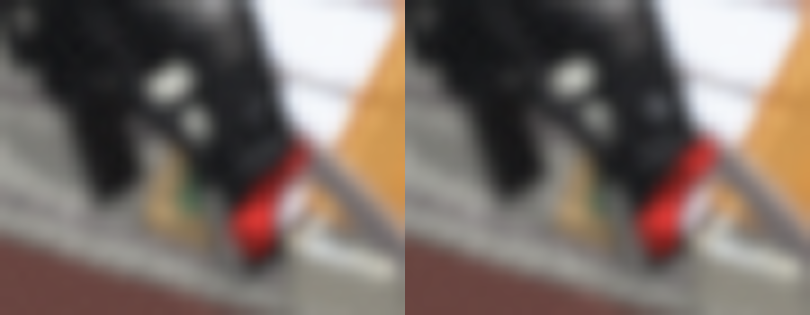

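Run:
```python
from ik import *
from search import evalp
from bench import r
for P,y2 in(((18,8,50,85),0),((16,8,50,85),0),((18,8,45,80),0),((18,8,42,76),0),((18,8,35,72),0),((16,6,42,76),0),((16,8,35,66),0)):
    q0=r.get_obs()["joints"];print(P)
    for fx in(-110,-104,-98,-92,-80,-60,-46):
        q,a,b_=ik(*target(*P,fx,y2,0),q0);q0=q
        e=evalp(*P,fx,y2)
        print(fx,np.round(q,2)[5],e and "th %.2f s %.0f L %.0f fz %.1f y1 %.0f body %.0f f2 %.0f f1 %.0f"%tuple(e[k] for k in("th","s","L","fz","y1","body","f2","f1")))
```

```text
(18, 8, 50, 85)
-110 0.23 th 0.30 s 39 L 60 fz 16.2 y1 -60 body 41 f2 52 f1 19
-104 0.23 th 0.39 s 43 L 60 fz 16.2 y1 -60 body 35 f2 48 f1 18
-98 0.23 th 0.48 s 47 L 60 fz 16.2 y1 -60 body 30 f2 44 f1 18
-92 0.24 th 0.57 s 50 L 60 fz 16.2 y1 -60 body 25 f2 40 f1 18
-80 0.24 th 0.74 s 54 L 60 fz 16.2 y1 -60 body 16 f2 34 f1 17
-60 0.24 th 1.03 s 57 L 60 fz 16.2 y1 -60 body 5 f2 26 f1 15
-46 0.25 th 1.25 s 56 L 60 fz 16.2 y1 -60 body 0 f2 24 f1 16
(16, 8, 50, 85)
-110 0.25 th 0.32 s 43 L 60 fz 15.3 y1 -60 body 37 f2 53 f1 19
-104 0.26 th 0.42 s 47 L 60 fz 15.3 y1 -60 body 31 f2 48 f1 18
-98 0.26 th 0.51 s 51 L 60 fz 15.3 y1 -60 body 26 f2 44 f1 18
-92 0.26 th 0.59 s 54 L 60 fz 15.3 y1 -60 body 21 f2 40 f1 17
-80 0.26 th 0.77 s 58 L 60 fz 15.3 y1 -60 body 12 f2 34 f1 17
-60 0.27 th 1.06 s 60 L 60 fz 15.3 y1 -60 body 2 f2 26 f1 15
-46 0.28 th 1.28 s 58 L 60 fz 15.3 y1 -60 body 0 f2 24 f1 16
(18, 8, 45, 80)
-110 0.23 th 0.15 s 33 L 61 fz 16.7 y1 -63 body 49 f2 53 f1 24
-104 0.23 th 0.25 s 38 L 61 fz 16.7 y1 -63 body 42 f2 46 f1 23
-98 0.23 th 0.34 s 43 L 61 fz 16.7 y1 -63 body 36 f2 41 f1
[... 1104 characters left out ...]
2 y1 -65 body 52 f2 55 f1 27
-104 0.3 th 0.15 s 40 L 61 fz 16.2 y1 -65 body 45 f2 47 f1 26
-98 0.3 th 0.25 s 45 L 61 fz 16.2 y1 -65 body 38 f2 41 f1 25
-92 0.3 th 0.35 s 50 L 61 fz 16.2 y1 -65 body 32 f2 36 f1 24
-80 0.3 th 0.53 s 57 L 61 fz 16.2 y1 -65 body 22 f2 27 f1 23
-60 0.31 th 0.82 s 64 L 61 fz 16.2 y1 -65 body 7 f2 16 f1 23
-46 0.32 th 1.02 s 66 L 61 fz 16.2 y1 -65 body 0 f2 11 f1 20
(16, 8, 35, 66)
-110 0.24 None
-104 0.24 None
-98 0.24 None
-92 0.25 th 0.11 s 40 L 63 fz 16.6 y1 -64 body 44 f2 36 f1 24
-80 0.25 th 0.31 s 50 L 63 fz 16.6 y1 -64 body 31 f2 24 f1 22
-60 0.26 th 0.61 s 61 L 63 fz 16.6 y1 -64 body 13 f2 9 f1 21
-46 0.26 th 0.81 s 66 L 63 fz 16.6 y1 -64 body 3 f2 3 f1 21
```

```bash
cat > m3.py <<'E'
from go import *
import sys
a=[float(x) for x in sys.argv[1:]] # w fx,y2,dz,[n]
rows(*target(20,7,52,*a[:4]),n=int(a[4]) if len(a)>4 else None); where()
E
python3 m3.py 82 -114 -2 3 2
python3 - <<'E'
from ik import *
from search import evalp
for w in(82,74,66):
  for fx in(-104,-98,-92,-80,-60,-46):
    e=evalp(20,7,52,w,fx,-2)
    print(w,fx,e and "th %.2f s %.0f L %.0f fz %.1f y1 %.0f body %.0f f2 %.0f f1 %.0f"%tuple(e[k] for k in("th","s","L","fz","y1","body","f2","f1")))
E
```

```text
t 6.4 N 2 dist mm [-3.  -1.3 -1.8] rot [ 0.011 -0.026  0.055] F [-1.8 -3.4  1. ] w 75.9
joints [ 0.39  0.65 -0.61  2.06  0.27  0.26  0.25]
[0, -2, 0, 0.005, -0.013, 0.028]
[0, -2, 0, 0.005, -0.013, 0.028]
tcp box [-83.3 -33.6  22.8] F box [-3.81  0.37  1.03] w 75.9 t 6.4
82 -104 th 0.36 s 40 L 60 fz 17.0 y1 -58 body 40 f2 47 f1 17
82 -98 th 0.45 s 44 L 60 fz 17.0 y1 -58 body 34 f2 43 f1 16
82 -92 th 0.54 s 47 L 60 fz 17.0 y1 -58 body 29 f2 39 f1 16
82 -80 th 0.71 s 52 L 60 fz 17.0 y1 -58 body 20 f2 33 f1 16
82 -60 th 0.99 s 56 L 60 fz 17.0 y1 -58 body 8 f2 26 f1 14
82 -46 th 1.20 s 55 L 60 fz 17.0 y1 -58 body 0 f2 23 f1 15
74 -104 th 0.26 s 38 L 62 fz 17.0 y1 -53 body 44 f2 46 f1 13
74 -98 th 0.35 s 43 L 62 fz 17.0 y1 -53 body 39 f2 41 f1 12
74 -92 th 0.44 s 47 L 62 fz 17.0 y1 -53 body 33 f2 37 f1 12
74 -80 th 0.61 s 53 L 62 fz 17.0 y1 -53 body 23 f2 30 f1 11
74 -60 th 0.89 s 58 L 62 fz 17.0 y1 -53 body 10 f2 22 f1 12
74 -46 th 1.10 s 59 L 62 fz 17.0 y1 -53 body 3 f2 18 f1 8
66 -104 th 0.15 s 36 L 63 fz 17.0 y1 -49 body 50 f2 47 f1 9
66 -98 th 0.24 s 41 L 63 fz 17.0 y1 -49 body 44 f2 40 f1 8
66 -92 th 0.34 s 45 L 63 fz 17.0 y1 -49 body 38 f2 35 f1 7
66 -80 th 0.51 s 52 L 63 fz 17.0 y1 -49 body 27 f2 27 f1 6
66 -60 th 0.79 s 60 L 63 fz 17.0 y1 -49 body 12 f2 18 f1 7
66 -46 th 0.99 s 62 L 63 fz 17.0 y1 -49 body 4 f2 13 f1 5
```

Request:
play_rows([
  [0, -2, 0, 0.005, -0.013, 0.028, 10],
  [0, -2, 0, 0.005, -0.013, 0.028, 10],
  [0, 0, 0, 0, 0, 0, 10],
])

```text
clock: 6.7
tcp_pos: [0.5868, 0.0836, 0.0217]
orientation: [1.512, 2.609, 0.554]
contact_force: [-0.9, -2.7, 0.7]
grip_width: 0.0821
```

```bash
python3 m3.py 82 -110 -2 2 1
```

```text
t 6.7 N 1 dist mm [ 1.2  3.7 -1.6] rot [ 0.002  0.    -0.003] F [-0.9 -2.7  0.7] w 82.1
joints [ 0.33  0.62 -0.55  2.08  0.26  0.24  0.18]
[2.3, 2.1, 2.8, 0.002, 0.0, -0.003]
tcp box [-85.6 -31.7  21.7] F box [-2.81 -0.28  0.66] w 82.1 t 6.7
```

Now push in small steps, watching the force.

Request:
play_rows([
  [4, 4.5, 3, 0, 0, 0, 10],
  [0, 0, 0, 0, 0, 0, 10],
])

```text
clock: 6.9
tcp_pos: [0.5896, 0.0885, 0.021]
orientation: [1.514, 2.608, 0.551]
contact_force: [-6.4, -6.3, 5.8]
grip_width: 0.0817
```

```bash
python3 m3.py 82 -104 -2 2 1
```

```text
t 6.9 N 1 dist mm [ 0.8  4.3 -0.9] rot [ 0.001  0.002 -0.004] F [-6.4 -6.3  5.8] w 81.7
joints [ 0.31  0.62 -0.54  2.07  0.26  0.24  0.17]
[3.1, 2.3, 2.2, 0.001, 0.002, -0.004]
tcp box [-80.  -32.2  21. ] F box [-8.38  3.42  5.81] w 81.7 t 6.9
```

```bash
python3 shot.py 8
python3 - <<'E'
from go import *
from h import *
f=load("scene8");t=load("top8")
o,p,R=cur();Rm=R.as_matrix();w=o["grip_width"]*1e3
a=cv2.resize(f["color"][180:235,245:305],None,fx=13,fy=10.9,interpolation=cv2.INTER_CUBIC)
a=cv2.resize(f["color"][180:230,245:305],None,fx=12,fy=12,interpolation=cv2.INTER_CUBIC)
a=np.clip(a.astype(float)*1.3,0,255).astype(np.uint8)
for sg,col in((-1,(255,255,0)),):
    for s in(0,):
        for aa in(-11,11):
            for b in(w/2,w/2+14.5):
                u=(w2px(f,p+Rm@np.array([aa,sg*b,-13*w/85-s])/1e3)-[245,180]+.5)*12-.5
                cv2.circle(a,tuple(int(x) for x in u),2,col,-1)
cv2.imwrite("pics/z8.png",a)
c=t["color"].astype(int)[170:200,225:260]
g=(c[...,1]-c[...,2]>8)&(c[...,1]-c[...,0]>8)&(c[...,1]<150)
ys,xs=np.nonzero(g);m=(225+xs.mean(),170+ys.mean());print("green",np.round(w2b(px2w(t,*m,z=.028)),1))
E
```

```text
green [-84.7   6.3  28. ]
```

View pics/z8.png

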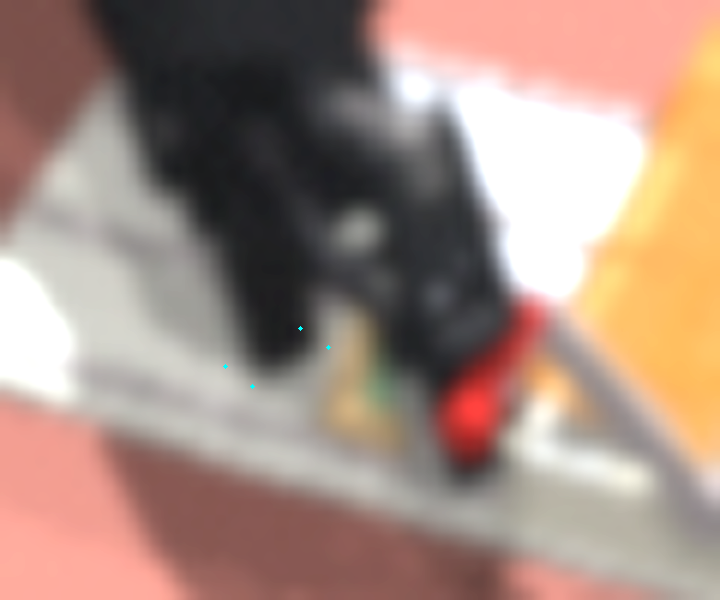

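View pics/top8.png

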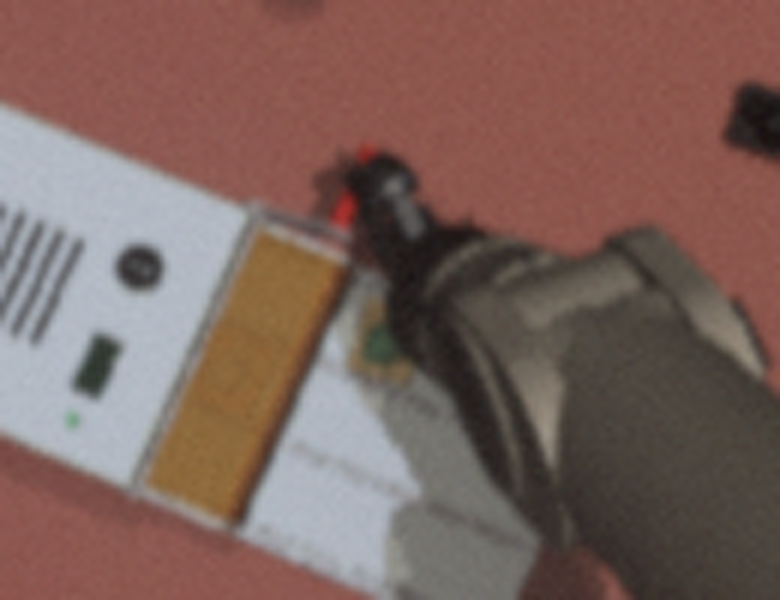

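Run:
```python
from ik import *
from search import evalp
from bench import r
for P,y2 in(((14,10,52,82),-2),((14,10,52,68),-2),((12,12,52,82),-2),((12,12,52,68),-2),((12,12,40,68),-2),((17,9,52,82),-2),((17,9,52,68),-2)):
    q0=r.get_obs()["joints"];print(P)
    for fx in(-104,-98,-92,-80,-60,-46):
        q,a,b_=ik(*target(*P,fx,y2,0),q0);q0=q
        e=evalp(*P,fx,y2)
        print(fx,np.round(q,2)[5],e and "th %.2f s %.0f L %.0f fz %.1f y1 %.0f body %.0f f2 %.0f f1 %.0f"%tuple(e[k] for k in("th","s","L","fz","y1","body","f2","f1")))
```

```text
(14, 10, 52, 82)
-104 0.23 th 0.44 s 50 L 60 fz 14.0 y1 -57 body 27 f2 48 f1 14
-98 0.23 th 0.53 s 54 L 60 fz 14.0 y1 -57 body 22 f2 44 f1 13
-92 0.24 th 0.62 s 56 L 60 fz 14.0 y1 -57 body 17 f2 40 f1 13
-80 0.24 th 0.79 s 60 L 60 fz 14.0 y1 -57 body 9 f2 34 f1 13
-60 0.25 th 1.09 s 62 L 60 fz 14.0 y1 -57 body 0 f2 26 f1 11
-46 0.26 th 1.31 s 60 L 60 fz 14.0 y1 -57 body 0 f2 24 f1 12
(14, 10, 52, 68)
-104 0.22 th 0.25 s 46 L 63 fz 14.0 y1 -49 body 36 f2 47 f1 8
-98 0.22 th 0.35 s 51 L 63 fz 14.0 y1 -49 body 30 f2 42 f1 6
-92 0.23 th 0.44 s 55 L 63 fz 14.0 y1 -49 body 25 f2 37 f1 5
-80 0.23 th 0.62 s 61 L 63 fz 14.0 y1 -49 body 15 f2 29 f1 4
-60 0.24 th 0.91 s 66 L 63 fz 14.0 y1 -49 body 2 f2 19 f1 5
-46 0.25 th 1.12 s 67 L 63 fz 14.0 y1 -49 body 0 f2 14 f1 2
(12, 12, 52, 82)
-104 0.21 th 0.47 s 52 L 60 fz 13.7 y1 -57 body 23 f2 49 f1 12
-98 0.21 th 0.56 s 55 L 60 fz 13.7 y1 -57 body 18 f2 44 f1 11
-92 0.21 th 0.65 s 58 L 60 fz 13.7 y1 -57 body 13 f2 40 f1 11
-80 0.22 th 0.83 s 61 L 60 fz 13.7 y1 -57 body 5 f2 34 f1 11
-60 0.24 th 1.13 s 63 L 60 fz 13.7 y1 -57 body 0 f2 26 f1 9
-46 0.
[... 886 characters left out ...]
f2 48 f1 15
-98 0.22 th 0.49 s 48 L 60 fz 15.4 y1 -57 body 28 f2 44 f1 14
-92 0.22 th 0.58 s 51 L 60 fz 15.4 y1 -57 body 23 f2 40 f1 14
-80 0.23 th 0.75 s 56 L 60 fz 15.4 y1 -57 body 14 f2 34 f1 14
-60 0.23 th 1.04 s 59 L 60 fz 15.4 y1 -57 body 3 f2 26 f1 12
-46 0.24 th 1.26 s 57 L 60 fz 15.4 y1 -57 body 0 f2 24 f1 13
(17, 9, 52, 68)
-104 0.21 th 0.21 s 41 L 63 fz 15.4 y1 -49 body 43 f2 47 f1 9
-98 0.21 th 0.31 s 46 L 63 fz 15.4 y1 -49 body 36 f2 41 f1 7
-92 0.22 th 0.40 s 50 L 63 fz 15.4 y1 -49 body 30 f2 37 f1 6
-80 0.22 th 0.58 s 56 L 63 fz 15.4 y1 -49 body 20 f2 29 f1 6
-60 0.23 th 0.86 s 62 L 63 fz 15.4 y1 -49 body 6 f2 19 f1 6
-46 0.23 th 1.07 s 64 L 63 fz 15.4 y1 -49 body 0 f2 14 f1 3
```

```bash
cat > m4.py <<'E'
from go import *
import sys
a=[float(x) for x in sys.argv[1:]] # w fx,y2,dz,[n]
rows(*target(17,8,52,*a[:4]),n=int(a[4]) if len(a)>4 else None); where()
print("ex in tool",np.round(tool(17,8,52)[0],2),"ez",np.round(tool(17,8,52)[2],2),"ey",np.round(tool(17,8,52)[1],2))
E
python3 m4.py 80 -116 0 2 2
```

```text
t 7.0 N 2 dist mm [-6.3 -6.5 -2.9] rot [ 0.032 -0.044 -0.01 ] F [-4.5 -6.8  5.5] w 81.9
joints [ 0.31  0.62 -0.54  2.07  0.26  0.24  0.17]
[-1, -5, 0, 0.016, -0.022, -0.005]
[-1, -5, 0, 0.016, -0.022, -0.005]
tcp box [-80.3 -32.1  20.7] F box [-8.03  1.4   5.5 ] w 81.9 t 7.0
ex in tool [0.59 0.75 0.29] ez [ 0.07  0.31 -0.95] ey [ 0.81 -0.58 -0.13]
```

Request:
play_rows([
  [-3, -3, -3, 0, 0, 0, 15],
  [0, -3, 0, 0.016, -0.022, -0.005, 15],
  [0, -2, 0, 0.016, -0.022, -0.005, 15],
  [0, 0, 0, 0, 0, 0, 15],
])

```text
clock: 7.4
tcp_pos: [0.5852, 0.0812, 0.0206]
orientation: [1.503, 2.601, 0.473]
contact_force: [-2.9, -1.9, 1.1]
grip_width: 0.08
```

```bash
python3 m4.py 80 -114 0 1 1
```

```text
t 7.4 N 1 dist mm [-1.4  2.4 -3.8] rot [0.001 0.001 0.001] F [-2.9 -1.9  1.1] w 80.0
joints [ 0.23  0.59 -0.46  2.08  0.28  0.25  0.13]
[2.5, -1.2, 3.8, 0.001, 0.001, 0.001]
tcp box [-88.4 -31.2  20.6] F box [-2.93  1.93  1.15] w 80.0 t 7.4
ex in tool [0.59 0.75 0.29] ez [ 0.07  0.31 -0.95] ey [ 0.81 -0.58 -0.13]
```

Request:
play_rows([
  [1, -1.5, 2.5, 0, 0, 0, 15],
  [0, 0, 0, 0, 0, 0, 15],
])

```text
clock: 7.6
tcp_pos: [0.5847, 0.0811, 0.0177]
orientation: [1.503, 2.6, 0.474]
contact_force: [-2.4, -3.1, 0.8]
grip_width: 0.0805
```

```bash
python3 m4.py 80 -108 0 1 1
```

```text
t 7.6 N 1 dist mm [ 1.5  7.9 -0.9] rot [ 0.002  0.002 -0.   ] F [-2.4 -3.1  0.8] w 80.5
joints [ 0.23  0.6  -0.46  2.08  0.29  0.24  0.13]
[6.0, 4.6, 2.9, 0.002, 0.002, -0.0]
tcp box [-88.6 -30.7  17.7] F box [-3.78  0.96  0.85] w 80.5 t 7.6
ex in tool [0.59 0.75 0.29] ez [ 0.07  0.31 -0.95] ey [ 0.81 -0.58 -0.13]
```

Request:
play_rows([
  [5, 5.5, 3, 0, 0, 0, 15],
  [0, 0, 0, 0, 0, 0, 15],
])

```text
clock: 7.8
tcp_pos: [0.5831, 0.0786, 0.0145]
orientation: [1.521, 2.597, 0.454]
contact_force: [-1.8, -1.4, 0.9]
grip_width: 0.0802
```

```bash
python3 m4.py 80 -100 0 1 1
```

```text
t 7.8 N 1 dist mm [ 6.2 17.8  2.2] rot [-0.011  0.007 -0.011] F [-1.8 -1.4  0.9] w 80.2
joints [ 0.21  0.6  -0.44  2.08  0.29  0.25  0.11]
[12.5, 14.0, 3.0, -0.011, 0.007, -0.011]
tcp box [-91.6 -30.2  14.5] F box [-1.99  1.12  0.87] w 80.2 t 7.8
ex in tool [0.59 0.75 0.29] ez [ 0.07  0.31 -0.95] ey [ 0.81 -0.58 -0.13]
```

Request:
play_rows([
  [0, 0, 0, 0, 0, 0, 15],
])

```text
clock: 7.9
tcp_pos: [0.5825, 0.0777, 0.014]
orientation: [1.523, 2.597, 0.453]
contact_force: [0.3, -1.0, 0.2]
grip_width: 0.0806
```

```bash
python3 m4.py 80 -100 0 1 1; python3 -c "
from ik import *
o=r.get_obs();print(o['joints'],o['qvel'],o['tau'],o['moment'])
p,R,f=fk2(o['joints'],L);print((p-o['tcp_pos'])*1e3)
"; python3 shot.py 9
```

```text
t 7.9 N 1 dist mm [ 6.9 18.7  2.8] rot [-0.012  0.007 -0.012] F [ 0.3 -1.   0.2] w 80.6
joints [ 0.21  0.6  -0.44  2.08  0.29  0.25  0.11]
[13.0, 15.1, 2.8, -0.012, 0.007, -0.012]
tcp box [-92.7 -30.   14. ] F box [-0.76 -0.68  0.24] w 80.6 t 7.9
ex in tool [0.59 0.75 0.29] ez [ 0.07  0.31 -0.95] ey [ 0.81 -0.58 -0.13]
[ 0.2111752   0.5999226  -0.44172146  2.08425367  0.28712796  0.24819327
  0.1122103 ] [ 0.01054305  0.00170775  0.00544256  0.00992523  0.00138725  0.01107782
 -0.00496863] [-3.41577278e-01 -5.28776228e+01 -6.07944176e+00 -1.59143454e+01
 -1.03042731e-01 -1.30395345e+00  3.00211308e-02] [-0.31905578  0.27684873 -0.04432156]
[-0.61242414  0.18403642  0.36273619]
```

View pics/scene9.png

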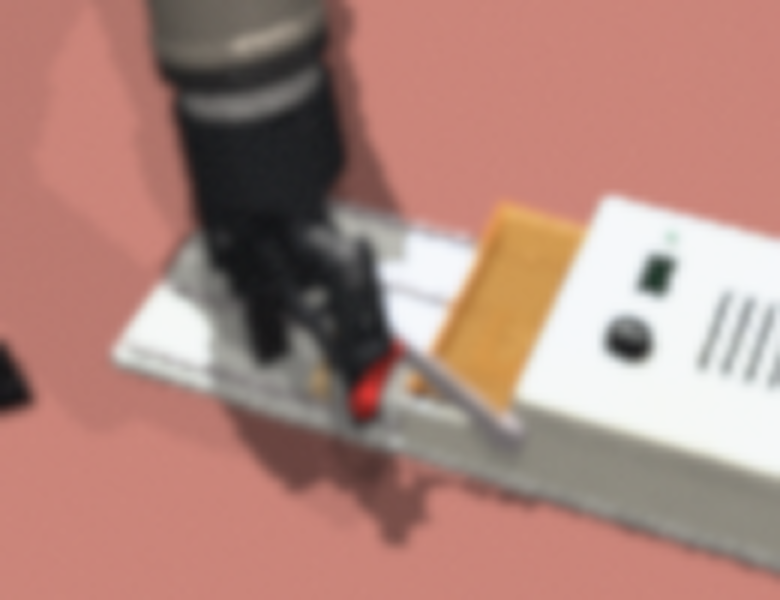

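Request:
play_rows([
  [6, 8, 1, 0, 0, 0, 15],
])

```text
clock: 8.1
tcp_pos: [0.5837, 0.0803, 0.0143]
orientation: [1.534, 2.595, 0.439]
contact_force: [-32.7, -45.3, 36.3]
grip_width: 0.0802
```

```bash
python3 m4.py 80 -100 0 1 1; python3 -c "
from ik import *
o=r.get_obs();print(o['joints'],o['qvel'])"
```

```text
t 8.1 N 1 dist mm [ 5.7 16.2  2.5] rot [-0.021  0.011 -0.019] F [-32.7 -45.3  36.3] w 80.2
joints [ 0.19  0.6  -0.43  2.08  0.28  0.26  0.1 ]
[11.4, 12.8, 2.1, -0.021, 0.011, -0.019]
tcp box [-89.8 -30.1  14.3] F box [-54.5   12.21  36.27] w 80.2 t 8.1
ex in tool [0.59 0.75 0.29] ez [ 0.07  0.31 -0.95] ey [ 0.81 -0.58 -0.13]
[ 0.19188441  0.59846363 -0.42965924  2.0772557   0.28496081  0.25999893
  0.09726317] [-0.19375771 -0.02862135  0.15064877 -0.05267619 -0.01999398  0.15121971
 -0.15387936]
```

```bash
cat > s2.py <<'E'
from search import *
def contact_dx(R,zlow=9.5):
    """x of the contact with plywood rear edge (z<=20) relative to tip2 centre, and tip2 z"""
    c=corners(R,0);tz=zlow-c[:,2].min()
    g=[]
    for a in np.linspace(-1,1,15):
        for b in np.linspace(-1,1,15):
            for s in np.r_[0,np.linspace(1,25,13)]:
                if s>0 and abs(a)<1 and abs(b)<1: continue
                q=R@np.array([a*W/2,b*TH/2,-s]); 
                if q[2]+tz<=20: g.append(q[0])
    return max(g),tz
def ev(al,be,psi,w,cx,y2,zlow=9.5,ext=None):
    D=w+TH;ext=13*(w/85)**1.5 if ext is None else ext
    R=tool(al,be,psi);dx,tz=contact_dx(R,zlow);c=corners(R,0)
    tip2=np.array([cx-dx,y2,tz]);off=D*R[:,1];t1=tip2+off;mid=tip2+off/2
    zt=-R[:,2];d=np.array([zt[0],zt[2]]);d/=np.hypot(*d);n=np.array([d[1],-d[0]])
    h=max((t1+q)[[0,2]]@n for q in c)
    P=lambda th:np.array([-67*np.cos(th+.5303),38+67*np.sin(th+.5303)])
    f=lambda th:P(th)@n-5-h
    if f(0)>0: th,s=0.,(P(0)-t1[[0,2]])@d
    elif f(1.6)<0: return None
    else: th=brentq(f,0,1.6);s=(P(th)-t1[[0,2]])@d
    hp=hoodpts(th);L=73-ext
    body=min(boxclear(R,mid,np.array([-38,-42.5,-300]),np.array([38,42.5,-L]),p) for p in(hp,H))
    f2=boxclear(R,tip2,np.array([-11,-TH/2-8,-300]),np.array([11,TH/2,0]),hp)
    # gripper body lowest point
    bl=min((mid+R@np.array([a*38,b*42.5,-L]))[2] for a in(-1,1) for b in(-1,1))
    return dict(th=th,s=s,L=L,y1=t1[1],x1=t1[0],z1=t1[2],body=body,f2=f2,bl=bl,tcp=mid+R[:,2]*ext,R=R)
if __name__=="__main__":
    for P,y2 in(((35,0,55,85),-3),((40,0,50,85),0),((40,0,55,85),-3),((45,0,55,85),-3),((45,0,60,85),-7),((50,0,55,85),-3),((50,0,62,85),-7),((45,4,50,80),-3),((45,-5,60,85),-7)):
        print(P,y2)
        for cx in(-110,-104,-98,-92,-80,-60,-46):
            e=ev(*P,cx,y2)
            if e:print(cx,"th %.2f s %.0f L %.0f y1 %.0f z1 %.0f body %.0f f2 %.0f bl %.0f"%tuple(e[k] for k in("th","s","L","y1","z1","body","f2","bl")))
E
python3 s2.py
```

```text
(35, 0, 55, 85) -3
-110 th 0.31 s 18 L 60 y1 -60 z1 63 body 63 f2 46 bl 57
-104 th 0.39 s 22 L 60 y1 -60 z1 63 body 58 f2 41 bl 57
-98 th 0.46 s 26 L 60 y1 -60 z1 63 body 53 f2 36 bl 57
-92 th 0.53 s 29 L 60 y1 -60 z1 63 body 48 f2 34 bl 57
-80 th 0.68 s 34 L 60 y1 -60 z1 63 body 38 f2 30 bl 57
-60 th 0.95 s 39 L 60 y1 -60 z1 63 body 26 f2 27 bl 57
-46 th 1.16 s 38 L 60 y1 -60 z1 63 body 14 f2 27 bl 57
(40, 0, 50, 85) 0
-110 th 0.26 s 10 L 60 y1 -64 z1 67 body 71 f2 44 bl 51
-104 th 0.33 s 14 L 60 y1 -64 z1 67 body 65 f2 38 bl 51
-98 th 0.39 s 18 L 60 y1 -64 z1 67 body 60 f2 33 bl 51
-92 th 0.46 s 21 L 60 y1 -64 z1 67 body 55 f2 28 bl 51
-80 th 0.60 s 27 L 60 y1 -64 z1 67 body 45 f2 25 bl 51
-60 th 0.85 s 34 L 60 y1 -64 z1 67 body 31 f2 21 bl 51
-46 th 1.05 s 35 L 60 y1 -64 z1 67 body 18 f2 22 bl 51
(40, 0, 55, 85) -3
-110 th 0.33 s 10 L 60 y1 -60 z1 70 body 69 f2 44 bl 53
-104 th 0.40 s 14 L 60 y1 -60 z1 70 body 64 f2 39 bl 53
-98 th 0.47 s 17 L 60 y1 -60 z1 70 body 58 f2 35 bl 53
-92 th 0.53 s 21 L 60 y1 -60 z1 70 body 53 f2 32 bl 53
-80 th 0.68 s 26 L 60 y1 -60 z1 70 body 44 f2 29
[... 1837 characters left out ...]
3 body 73 f2 38 bl 49
-98 th 0.37 s 7 L 61 y1 -60 z1 73 body 67 f2 32 bl 49
-92 th 0.44 s 10 L 61 y1 -60 z1 73 body 62 f2 28 bl 49
-80 th 0.57 s 17 L 61 y1 -60 z1 73 body 52 f2 23 bl 49
-60 th 0.80 s 24 L 61 y1 -60 z1 73 body 36 f2 20 bl 49
-46 th 0.98 s 27 L 61 y1 -60 z1 73 body 22 f2 21 bl 49
(45, -5, 60, 85) -7
-110 th 0.36 s 4 L 60 y1 -62 z1 75 body 74 f2 45 bl 48
-104 th 0.42 s 8 L 60 y1 -62 z1 75 body 69 f2 39 bl 48
-98 th 0.48 s 11 L 60 y1 -62 z1 75 body 63 f2 35 bl 48
-92 th 0.55 s 15 L 60 y1 -62 z1 75 body 58 f2 31 bl 48
-80 th 0.69 s 20 L 60 y1 -62 z1 75 body 49 f2 29 bl 48
-60 th 0.93 s 25 L 60 y1 -62 z1 75 body 32 f2 28 bl 48
-46 th 1.14 s 25 L 60 y1 -62 z1 75 body 19 f2 31 bl 48
```

```bash
cat > ik2.py <<'E'
from ik import *
from s2 import *
from go import b2w,Rb,w2b,rows,where
POST=(40,0,56)
def tgt(w,cx,y2,zlow,post=POST):
    D=w+TH;ext=13*(w/85)**1.5;R=tool(*post);dx,tz=contact_dx(R,zlow)
    tip2=np.array([cx-dx,y2,tz]);return b2w(tip2+D*R[:,1]/2+R[:,2]*ext),Ro.from_matrix(Rb@R)
E
python3 - <<'E'
from ik2 import *
q0=r.get_obs()["joints"]
for w,cx,zl in((60,-150,40),(60,-140,12),(60,-120,12),(84,-115,10),(84,-100,10),(84,-46,10)):
    q,a,b_=ik(*tgt(w,cx,-3,zl),q0);q0=q;e=ev(*POST,w,cx,-3,zl)
    print(w,cx,zl,np.round(q,2),"%.1f %.1f"%(a,b_),e and "th %.2f s %.0f y1 %.0f x1 %.0f z1 %.0f body %.0f f2 %.0f"%tuple(e[k] for k in("th","s","y1","x1","z1","body","f2")))
rows(*tgt(60,-150,-3,40))
E
```

```text
Traceback (most recent call last):
  File "ik2.py", line 6, in tgt
    D=w+TH;ext=13*(w/85)**1.5;R=tool(*post);dx,tz=contact_dx(R,zlow)
                                                  ~~~~~~~~~~^^^^^^^^
  File "s2.py", line 12, in contact_dx
    return max(g),tz
           ~~~^^^
ValueError: max() iterable argument is empty
```

```bash
sed -i 's/dx,tz=contact_dx(R,zlow)/dx=contact_dx(R,9.5)[0];tz=zlow-corners(R,0)[:,2].min()/' ik2.py s2.py
cat > t.py <<'E'
from ik2 import *
q0=r.get_obs()["joints"]
for w,cx,zl in((60,-150,40),(60,-140,12),(60,-120,12),(84,-120,10),(84,-100,10),(84,-46,10)):
    q,a,b_=ik(*tgt(w,cx,-3,zl),q0);q0=q;e=ev(*POST,w,cx,-3,zl)
    print(w,cx,zl,np.round(q,2),"%.1f %.1f"%(a,b_),e and "th %.2f s %.0f y1 %.0f x1 %.0f z1 %.0f body %.0f f2 %.0f"%tuple(e[k] for k in("th","s","y1","x1","z1","body","f2")))
E
python3 t.py; python3 -c "
from ik2 import *
rows(*tgt(60,-150,-3,40));where()"
```

```text
60 -150 40 [ 0.98  0.88 -1.08  2.07  0.22  0.36  0.55] 0.0 0.0 th 0.00 s -43 y1 -45 x1 -105 z1 88 body 134 f2 91
60 -140 12 [ 0.93  0.92 -1.03  2.07  0.24  0.31  0.55] 0.0 0.0 th 0.00 s -15 y1 -45 x1 -95 z1 60 body 106 f2 79
60 -120 12 [ 0.88  0.91 -1.02  2.07  0.23  0.29  0.53] 0.0 0.0 th 0.00 s -2 y1 -45 x1 -75 z1 60 body 93 f2 59
84 -120 10 [ 0.85  0.92 -1.01  2.05  0.23  0.29  0.52] 0.0 0.0 th 0.22 s 3 y1 -58 x1 -60 z1 70 body 79 f2 55
84 -100 10 [ 0.8   0.91 -1.    2.04  0.22  0.27  0.49] 0.0 0.0 th 0.45 s 16 y1 -58 x1 -40 z1 70 body 60 f2 36
84 -46 10 [ 0.67  0.9  -0.95  2.    0.2   0.23  0.43] 0.0 0.0 th 1.15 s 30 y1 -58 x1 14 z1 70 body 17 f2 28
t 8.1 N 4 dist mm [-19.3 -29.   47.4] rot [-0.269  0.349 -0.022] F [-32.7 -45.3  36.3] w 80.2
joints [ 0.19  0.6  -0.43  2.08  0.28  0.26  0.1 ]
[-3, -4, -14, -0.067, 0.087, -0.006]
[-2, -3, -14, -0.067, 0.087, -0.006]
[-1, -2, -15, -0.067, 0.087, -0.006]
[1, -1, -15, -0.067, 0.087, -0.006]
tcp box [-89.8 -30.1  14.3] F box [-54.5   12.21  36.27] w 80.2 t 8.1
```

```bash
cat > t.py <<'E'
from ik2 import *
q0=r.get_obs()["joints"]
for po,w,cx,y2,zl in(((40,-4,40),70,-160,4,40),((40,-4,40),70,-140,4,12),((40,-4,40),70,-120,4,12),((40,-4,40),70,-112,4,12),((40,-4,48),76,-112,1,12),((40,-4,56),84,-112,-3,12),((40,-4,56),84,-100,-3,10),((40,-4,56),84,-46,-3,10)):
    q,a,b_=ik(*tgt(w,cx,y2,zl,po),q0);q0=q;e=ev(*po,w,cx,y2,zl)
    print(w,cx,zl,np.round(q,2),"%.1f %.1f"%(a,b_),e and "th %.2f s %.0f y1 %.0f x1 %.0f z1 %.0f body %.0f f2 %.0f"%tuple(e[k] for k in("th","s","y1","x1","z1","body","f2")))
E
python3 t.py
cat > m5.py <<'E'
import sys
from ik2 import *
a=[float(x) for x in sys.argv[1:]] # psi w cx y2 zlow n
rows(*tgt(*a[1:5],post=(40,-4,a[0])),n=int(a[5]) if len(a)>5 else None);where()
Rt=tool(40,-4,a[0]);print("ex",np.round(Rt[0],2),"ey",np.round(Rt[1],2),"ez",np.round(Rt[2],2))
E
python3 m5.py 40 70 -160 4 35
```

```text
70 -160 40 [ 0.95  0.87 -1.02  2.03  0.04  0.44  0.43] 0.0 0.0 th 0.00 s -46 y1 -63 x1 -121 z1 79 body 137 f2 100
70 -140 12 [ 0.89  0.92 -0.97  2.02  0.05  0.38  0.42] 0.0 0.0 th 0.00 s -12 y1 -63 x1 -101 z1 51 body 103 f2 79
70 -120 12 [ 0.84  0.91 -0.96  2.02  0.05  0.36  0.39] 0.0 0.0 th 0.00 s 1 y1 -63 x1 -81 z1 51 body 90 f2 59
70 -112 12 [ 0.83  0.91 -0.96  2.01  0.05  0.35  0.38] 0.0 0.0 th 0.00 s 6 y1 -63 x1 -73 z1 51 body 85 f2 51
76 -112 12 [ 0.83  0.92 -0.98  2.01  0.1   0.36  0.46] 0.0 0.0 th 0.09 s 8 y1 -62 x1 -63 z1 59 body 81 f2 50
84 -112 12 [ 0.83  0.93 -1.    2.    0.16  0.36  0.54] 0.0 0.0 th 0.29 s 10 y1 -62 x1 -53 z1 69 body 73 f2 47
84 -100 10 [ 0.8   0.93 -1.    1.99  0.16  0.35  0.53] 0.0 0.0 th 0.41 s 19 y1 -62 x1 -41 z1 67 body 61 f2 35
84 -46 10 [ 0.68  0.92 -0.96  1.96  0.15  0.31  0.47] 0.0 0.0 th 1.10 s 35 y1 -62 x1 13 z1 67 body 17 f2 25
t 8.1 N 4 dist mm [-19.1 -41.6  36.9] rot [-0.174  0.428  0.285] F [-32.7 -45.3  36.3] w 80.2
joints [ 0.19  0.6  -0.43  2.08  0.28  0.26  0.1 ]
[-6, -6, -12, -0.044, 0.107, 0.071]
[-5, -5, -13, -0.044, 0.107, 0.071]
[-4, -4, -13, -0.044, 0.107, 0.071]
[-3, -3, -14, -0.044, 0.107, 0.071]
tcp box [-89.8 -30.1  14.3] F box [-54.5   12.21  36.27] w 80.2 t 8.1
ex [0.59 0.49 0.64] ey [ 0.61 -0.79  0.05] ez [ 0.54  0.36 -0.76]
```

Request:
play_rows([
  [-12, -15, -6, 0, 0, 0, 30],
  [-12, -15, -8, 0, 0, 0, 45],
])

```text
clock: 8.3
tcp_pos: [0.5683, 0.0451, 0.0182]
orientation: [1.529, 2.596, 0.443]
contact_force: [-0.2, 0.1, 0.5]
grip_width: 0.0704
```

```bash
sed -i 's/(40,-4,a\[0\])/(42,-2,a[0])/;s/tool(40,-4,/tool(42,-2,/' m5.py; sed -i 's/(40,-4,/(42,-2,/g' t.py; python3 t.py; python3 m5.py 40 70 -160 4 25
```

```text
70 -160 40 [ 1.    0.9  -1.05  2.05  0.07  0.4   0.44] 0.0 0.0 th 0.00 s -51 y1 -62 x1 -122 z1 83 body 141 f2 100
70 -140 12 [ 0.93  0.94 -1.01  2.05  0.08  0.34  0.43] 0.0 0.0 th 0.00 s -17 y1 -62 x1 -102 z1 55 body 107 f2 78
70 -120 12 [ 0.88  0.94 -1.    2.04  0.07  0.31  0.41] 0.0 0.0 th 0.00 s -3 y1 -62 x1 -82 z1 55 body 93 f2 58
70 -112 12 [ 0.86  0.94 -0.99  2.04  0.07  0.31  0.4 ] 0.0 0.0 th 0.00 s 2 y1 -62 x1 -74 z1 55 body 88 f2 50
76 -112 12 [ 0.87  0.94 -1.01  2.03  0.13  0.31  0.48] 0.0 0.0 th 0.12 s 4 y1 -61 x1 -64 z1 64 body 82 f2 49
84 -112 12 [ 0.87  0.95 -1.03  2.02  0.19  0.32  0.55] 0.0 0.0 th 0.32 s 5 y1 -60 x1 -54 z1 73 body 75 f2 46
84 -100 10 [ 0.84  0.95 -1.02  2.02  0.19  0.3   0.54] 0.0 0.0 th 0.43 s 14 y1 -60 x1 -42 z1 71 body 63 f2 35
84 -46 10 [ 0.71  0.94 -0.99  1.99  0.17  0.26  0.48] 0.0 0.0 th 1.11 s 30 y1 -60 x1 12 z1 71 body 18 f2 27
t 8.3 N 4 dist mm [-3.8 -6.2 25.5] rot [-0.22   0.428  0.275] F [-0.2  0.1  0.5] w 70.4
joints [ 0.3   0.58 -0.48  2.11  0.29  0.26  0.16]
[0, 0, -7, -0.055, 0.107, 0.069]
[0, 1, -7, -0.055, 0.107, 0.069]
[1, 1, -6, -0.055, 0.107, 0.069]
[2, 1, -6, -0.055, 0.107, 0.069]
tcp box [-128.2  -29.8   18.2] F box [0.04 0.22 0.5 ] w 70.4 t 8.3
ex [0.57 0.48 0.67] ey [ 0.62 -0.78  0.03] ez [ 0.53  0.4  -0.74]
```

Request:
play_rows([
  [0, 0, -9, -0.055, 0.1, 0.069, 45],
  [0, 1, -9, -0.055, 0.1, 0.069, 45],
  [1, 1, -8, -0.055, 0.1, 0.069, 45],
  [2, 1, -7, -0.05, 0.09, 0.069, 45],
  [0, 0, 0, 0, 0, 0, 45],
])

```text
clock: 8.8
tcp_pos: [0.567, 0.042, 0.0506]
orientation: [-1.685, -2.27, -0.98]
contact_force: [0.3, 0.6, -0.2]
grip_width: 0.0702
```

```bash
sed -i 's/(42,-2,a\[0\])/(40,-2,a[0])/;s/tool(42,-2,/tool(40,-2,/' m5.py; python3 m5.py 40 70 -150 5 20 ; python3 shot.py 10
```

```text
t 8.8 N 1 dist mm [  0.4   6.4 -13.2] rot [0.015 0.032 0.025] F [ 0.3  0.6 -0.2] w 70.2
joints [ 0.93  0.86 -0.99  2.06  0.06  0.35  0.44]
[-1.4, -4.1, 14.1, 0.015, 0.032, 0.025]
tcp box [-131.6  -29.9   50.6] F box [ 0.62 -0.01 -0.24] w 70.2 t 8.8
ex [0.59 0.49 0.64] ey [ 0.63 -0.78  0.03] ez [ 0.51  0.39 -0.77]
```

View pics/scene10.png

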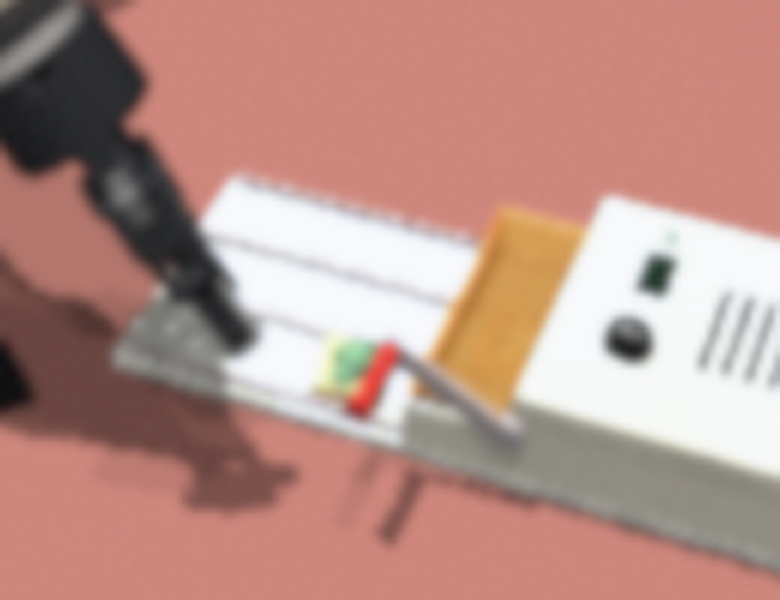

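View pics/top10.png

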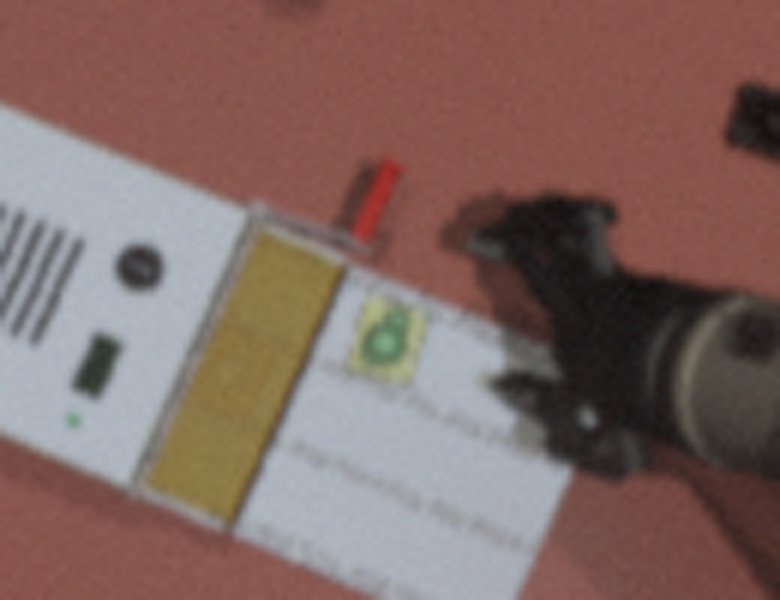

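Run:
```python
from ik2 import *
from h import *
t=load("top10");s=load("scene10")
for U,V in((368,297),(427,308),(412,383),(350,372)):
    print(U,V,np.round(w2b(px2w(t,(U+.5)/6-.5+180,(V+.5)/6-.5+130,z=.02)),1))
o=r.get_obs();p=o["tcp_pos"];Rm=Ro.from_rotvec(o["orientation"]).as_matrix();w=o["grip_width"]*1e3
ext=13*(w/85)**1.5
for n,f,ox,oy in(("top",t,180,130),("scene",s,220,150)):
    im=cv2.imread(f"pics/{n}10.png")
    for sg,col in((1,(0,255,255)),(-1,(255,0,255))):
        for ss in(0,36):
          for a in(-11,11):
            for b in(w/2,w/2+14.5):
                u=(w2px(f,p+Rm@np.array([a,sg*b,-ext-ss])/1e3)-[ox,oy]+.5)*6-.5
                cv2.circle(im,tuple(int(x) for x in u),3,col,-1)
    cv2.imwrite(f"pics/{n}10p.png",im)
```

```text
368 297 [-68.1 -15.9  20. ]
427 308 [-99.3 -22.9  20. ]
412 383 [-108.    16.9   20. ]
350 372 [-75.4  24.6  20. ]
```

View pics/top10p.png

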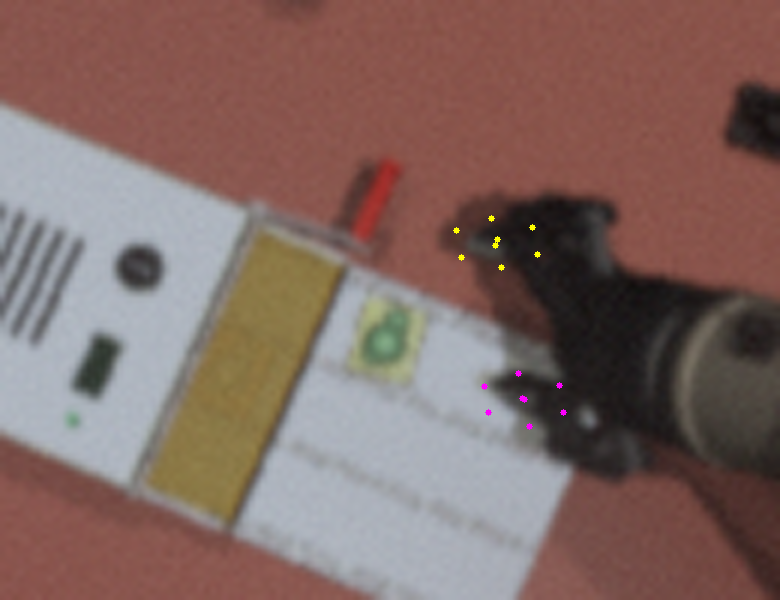

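View pics/scene10p.png

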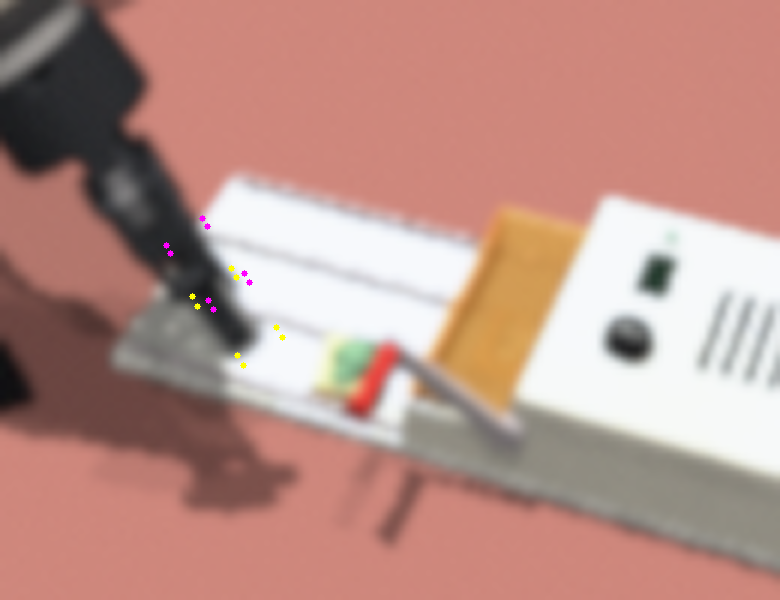

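```bash
cat > t.py <<'E'
from ik2 import *
q0=r.get_obs()["joints"]
for po,w,cx,y2,zl in(((40,-2,40),70,-140,5,12),((40,-2,40),70,-114,5,12),((40,-2,46),76,-114,4,12),((40,-2,52),84,-114,3,12),((40,-2,52),84,-104,3,11),((40,-2,52),84,-92,3,11),((40,-2,52),84,-80,3,11),((40,-2,52),84,-46,3,11)):
    q,a,b_=ik(*tgt(w,cx,y2,zl,po),q0);q0=q;e=ev(*po,w,cx,y2,zl)
    print(w,cx,zl,np.round(q,2),"%.1f %.1f"%(a,b_),e and "th %.2f s %.0f y1 %.0f x1 %.0f z1 %.0f body %.0f f2 %.0f"%tuple(e[k] for k in("th","s","y1","x1","z1","body","f2")))
E
python3 t.py; python3 m5.py 40 70 -130 5 13
```

```text
70 -140 12 [ 0.89  0.9  -0.97  2.05  0.06  0.34  0.43] 0.0 0.0 th 0.00 s -13 y1 -61 x1 -101 z1 53 body 104 f2 79
70 -114 12 [ 0.83  0.9  -0.96  2.04  0.05  0.31  0.4 ] 0.0 0.0 th 0.00 s 3 y1 -61 x1 -75 z1 53 body 87 f2 53
76 -114 12 [ 0.83  0.9  -0.97  2.03  0.09  0.31  0.46] 0.0 0.0 th 0.05 s 4 y1 -60 x1 -67 z1 60 body 84 f2 52
84 -114 12 [ 0.83  0.91 -0.99  2.03  0.13  0.31  0.51] 0.0 0.0 th 0.23 s 7 y1 -59 x1 -57 z1 68 body 76 f2 49
84 -104 11 [ 0.8   0.91 -0.98  2.03  0.13  0.3   0.5 ] 0.0 0.0 th 0.34 s 14 y1 -59 x1 -47 z1 67 body 66 f2 38
84 -92 11 [ 0.78  0.91 -0.97  2.02  0.13  0.29  0.49] 0.0 0.0 th 0.48 s 21 y1 -59 x1 -35 z1 67 body 55 f2 28
84 -80 11 [ 0.75  0.9  -0.97  2.01  0.12  0.28  0.47] 0.0 0.0 th 0.62 s 27 y1 -59 x1 -23 z1 67 body 45 f2 24
84 -46 11 [ 0.67  0.9  -0.94  1.99  0.11  0.26  0.44] 0.0 0.0 th 1.06 s 35 y1 -59 x1 11 z1 67 body 19 f2 22
t 8.9 N 1 dist mm [  8.5  20.5 -21.6] rot [0.01  0.033 0.035] F [0.4 0.9 0.2] w 70.2
joints [ 0.92  0.85 -0.99  2.06  0.06  0.35  0.44]
[3.0, 2.1, 30.7, 0.01, 0.033, 0.035]
tcp box [-127.8  -28.    51.9] F box [0.93 0.01 0.2 ] w 70.2 t 8.9
ex [0.59 0.49 0.64] ey [ 0.63 -0.78  0.03] ez [ 0.51  0.39 -0.77]
```

Request:
play_rows([
  [1.5, 1, 15, 0.005, 0.016, 0.017, 45],
  [1.5, 1, 15, 0.005, 0.016, 0.017, 45],
  [0, 0, 0, 0, 0, 0, 45],
])

```text
clock: 9.2
tcp_pos: [0.5758, 0.0743, 0.0311]
orientation: [-1.662, -2.24, -0.969]
contact_force: [-0.7, 0.5, 0.1]
grip_width: 0.0704
```

```bash
python3 m5.py 40 70 -114 5 12 2
```

```text
t 9.2 N 2 dist mm [ 5.8  7.1 -1.7] rot [-0.006  0.002  0.013] F [-0.7  0.5  0.1] w 70.4
joints [ 0.85  0.9  -0.96  2.04  0.05  0.33  0.42]
[1, 3, 3, -0.003, 0.001, 0.006]
[1, 3, 3, -0.003, 0.001, 0.006]
tcp box [-98.4 -25.2  31.1] F box [0.18 0.88 0.08] w 70.4 t 9.2
ex [0.59 0.49 0.64] ey [ 0.63 -0.78  0.03] ez [ 0.51  0.39 -0.77]
```

Request:
play_rows([
  [1, 3, 3, -0.003, 0.001, 0.006, 45],
  [1, 3, 3, -0.003, 0.001, 0.006, 45],
  [0, 0, 0, 0, 0, 0, 45],
])

```text
clock: 9.5
tcp_pos: [0.582, 0.0854, 0.0299]
orientation: [-1.666, -2.232, -0.973]
contact_force: [-0.1, 0.8, 0.2]
grip_width: 0.0705
```

```bash
python3 shot.py 11; sed -i 's/^a=.*/a=[float(x) for x in sys.argv[1:]]; A,B=a[:2]; a=a[2:]/;s/(40,-2,a\[0\])/(A,B,a[0])/;s/tool(40,-2,/tool(A,B,/' m5.py; python3 m5.py 43 -1 52 84 -114 3 12 3
```

```text
t 9.6 N 3 dist mm [3.9 6.6 7.3] rot [-0.05   0.025 -0.214] F [ 1.1 -0.4 -0.2] w 70.4
joints [ 0.82  0.9  -0.96  2.03  0.05  0.32  0.41]
[3, 2, 0, -0.017, 0.008, -0.071]
[2, 3, 0, -0.017, 0.008, -0.071]
[2, 3, 0, -0.017, 0.008, -0.071]
tcp box [-86.6 -26.6  29.9] F box [ 0.03 -1.16 -0.25] w 70.4 t 9.6
ex [0.45 0.58 0.68] ey [ 0.78 -0.62  0.01] ez [ 0.43  0.53 -0.73]
```

View pics/scene11.png

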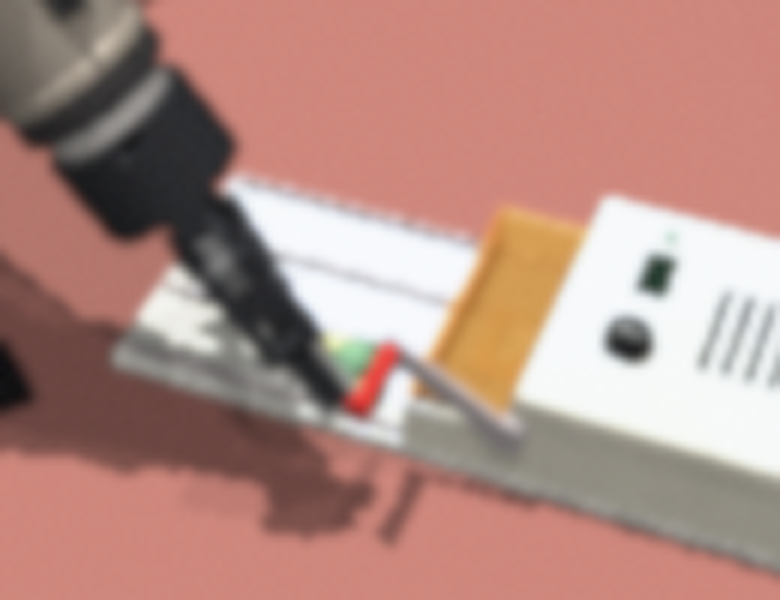

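View pics/top11.png

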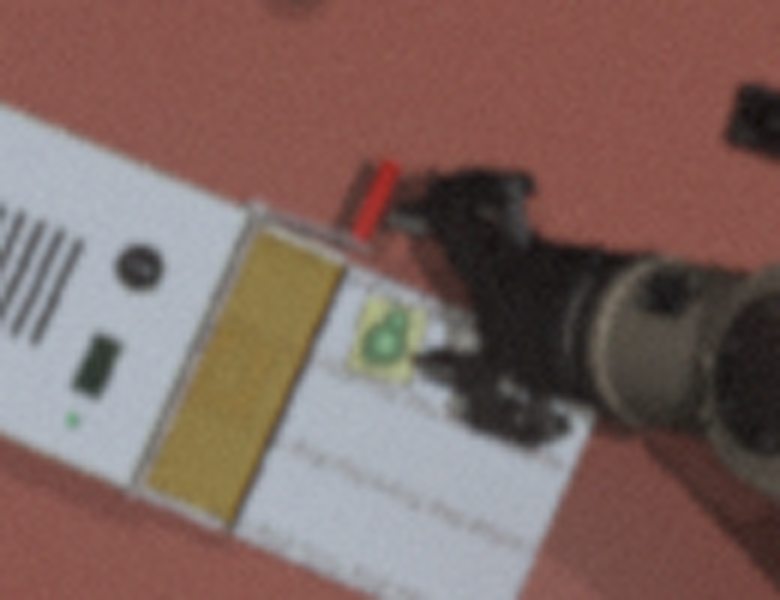

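Request:
play_rows([
  [2, 2, -1, -0.017, 0.008, -0.071, 31],
  [2, 2, -1, -0.017, 0.008, -0.071, 17],
  [2, 3, -1, -0.017, 0.008, -0.071, 3],
  [0, 0, 0, 0, 0, 0, 3],
])

```text
clock: 10.0
tcp_pos: [0.5848, 0.086, 0.0381]
orientation: [-1.447, -2.433, -1.101]
contact_force: [-0.5, -0.2, -0.8]
grip_width: 0.084
```

```bash
python3 shot.py 12; python3 m5.py 43 -1 52 84 -106 3 12 2
```

```text
t 10.1 N 2 dist mm [ 3.8 12.  -1.2] rot [0.001 0.005 0.003] F [-0.1 -1.1  0.3] w 84.5
joints [ 0.89  0.95 -1.03  2.05  0.14  0.29  0.56]
[3, 3, 5, 0.001, 0.002, 0.002]
[3, 3, 5, 0.001, 0.002, 0.002]
tcp box [-83.6 -28.8  38.4] F box [-1.04 -0.33  0.27] w 84.5 t 10.1
ex [0.45 0.58 0.68] ey [ 0.78 -0.62  0.01] ez [ 0.43  0.53 -0.73]
```

View pics/scene12.png

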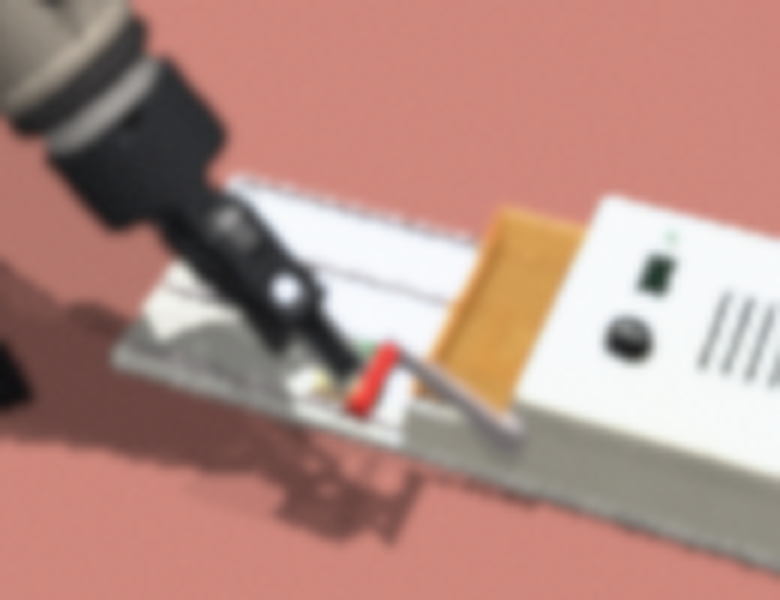

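View pics/top12.png

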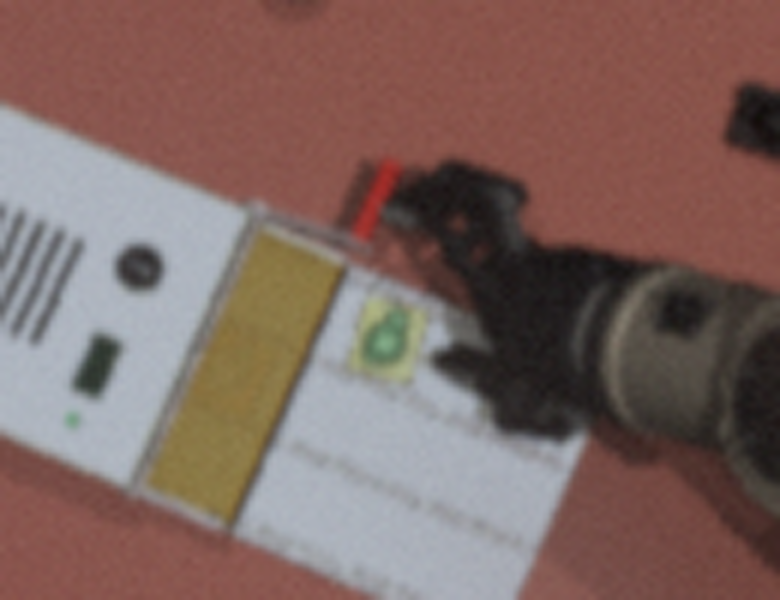

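```bash
sed -i 's/ext=13\*(w\/85)\*\*1.5/ext=6+13*(w\/85)**1.5/' ik2.py s2.py; grep -n "ext=" ik2.py s2.py
cat > t.py <<'E'
from ik2 import *
q0=r.get_obs()["joints"]
e0=r.get_obs()
for po,w,cx,y2,zl in(((40,-2,40),70,-112,5,10),((40,-2,44),74,-112,5,10),((40,-2,48),78,-112,4,10),((40,-2,52),84,-112,3,10),((40,-2,52),84,-104,3,10),((40,-2,52),84,-46,3,10),((43,-1,52),84,-112,3,10),((43,-1,52),84,-46,3,10)):
    q,a,b_=ik(*tgt(w,cx,y2,zl,po),q0);q0=q;e=ev(*po,w,cx,y2,zl)
    print(po,w,cx,zl,np.round(q,2)[5],"%.1f %.1f"%(a,b_),e and "th %.2f s %.0f y1 %.0f x1 %.0f z1 %.0f body %.0f f2 %.0f"%tuple(e[k] for k in("th","s","y1","x1","z1","body","f2")))
E
python3 t.py;python3 m5.py 40 -2 40 70 -118 5 10
```

```text
ik2.py:6:    D=w+TH;ext=6+13*(w/85)**1.5;R=tool(*post);dx=contact_dx(R,9.5)[0];tz=zlow-corners(R,0)[:,2].min()
s2.py:13:def ev(al,be,psi,w,cx,y2,zlow=9.5,ext=None):
s2.py:14:    D=w+TH;ext=6+13*(w/85)**1.5 if ext is None else ext
(40, -2, 40) 70 -112 10 0.3 0.0 0.0 th 0.00 s 6 y1 -61 x1 -73 z1 51 body 78 f2 51
(40, -2, 44) 74 -112 10 0.3 0.0 0.0 th 0.00 s 6 y1 -60 x1 -67 z1 56 body 77 f2 51
(40, -2, 48) 78 -112 10 0.3 0.0 0.0 th 0.11 s 8 y1 -59 x1 -62 z1 60 body 72 f2 49
(40, -2, 52) 84 -112 10 0.3 0.0 0.0 th 0.24 s 10 y1 -59 x1 -55 z1 66 body 67 f2 47
(40, -2, 52) 84 -104 10 0.29 0.0 0.0 th 0.33 s 15 y1 -59 x1 -47 z1 66 body 59 f2 38
(40, -2, 52) 84 -46 10 0.25 0.0 0.0 th 1.05 s 36 y1 -59 x1 11 z1 66 body 12 f2 22
(43, -1, 52) 84 -112 10 0.27 0.0 0.0 th 0.26 s 4 y1 -59 x1 -57 z1 70 body 70 f2 46
(43, -1, 52) 84 -46 10 0.21 0.0 0.0 th 1.05 s 31 y1 -59 x1 9 z1 70 body 14 f2 23
t 10.1 N 2 dist mm [ -3.6  -5.1 -15.6] rot [ 0.049 -0.022  0.224] F [-0.1 -1.1  0.3] w 84.5
joints [ 0.89  0.95 -1.03  2.05  0.14  0.29  0.56]
[-4, -6, 4, 0.024, -0.011, 0.112]
[-5, -6, 4, 0.024, -0.011, 0.112]
tcp box [-83.6 -28.8  38.4] F box [-1.04 -0.33  0.27] w 84.5 t 10.1
ex [0.59 0.49 0.64] ey [ 0.63 -0.78  0.03] ez [ 0.51  0.39 -0.77]
```

Request:
play_rows([
  [-4, -6, 3, 0.024, -0.011, 0.112, 28],
  [-5, -6, 3, 0.024, -0.011, 0.112, 45],
  [0, 0, 0, 0, 0, 0, 45],
])

```text
clock: 10.4
tcp_pos: [0.5831, 0.0807, 0.0263]
orientation: [-1.688, -2.214, -0.977]
contact_force: [0.5, -0.2, 0.3]
grip_width: 0.0704
```

```bash
python3 m5.py 40 -2 40 70 -113 5 10 2;python3 shot.py 13
python3 - <<'E'
from ik2 import *
from h import *
t=load("top13");s=load("scene13")
o=r.get_obs();p=o["tcp_pos"];Rm=Ro.from_rotvec(o["orientation"]).as_matrix();w=o["grip_width"]*1e3
ext=6+13*(w/85)**1.5
ims=[]
for n,f,ox,oy in(("top",t,180,130),("scene",s,220,150)):
    im=cv2.imread(f"pics/{n}13.png")
    for sg,col in((1,(0,255,255)),(-1,(255,0,255))):
        for ss in(0,):
          for a in(-8,8):
            for b in(w/2,w/2+14.5):
                u=(w2px(f,p+Rm@np.array([a,sg*b,-ext-ss])/1e3)-[ox,oy]+.5)*6-.5
                cv2.circle(im,tuple(int(x) for x in u),2,col,-1)
    cv2.imwrite(f"pics/{n}13p.png",im)
E
```

```text
t 10.4 N 2 dist mm [ 0.2  5.2 -3.6] rot [ 0.004  0.001 -0.01 ] F [ 0.5 -0.2  0.3] w 70.4
joints [ 0.83  0.91 -0.95  2.03  0.04  0.31  0.4 ]
[1, 0, 3, 0.002, 0.001, -0.005]
[1, 0, 3, 0.002, 0.001, -0.005]
tcp box [-89.6 -29.4  26.3] F box [ 0.05 -0.53  0.34] w 70.4 t 10.4
ex [0.59 0.49 0.64] ey [ 0.63 -0.78  0.03] ez [ 0.51  0.39 -0.77]
```

View pics/scene13p.png

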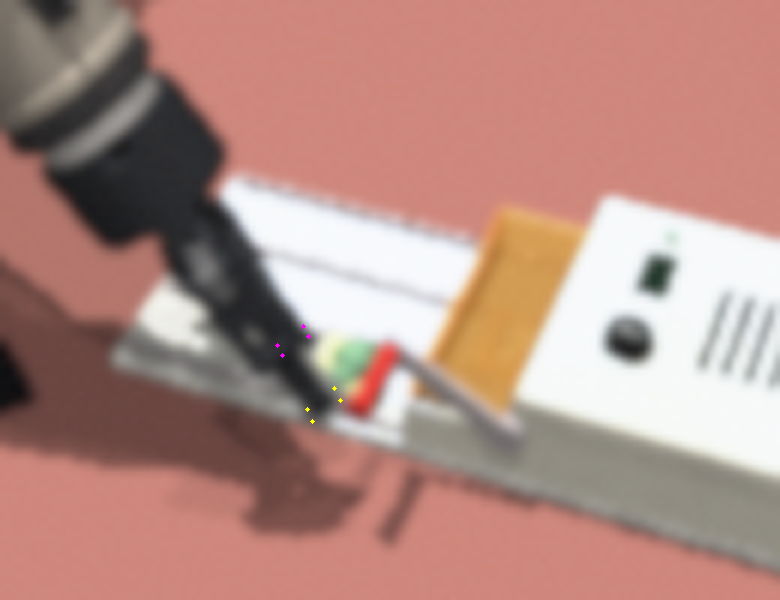

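View pics/top13p.png

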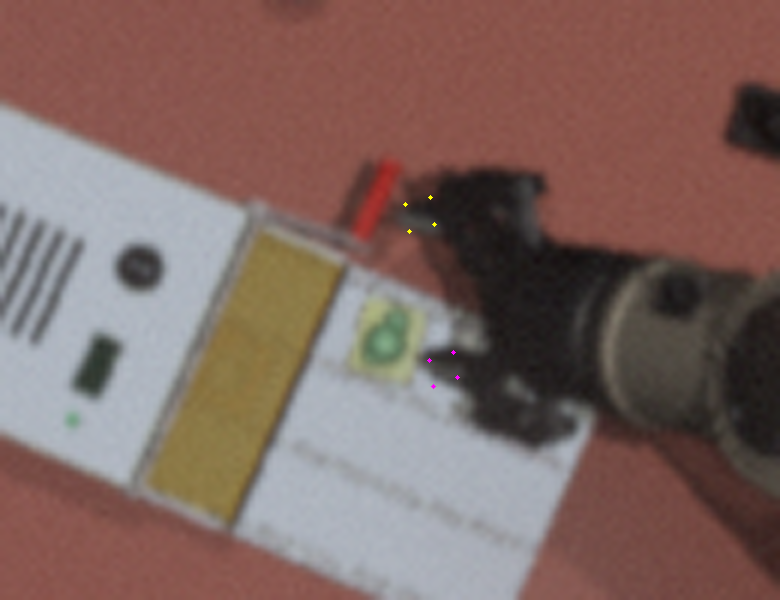

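Request:
play_rows([
  [2, 1, 4, 0.002, 0.001, -0.005, 45],
  [1, 1, 3, 0, 0, 0, 45],
  [0, 0, 0, 0, 0, 0, 45],
])

```text
clock: 10.8
tcp_pos: [0.5858, 0.0882, 0.0242]
orientation: [-1.673, -2.227, -0.981]
contact_force: [-2.7, -2.9, 5.9]
grip_width: 0.0705
```

```bash
python3 m5.py 40 -2 52 84 -110 3 10 4
```

```text
t 10.8 N 4 dist mm [ 3.1 10.2  3.4] rot [ 0.004 -0.001 -0.206] F [-2.7 -2.9  5.9] w 70.5
joints [ 0.81  0.91 -0.95  2.03  0.05  0.3   0.4 ]
[2, 1, 1, 0.001, -0.0, -0.052]
[2, 2, 1, 0.001, -0.0, -0.052]
[2, 2, 1, 0.001, -0.0, -0.052]
[2, 2, 1, 0.001, -0.0, -0.052]
tcp box [-81.7 -28.9  24.2] F box [-3.72  1.29  5.91] w 70.5 t 10.8
ex [0.47 0.6  0.64] ey [ 0.77 -0.63  0.03] ez [ 0.42  0.48 -0.77]
```

Request:
play_rows([
  [2, 1, -2, 0.001, 0, -0.052, 35],
  [2, 2, 0, 0.001, 0, -0.052, 25],
  [2, 2, 0, 0.001, 0, -0.052, 14],
  [2, 2, 0, 0.001, 0, -0.052, 3],
  [0, 0, 0, 0, 0, 0, 3],
])

```text
clock: 11.3
tcp_pos: [0.5886, 0.0947, 0.0326]
orientation: [-1.441, -2.458, -1.025]
contact_force: [-0.8, -1.7, 0.2]
grip_width: 0.0843
```

```bash
python3 shot.py 14; python3 m5.py 40 -2 52 84 -106 3 11 2
```

```text
t 11.4 N 2 dist mm [ 2.2  7.7 -3.6] rot [-0.    -0.001  0.018] F [-0.8 -1.4 -0. ] w 84.6
joints [ 0.82  0.92 -0.98  2.02  0.14  0.31  0.52]
[1, 1, 4, -0.0, -0.0, 0.009]
[1, 1, 4, -0.0, -0.0, 0.009]
tcp box [-75.  -28.7  32.3] F box [-1.62  0.19 -0.03] w 84.6 t 11.4
ex [0.47 0.6  0.64] ey [ 0.77 -0.63  0.03] ez [ 0.42  0.48 -0.77]
```

View pics/scene14.png

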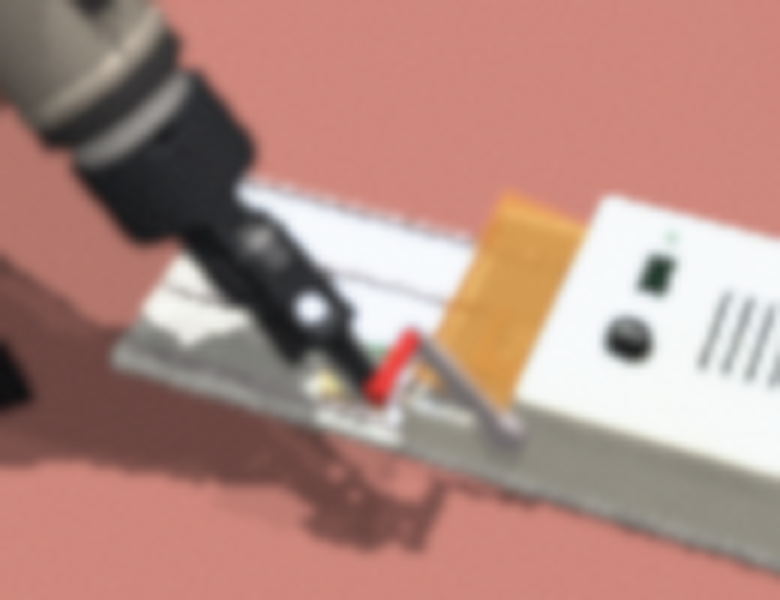

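View pics/top14.png

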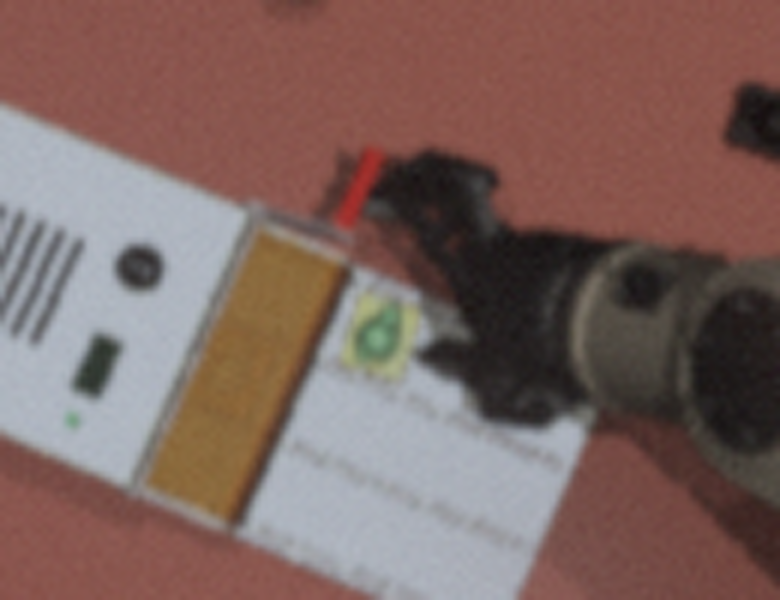

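Request:
play_rows([
  [2.5, 3.5, 4.5, 0, 0, 0.009, 3],
  [2.5, 3.5, 4.5, 0, 0, 0.009, 3],
  [0, 0, 0, 0, 0, 0, 3],
])

```text
clock: 11.7
tcp_pos: [0.5935, 0.1063, 0.0306]
orientation: [-1.467, -2.434, -1.019]
contact_force: [-0.3, -1.1, -0.5]
grip_width: 0.0842
```

```bash
python3 shot.py 15; python3 m5.py 40 -2 52 84 -92 3 11 2
```

```text
t 11.8 N 2 dist mm [ 2.7  9.3 -1.7] rot [-0.001 -0.    -0.003] F [-0.1 -1.5 -1.2] w 84.3
joints [ 0.79  0.92 -0.97  2.02  0.13  0.3   0.5 ]
[2, 2, 4, -0.0, -0.0, -0.002]
[2, 2, 4, -0.0, -0.0, -0.002]
tcp box [-62.7 -28.9  30.3] F box [-1.43 -0.5  -1.25] w 84.3 t 11.8
ex [0.47 0.6  0.64] ey [ 0.77 -0.63  0.03] ez [ 0.42  0.48 -0.77]
```

View pics/scene15.png

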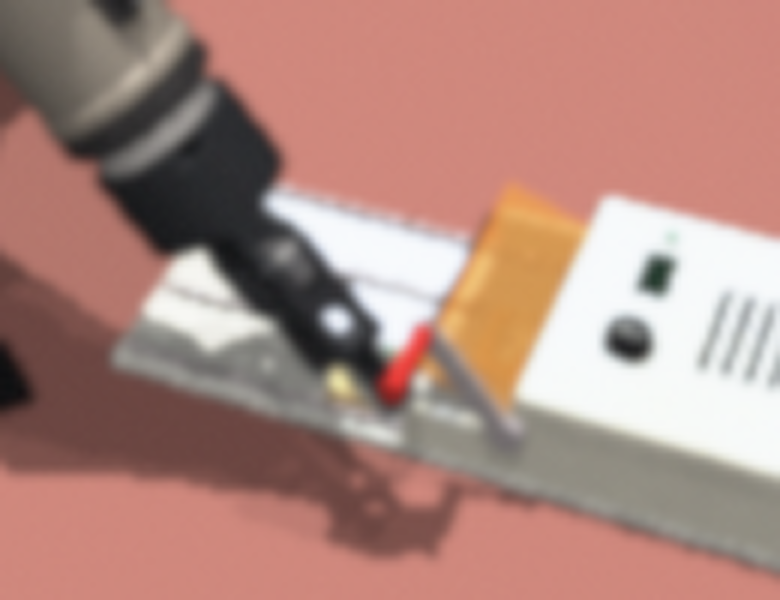

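View pics/top15.png

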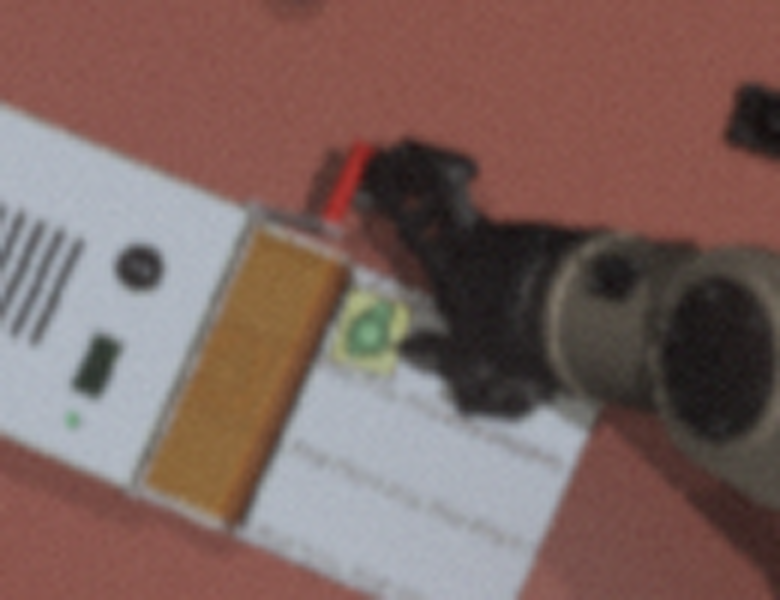

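```bash
cat > meas.py <<'E'
import sys
from ik2 import *
from h import *
def car(n,pts):
    t=load(f"top{n}")
    for U,V in pts:print("car",np.round(w2b(px2w(t,(U+.5)/6-.5+180,(V+.5)/6-.5+130,z=.02)),1))
def peg(n,pts):
    t=load(f"top{n}")
    from scipy.optimize import brentq
    for U,V in pts:
        f=lambda th:w2b(px2w(t,(U+.5)/6-.5+180,(V+.5)/6-.5+130,z=(42+67*np.sin(th+.5303))/1e3))[0]+67*np.cos(th+.5303)
        th=brentq(f,-.1,1.5);print("peg th %.2f"%th)
E
python3 -c "
from meas import *
car(15,[(352,287),(410,298),(393,374),(332,361)]);peg(15,[(365,146),(334,220),(350,183)]);peg(12,[(375,200)])"
```

```text
car [-58.1 -17.4  20. ]
car [-88.8 -24.2  20. ]
car [-96.8  16.5  20. ]
car [-64.3  23.   20. ]
peg th 0.33
peg th 0.32
peg th 0.32
peg th 0.01
```

Request:
play_rows([
  [2.5, 3.2, 3, 0, 0, 0, 3],
  [2.5, 3.2, 3, 0, 0, 0, 3],
  [0, 0, 0, 0, 0, 0, 3],
])

```text
clock: 12.1
tcp_pos: [0.5973, 0.1155, 0.0307]
orientation: [-1.467, -2.434, -1.018]
contact_force: [-0.6, -2.1, -0.6]
grip_width: 0.0847
```

```bash
python3 shot.py 16; python3 m5.py 40 -2 52 84 -80 3 12.5 2
```

```text
t 12.2 N 2 dist mm [ 3.6 11.1 -0.3] rot [-0.002 -0.    -0.004] F [ 0.9 -1.  -1.2] w 84.3
joints [ 0.76  0.91 -0.96  2.01  0.13  0.29  0.48]
[3, 3, 4, -0.001, -0.0, -0.002]
[3, 3, 4, -0.001, -0.0, -0.002]
tcp box [-52.7 -28.8  30.5] F box [-0.58 -1.19 -1.16] w 84.3 t 12.2
ex [0.47 0.6  0.64] ey [ 0.77 -0.63  0.03] ez [ 0.42  0.48 -0.77]
```

View pics/top16.png

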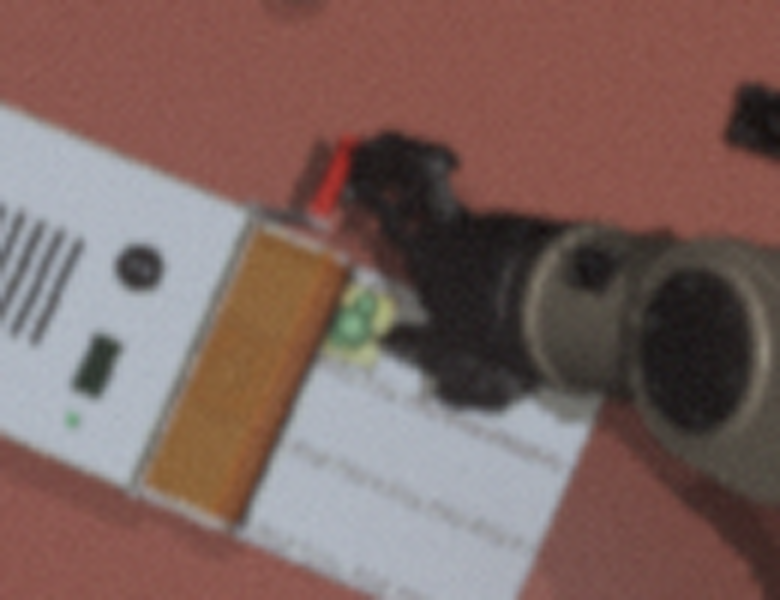

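View pics/scene16.png

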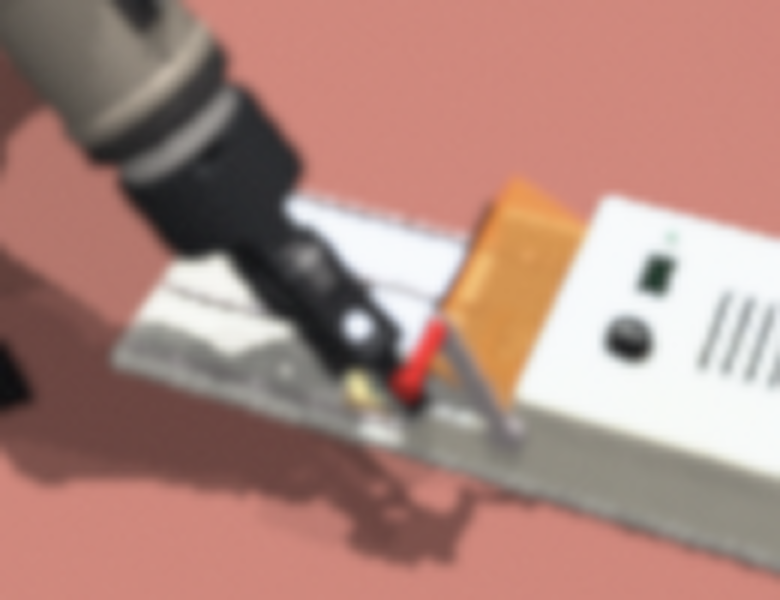

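Request:
play_rows([
  [2.5, 3.2, 3, 0, 0, -0.002, 3],
  [2.5, 3.2, 3, 0, 0, -0.002, 3],
  [0, 0, 0, 0, 0, 0, 3],
])

```text
clock: 12.5
tcp_pos: [0.6013, 0.1246, 0.031]
orientation: [-1.464, -2.438, -1.018]
contact_force: [0.3, -0.9, -1.3]
grip_width: 0.0845
```

```bash
python3 shot.py 17; python3 m5.py 40 -2 52 84 -70 3 12.5 2; python3 -c "
from meas import *
peg(16,[(353,140),(322,216)])"
```

```text
t 12.6 N 2 dist mm [ 3.5 11.2 -0.5] rot [-0.002  0.    -0.001] F [-1.  -2.1 -1.1] w 84.2
joints [ 0.74  0.91 -0.96  2.01  0.12  0.28  0.47]
[3, 3, 4, -0.001, 0.0, -0.0]
[3, 3, 4, -0.001, 0.0, -0.0]
tcp box [-42.8 -28.9  30.7] F box [-2.33  0.06 -1.08] w 84.2 t 12.6
ex [0.47 0.6  0.64] ey [ 0.77 -0.63  0.03] ez [ 0.42  0.48 -0.77]
peg th 0.45
peg th 0.43
```

View pics/top17.png

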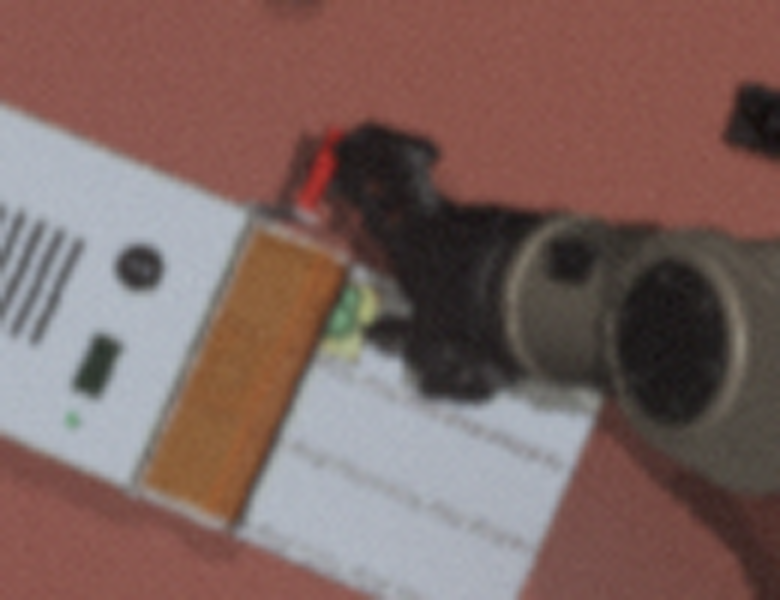

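View pics/scene17.png

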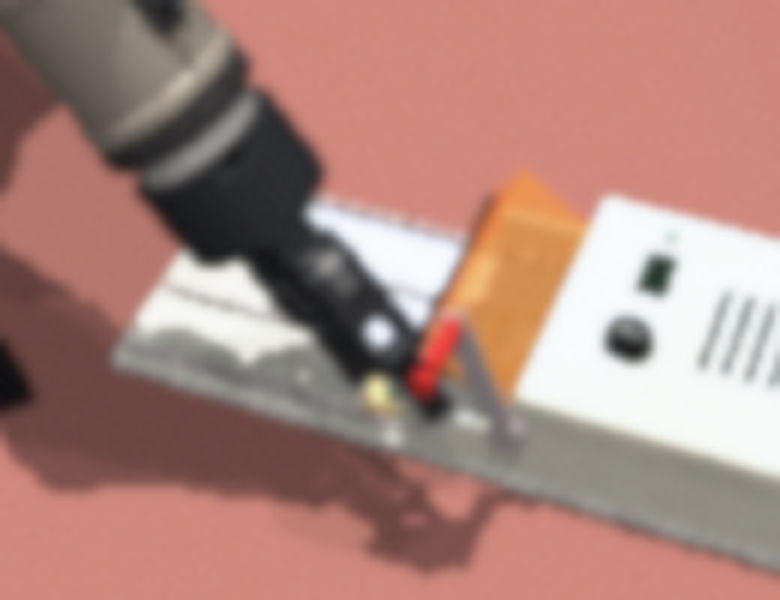

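Request:
play_rows([
  [2.5, 3.2, 3, 0, 0, 0, 3],
  [2.5, 3.2, 3, 0, 0, 0, 3],
  [0, 0, 0, 0, 0, 0, 3],
])

```text
clock: 12.9
tcp_pos: [0.6057, 0.1339, 0.0318]
orientation: [-1.465, -2.438, -1.018]
contact_force: [-0.6, -1.8, 0.9]
grip_width: 0.0844
```

```bash
python3 m5.py 40 -2 52 84 -60 3 12.5 2
```

```text
t 12.9 N 2 dist mm [ 2.9 10.5 -1.6] rot [-0.001  0.001 -0.001] F [-0.6 -1.8  0.9] w 84.4
joints [ 0.72  0.91 -0.95  2.    0.12  0.28  0.46]
[3, 2, 4, -0.001, 0.0, -0.0]
[3, 2, 4, -0.001, 0.0, -0.0]
tcp box [-31.9 -29.2  31.8] F box [-1.88 -0.16  0.86] w 84.4 t 12.9
ex [0.47 0.6  0.64] ey [ 0.77 -0.63  0.03] ez [ 0.42  0.48 -0.77]
```

Request:
play_rows([
  [2.3, 2.8, 4, 0, 0, 0, 3],
  [2.3, 3, 3.5, 0, 0, 0, 3],
  [0, 0, 0, 0, 0, 0, 3],
])

```text
clock: 13.2
tcp_pos: [0.6104, 0.1444, 0.0319]
orientation: [-1.465, -2.438, -1.019]
contact_force: [0.1, -3.5, -0.3]
grip_width: 0.0844
```

```bash
python3 shot.py 18; python3 m5.py 40 -2 52 84 -50 3 12.5 2
```

```text
t 13.3 N 2 dist mm [ 2.4  9.9 -1.4] rot [-0.001  0.001 -0.001] F [-0.6 -2.6  2.5] w 84.4
joints [ 0.69  0.91 -0.95  1.99  0.12  0.27  0.45]
[3, 2, 4, -0.0, 0.001, -0.0]
[3, 2, 4, -0.0, 0.001, -0.0]
tcp box [-21.1 -29.4  31.5] F box [-2.57 -0.48  2.55] w 84.4 t 13.3
ex [0.47 0.6  0.64] ey [ 0.77 -0.63  0.03] ez [ 0.42  0.48 -0.77]
```

View pics/top18.png

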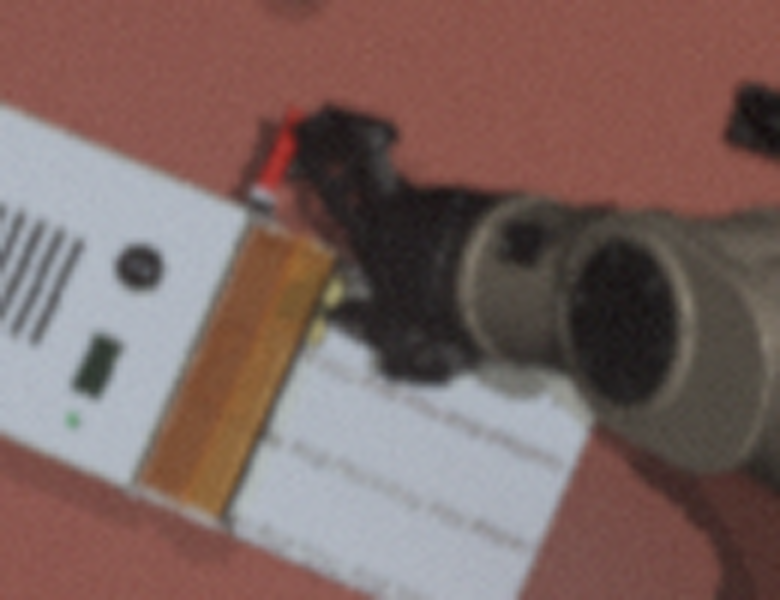

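View pics/scene18.png

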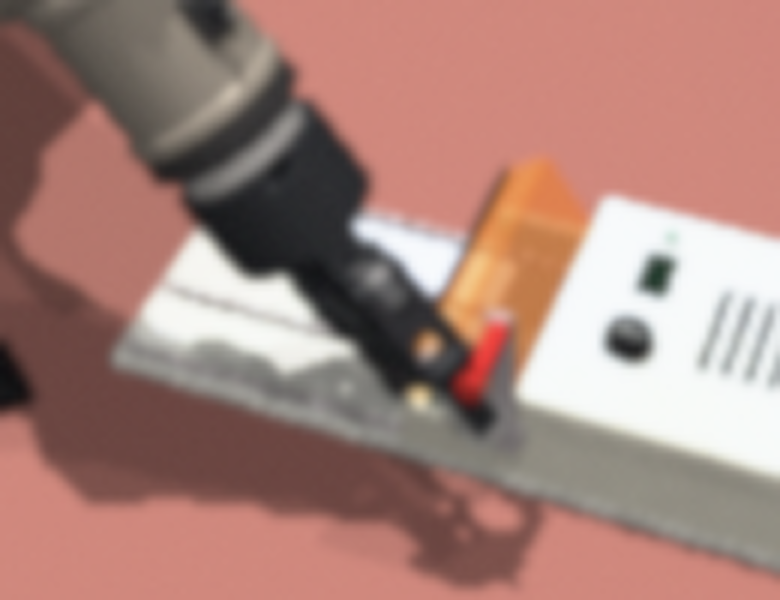

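Request:
play_rows([
  [2.4, 3, 3.3, 0, 0, 0, 3],
  [0, 0, 0, 0, 0, 0, 3],
])

```text
clock: 13.5
tcp_pos: [0.6124, 0.1482, 0.0314]
orientation: [-1.467, -2.438, -1.019]
contact_force: [-1.3, -1.4, 1.2]
grip_width: 0.0844
```

```bash
python3 m5.py 40 -2 52 84 -44 3 12.5 2
```

```text
t 13.5 N 2 dist mm [ 2.5 10.9 -1.3] rot [-0.     0.001 -0.001] F [-1.3 -1.4  1.2] w 84.4
joints [ 0.68  0.91 -0.94  1.99  0.12  0.26  0.44]
[3, 2, 4, -0.0, 0.001, -0.001]
[3, 2, 4, -0.0, 0.001, -0.001]
tcp box [-16.1 -29.6  31.4] F box [-1.8   0.62  1.16] w 84.4 t 13.5
ex [0.47 0.6  0.64] ey [ 0.77 -0.63  0.03] ez [ 0.42  0.48 -0.77]
```

Request:
play_rows([
  [2.4, 3, 3.3, 0, 0, 0, 3],
  [1.2, 1.5, 1.6, 0, 0, 0, 3],
  [0, 0, 0, 0, 0, 0, 3],
])

```text
clock: 13.8
tcp_pos: [0.6157, 0.1556, 0.0313]
orientation: [-1.467, -2.438, -1.019]
contact_force: [-1.4, -2.6, 2.1]
grip_width: 0.0844
```

```bash
python3 shot.py 19; python3 m5.py 40 -2 52 84 -44 3 12.5 2
```

```text
t 13.9 N 2 dist mm [-0.7  3.8 -1.1] rot [-0.     0.002 -0.002] F [-0.7 -2.6  1.5] w 84.3
joints [ 0.66  0.91 -0.94  1.98  0.11  0.26  0.44]
[1, 0, 1, -0.0, 0.001, -0.001]
[1, 0, 1, -0.0, 0.001, -0.001]
tcp box [ -8.3 -29.8  31.2] F box [-2.65 -0.39  1.46] w 84.3 t 13.9
ex [0.47 0.6  0.64] ey [ 0.77 -0.63  0.03] ez [ 0.42  0.48 -0.77]
```

View pics/top19.png

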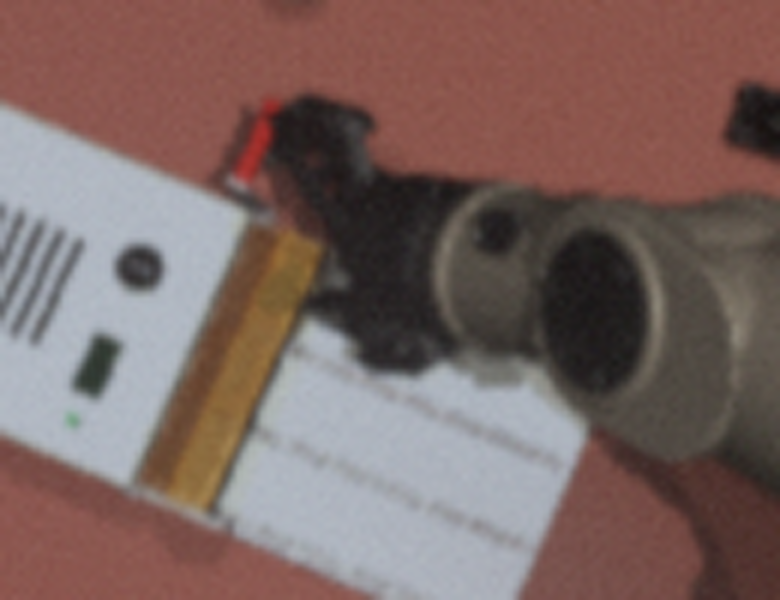

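View pics/scene19.png

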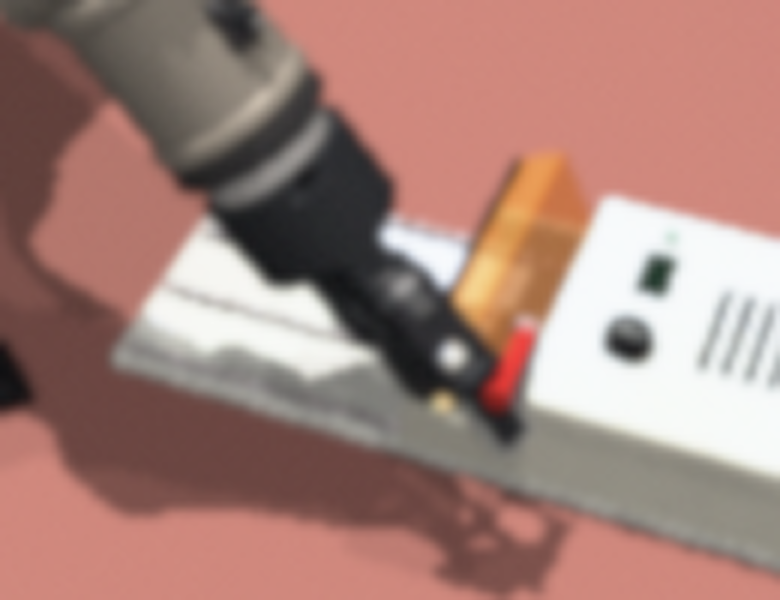

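```bash
python3 -c "
from meas import *
s=load('scene19')
for U,V,z in((430,400,.02),(443,403,.02),(455,408,.02)): print(np.round(w2b(px2w(s,(U+.5)/6-.5+220,(V+.5)/6-.5+150,z=z)),1))
s=load('scene15')
for U,V,z in((332,385,.02),(345,390,.02)): print(np.round(w2b(px2w(s,(U+.5)/6-.5+220,(V+.5)/6-.5+150,z=z)),1))
"
```

```text
[-45.  -6.  20.]
[-38.6  -5.4  20. ]
[-32.2  -6.3  20. ]
[-92.1 -15.4  20. ]
[-85.  -16.1  20. ]
```

Request:
play_rows([
  [1.6, 2, 2, 0, 0, 0, 3],
  [0, 0, 0, 0, 0, 0, 3],
  [0, 0, 0, 0, 0, 0, 3],
])

```text
clock: 14.2
tcp_pos: [0.6169, 0.1583, 0.0312]
orientation: [-1.468, -2.437, -1.018]
contact_force: [-0.8, -1.8, 1.4]
grip_width: 0.0843
```

```bash
python3 m5.py 40 -2 52 84 -80 3 13 5
```

```text
t 14.2 N 5 dist mm [-16.2 -32.3  -0.5] rot [-0.001  0.002 -0.002] F [-0.8 -1.8  1.4] w 84.3
joints [ 0.65  0.91 -0.93  1.98  0.11  0.26  0.43]
[-3, -5, -5, -0.0, 0.0, -0.0]
[-3, -5, -5, -0.0, 0.0, -0.0]
[-3, -5, -5, -0.0, 0.0, -0.0]
[-3, -5, -5, -0.0, 0.0, -0.0]
[-3, -5, -5, -0.0, 0.0, -0.0]
tcp box [ -5.  -29.8  31.2] F box [-1.94  0.    1.43] w 84.3 t 14.2
ex [0.47 0.6  0.64] ey [ 0.77 -0.63  0.03] ez [ 0.42  0.48 -0.77]
```

Request:
play_rows([
  [-3, -4.5, -4.5, 0, 0, 0, 3],
  [-3, -4.5, -4.5, 0, 0, 0, 3],
  [-3, -4.5, -4.5, 0, 0, 0, 3],
  [-3, -4.5, -4.5, 0, 0, 0, 3],
  [0, 0, 0, 0, 0, 0, 3],
])

```text
clock: 14.7
tcp_pos: [0.6018, 0.1297, 0.0297]
orientation: [-1.469, -2.436, -1.014]
contact_force: [-1.2, -1.9, 0.2]
grip_width: 0.0845
```

```bash
python3 shot.py 20; python3 m5.py 40 -2 52 84 -140 3 15 8
```

```text
t 14.8 N 8 dist mm [-25.3 -60.    2.4] rot [-0.002  0.001 -0.003] F [-0.6 -2.2  0.7] w 84.6
joints [ 0.72  0.91 -0.95  2.01  0.12  0.27  0.46]
[-4, -5, -5, -0.0, 0.0, -0.0]
[-4, -5, -5, -0.0, 0.0, -0.0]
[-4, -5, -5, -0.0, 0.0, -0.0]
[-4, -5, -5, -0.0, 0.0, -0.0]
[-4, -5, -5, -0.0, 0.0, -0.0]
tcp box [-36.  -27.2  30.3] F box [-2.23 -0.29  0.68] w 84.6 t 14.8
ex [0.47 0.6  0.64] ey [ 0.77 -0.63  0.03] ez [ 0.42  0.48 -0.77]
```

View pics/top20.png

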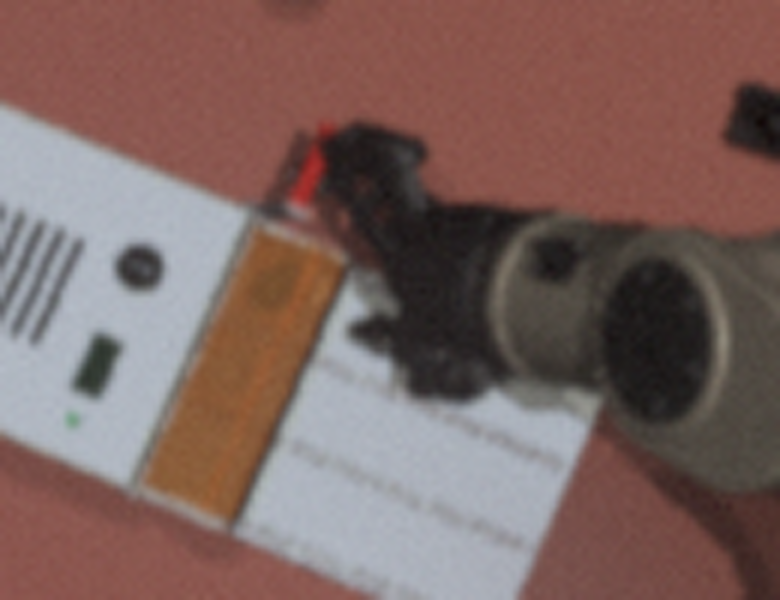

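View pics/scene20.png

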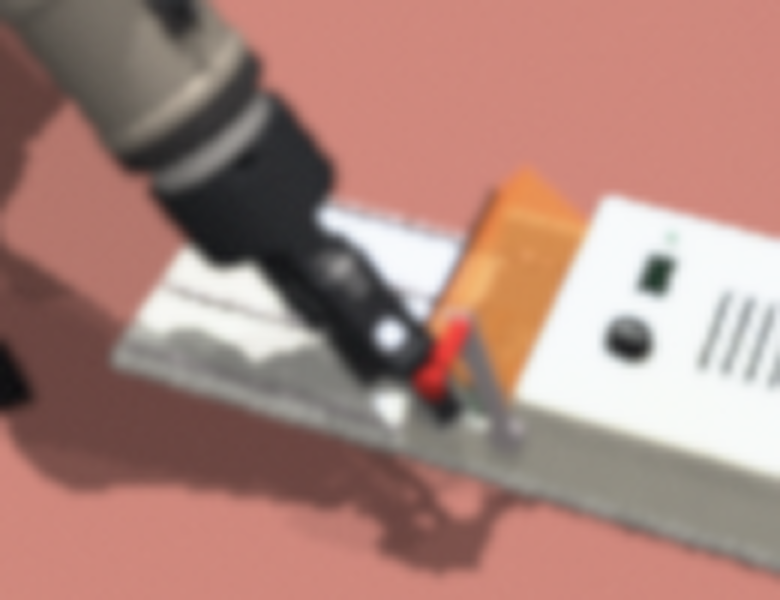

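```bash
python3 -c "
from meas import *
t=load('top20')
print(np.round(w2b(px2w(t,275/6+180,282/6+130,z=.027)),1))"
```

```text
[-22.1  -2.3  27. ]
```

Request:
play_rows([
  [-4, -5, -5.5, 0, 0, 0, 3],
  [-4, -5, -5.5, 0, 0, 0, 3],
  [-4, -5, -5.5, 0, 0, 0, 3],
  [-4, -5, -5.5, 0, 0, 0, 3],
  [-4, -5, -5.5, 0, 0, 0, 3],
])

```text
clock: 15.3
tcp_pos: [0.5841, 0.0911, 0.0311]
orientation: [-1.462, -2.438, -1.015]
contact_force: [0.0, 0.3, -2.0]
grip_width: 0.0846
```

Request:
play_rows([
  [-4, -5, -5.5, 0, 0, 0, 3],
  [-4, -5, -5.5, 0, 0, 0, 3],
  [-6, -7, -8, 0, 0, 0, 3],
  [-9, -11, -13, 0, 0, 0, 3],
  [-9, -11, -16, 0, 0, 0, 3],
])

```text
clock: 15.8
tcp_pos: [0.5577, 0.0247, 0.0373]
orientation: [-1.458, -2.44, -1.02]
contact_force: [0.2, -0.5, -0.6]
grip_width: 0.0845
```

```bash
python3 shot.py 21; python3 -c "
from ik2 import *
where()"
```

```text
tcp box [-153.8  -29.6   36.7] F box [ 0.5  -0.18 -1.44] w 84.5 t 15.9
```

View pics/top21.png

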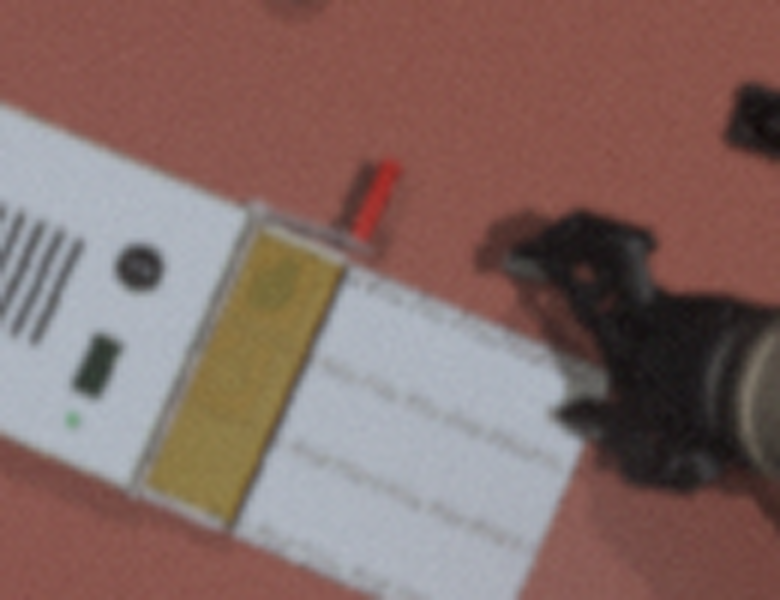

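View pics/scene21.png

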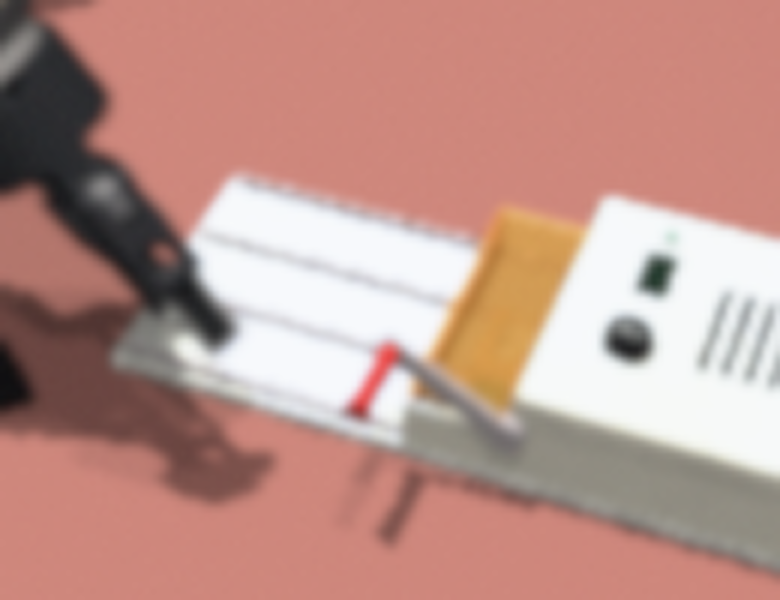

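Request:
play_rows([
  [4, 5, -8, 0, 0, 0, 3],
  [6, 8, -12, 0, 0, 0, 3],
  [6, 8, -12, 0, 0, 0, 3],
  [0, 0, 0, 0, 0, 0, 3],
  [0, 0, 0, 0, 0, 0, 3],
])

```text
clock: 16.4
tcp_pos: [0.5609, 0.0231, 0.0843]
orientation: [-1.462, -2.442, -1.023]
contact_force: [0.2, -0.1, 0.0]
grip_width: 0.0846
```

```bash
python3 shot.py 22; python3 -c "
from meas import *
where()
t=load('top22')
print(np.round(w2b(px2w(t,273/6+180,284/6+130,z=.027)),1)); peg(22,[(375,200)])
a=load('top0')['color'].astype(int);b=t['color'].astype(int)
cv2.imwrite('pics/full22.png',t['color'])"
```

```text
tcp box [-151.5  -31.6   83.8] F box [-0.27  0.08 -0.11] w 84.5 t 16.5
[-21.5  -0.9  27. ]
peg th 0.01
```

View pics/full22.png

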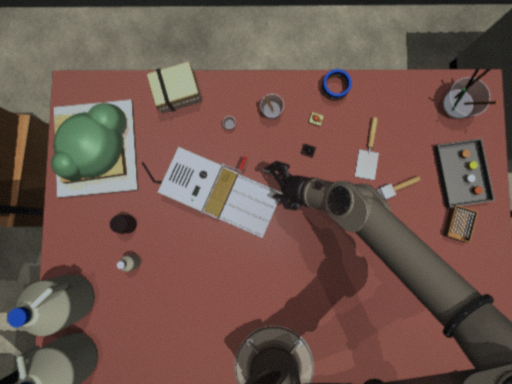

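View pics/top22.png

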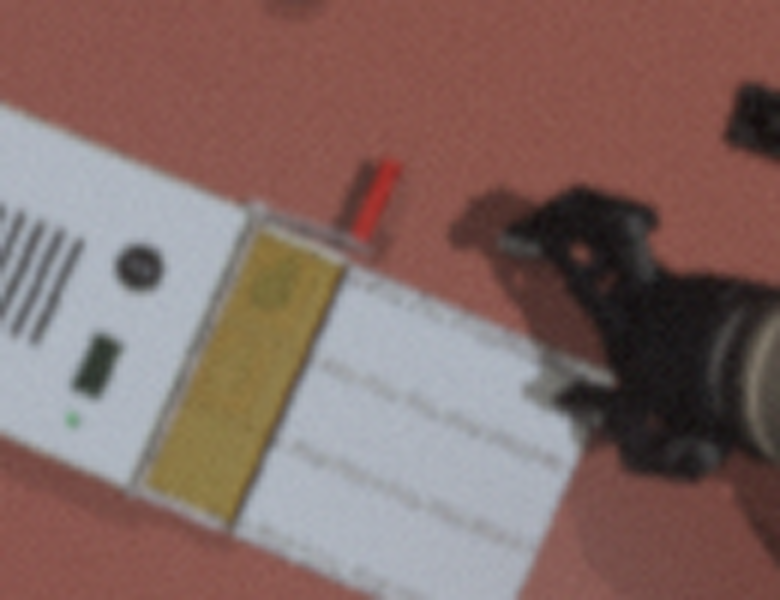

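```bash
python3 -c "
from bench import r
print(r.hand_in())"
```

```text
the job is handed in; nothing more can be done
None
```

The cure box is loaded and the job was handed in at about 16.5 s; the hand-in gave no verdict. One finger under the red peg held the hood up while the other pushed the carrier along its lane. I then drew both fingers back and the hood sprang shut.

**Last checks before handing in**
- **Hood:** it looked shut; the camera gave an angle of about 0.01 rad.
- **Carrier:** the green casting, seen through the amber hood, sat at about x = -22 mm, y = -1 mm in the box frame. That is inside the -32 mm limit and in its own lane.
- **Robot:** clear of everything, with the force reading near 0 N.
- **Other items:** nothing else on the bench had visibly moved. I judged this by eye and did not measure it.

**What did not go smoothly**
- **Jams:** my first, steeper finger posture jammed, most likely because a step on the finger caught the peg. The wrist force reading reached about 90 N in one push and 66 N in another (the limit is 120 N). I backed off, leaned the hand back about 40 degrees, and the push then took only 1–3 N.
- **Carrier angle:** the carrier was turned about 11 degrees in its lane during the push. I could not measure its final angle under the hood, nor directly confirm that the hood never touched it.

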